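# Load the bottle mixer under emergency stop

## Robot

A 6-joint arm with a two-finger parallel gripper is mounted at the origin on the work surface. World frame = base frame: x ahead of the robot, y to its left, z up, the work surface at z = 0. Lengths are in m, angles in rad, forces in N, time in s.
With the tool pointing down it reaches from about 0.3 to 0.875 m from the base axis. Payload 6.4 kg.
Tool frame: the origin (TCP) lies midway between the tips of the shut fingers; the grasp point (between the pads) lies 19 mm behind it (robot.grasp_offset is the distance from the TCP to the grasp point, in m); z points along the fingers, x is the direction in which the jaws open and shut, and the axes are right-handed (so a half turn about z gives the same grasp; the last joint's range is limited). The gripper opens to 88 mm and grips with 3 to 60 N. Pads are 18 mm wide; open, the fingers measure 123 mm over their backs; the gripper's body (75 mm by 187 mm) begins 45 mm behind the grasp point.
Start: joints at [-1.437, 0.181, 1.607, -0, 1.354, -0.206], TCP at [0.192, -0.542, 0.215] pointing down, gripper open.
Joint ranges: [-2.99, 2.99], [-0.89, 2.07], [0.3, 2.58], [-1.14, 4.28], [0, 2.63], [-3.12, 3.12]. Speed limits (rad/s): [2.57, 2.57, 3.01, 3.14, 3.14, 3.14].

## Interface

Orientations are given as [roll, pitch, yaw] about the fixed x, y, z axes, in that order (R = Rz(yaw) Ry(pitch) Rx(roll)).
In Python, from cell import robot gives the robot as it stands.
- The arm moves only by the tool play_rows, never from a script. Its argument "series" is a list of rows, each an object of numbers: "x", "y", "z": the shift along the world's x, y, z in units of 25 mm (1.0 is 25 mm); "rx", "ry", "rz": the turn, a rotation vector about the world's x, y, z in degrees; "fingers": the finger opening in mm, from 0 to 88.1. In form: [{"x": .., "y": .., "z": .., "rx": .., "ry": .., "rz": .., "fingers": ..}, ...]. A call has 1 to 20 rows; each row is the pose to reach, as a shift and turn from the pose measured when the call began; what a row does not reach only later rows make up. A row lasts 1/10 s, in which the tool goes at most 50 mm and 8.59 degrees, less where a joint would pass 70% of its speed; a pose out of reach is approached as far as the arm can. A call with a gripper value outside its range is refused whole. The fingers move at their own pace and stop on an object; "force" is the grip in N (left out, the last holds). Time passes only in rows, so rows that repeat a pose let the fingers close. It gives the time, the measured TCP pose, the force and the opening at its end, in the units of the state.
- robot.sense(): the state, without advancing time (a new reading comes with each control period).
- robot.get_image(name): name is "scene" or "top"; returns the picture (400x640x3 uint8, red, green, blue); there is no depth.
- robot.calibration(name): a dict with "fx", "fy", "cx", "cy" (pixels), "R" (3x3) and "t" (3): a world point X has camera coordinates R X + t. Camera axes: x right, y down, z forward; pixel columns grow to the right and rows downward; lengths in m; the calibration is good to about 2 mm. A picture is of the moment at which its call begins. calibration takes no time and is no camera call.
- robot.sign_off(): hands the job in, once; it reports no verdict.
The state is a dict: "time_s": time; "joint_positions": joint angles; "dq": joint speeds; "joint_efforts": joint torques, N m; "tcp_pos": TCP position; "orientation": TCP orientation; "wrist_force": force on the tool from outside, world axes, zero at the start; "torque": the same for the moment, N m; "gripper_width": finger opening in m.
Only numpy, scipy, OpenCV 4.12 (cv2) and the standard library are available. Lean on these libraries where they do the work, as an engineer would, in place of code of your own. Each camera call takes 0.05 s, during which the arm holds its last target.

## Task

Make the bottle mixer safe by pushing its red mushroom stop button down until it latches, before any jar goes near the mixer. With the stop still latched, take every sample jar from the mat and lay it on its side in a cradle of the mixer, one jar to a cradle, resting in both saddles with its body centred between them (cap to either side). When all are loaded, turn the red button clockwise until it is released and has sprung up, and leave everything in place without disturbing the cups and the probe block.

Things in the scene. Friction and masses are not known exactly. Their poses are not given: they have to be found in the camera images.
- mixer: Fixed bottle mixer: a low grey housing 330 x 330 mm, 44 mm high, with an aluminium platform whose top is 60 mm above the bench; it carries six black cradles, three along its x by two along its y, pitch 90 mm along its x and 150 mm along its y. Origin: centre of its underside on the bench; y is the direction in which a jar lies in a cradle. It is turned by up to 7 degrees on the bench.
- stopbox: Yellow stop box, 76 x 76 x 50 mm, fixed on the bench, carrying the red mushroom head at its centre. Origin: centre of its underside.
- stop_press (a joint): How far the red mushroom head is down, m: 0 = up (released), 0.008 = fully down and latched. Snap action: about 4 N start it from the top; past half travel (0.004) it snaps down by itself and stays down until the head is turned.
- stop_turn (a joint): Clockwise turn of the red head seen from above, rad, 0 to 1.1 (stops at both ends). It stays where it is left (friction 0.03 N m) and starts at 0. Turning cams the latched head up by 6.7 mm per rad: let it rise, or it pushes upward with up to 30 N. Beyond about 0.7 it cannot stay latched and springs up once nothing holds it down; it will not latch while turned that far.
- stop_top (a point): Centre of the top of the red mushroom head (round, 40 mm across, 18 mm thick; z up). Top 92 mm above the bench when up, 84 mm when latched. It sits on a fixed yellow box 76 x 76 x 50 mm; round its stem a 30 mm wide collar stands 12 mm over the box, so beside the collar 16 mm are free between the latched head's underside and the box.
- jar0: Sample jar 0: closed white plastic jar with a paper band and blue screw cap, one cylinder 48 mm across and 102 mm tall over all (body 0 to 84 mm, cap above), about 0.15 kg. Origin: centre of its base; z points to the cap. Starts upright on a fixed black rubber mat (210 x 290 x 3 mm), over 75 mm from the next jar. Absent in some starts.
- jar0_mid (a point): Point on the axis of sample jar 0, 42 mm from its base (the middle of the body below the cap).
- jar1: Sample jar 1: closed white plastic jar with a paper band and blue screw cap, one cylinder 48 mm across and 102 mm tall over all (body 0 to 84 mm, cap above), about 0.15 kg. Origin: centre of its base; z points to the cap. Starts upright on a fixed black rubber mat (210 x 290 x 3 mm), over 75 mm from the next jar. Absent in some starts.
- jar1_mid (a point): Point on the axis of sample jar 1, 42 mm from its base (the middle of the body below the cap).
- jar2: Sample jar 2: closed white plastic jar with a paper band and blue screw cap, one cylinder 48 mm across and 102 mm tall over all (body 0 to 84 mm, cap above), about 0.15 kg. Origin: centre of its base; z points to the cap. Starts upright on a fixed black rubber mat (210 x 290 x 3 mm), over 75 mm from the next jar. Absent in some starts.
- jar2_mid (a point): Point on the axis of sample jar 2, 42 mm from its base (the middle of the body below the cap).
- jar3: Sample jar 3: closed white plastic jar with a paper band and blue screw cap, one cylinder 48 mm across and 102 mm tall over all (body 0 to 84 mm, cap above), about 0.15 kg. Origin: centre of its base; z points to the cap. Starts upright on a fixed black rubber mat (210 x 290 x 3 mm), over 75 mm from the next jar. Absent in some starts.
- jar3_mid (a point): Point on the axis of sample jar 3, 42 mm from its base (the middle of the body below the cap).
- jar4: Sample jar 4: closed white plastic jar with a paper band and blue screw cap, one cylinder 48 mm across and 102 mm tall over all (body 0 to 84 mm, cap above), about 0.15 kg. Origin: centre of its base; z points to the cap. Starts upright on a fixed black rubber mat (210 x 290 x 3 mm), over 75 mm from the next jar. Absent in some starts.
- jar4_mid (a point): Point on the axis of sample jar 4, 42 mm from its base (the middle of the body below the cap).
- cradle0 (a point): Cradle 0 (near in mixer x, +y half): where the mid point of a lying jar belongs, 92 mm above the bench, 32 mm above the platform. Two black V saddles, 6 mm thick, stand 35 mm either side along mixer y; their 45 degree flanks touch the jar 17 mm below and beside its axis and end 4 mm below the axis. The 64 mm between them are open down to the platform.
- cradle1 (a point): Cradle 1 (middle in mixer x, +y half): where the mid point of a lying jar belongs, 92 mm above the bench, 32 mm above the platform. Two black V saddles, 6 mm thick, stand 35 mm either side along mixer y; their 45 degree flanks touch the jar 17 mm below and beside its axis and end 4 mm below the axis. The 64 mm between them are open down to the platform.
- cradle2 (a point): Cradle 2 (far in mixer x, +y half): where the mid point of a lying jar belongs, 92 mm above the bench, 32 mm above the platform. Two black V saddles, 6 mm thick, stand 35 mm either side along mixer y; their 45 degree flanks touch the jar 17 mm below and beside its axis and end 4 mm below the axis. The 64 mm between them are open down to the platform.
- cradle3 (a point): Cradle 3 (near in mixer x, -y half): where the mid point of a lying jar belongs, 92 mm above the bench, 32 mm above the platform. Two black V saddles, 6 mm thick, stand 35 mm either side along mixer y; their 45 degree flanks touch the jar 17 mm below and beside its axis and end 4 mm below the axis. The 64 mm between them are open down to the platform.
- cradle4 (a point): Cradle 4 (middle in mixer x, -y half): where the mid point of a lying jar belongs, 92 mm above the bench, 32 mm above the platform. Two black V saddles, 6 mm thick, stand 35 mm either side along mixer y; their 45 degree flanks touch the jar 17 mm below and beside its axis and end 4 mm below the axis. The 64 mm between them are open down to the platform.
- cradle5 (a point): Cradle 5 (far in mixer x, -y half): where the mid point of a lying jar belongs, 92 mm above the bench, 32 mm above the platform. Two black V saddles, 6 mm thick, stand 35 mm either side along mixer y; their 45 degree flanks touch the jar 17 mm below and beside its axis and end 4 mm below the axis. The 64 mm between them are open down to the platform.
- cup_a: Bystander: clear specimen cup with yellow lid, 62 mm across, 69 mm tall. Origin: centre of its base.
- cup_b: Bystander: second specimen cup, the same.
- probe_block: Bystander: white block 60 x 85 x 90 mm holding two black probes, 161 mm tall over all. Origin: centre of its base.

How it is judged:
On the way, in this order (a step that is already met when the one before it is completed fails the run):
1. the stop is pressed down and latched, all jars still off the mixer (value of joint stop_press above 0.0065 m and contact force between each of the arm, the fingers and stopbox below 0.3 N and height (world z) of each of jar0_mid, jar1_mid, jar2_mid, jar3_mid, jar4_mid below 0.06 m), for 0.2 s.
2. every jar lies in a cradle, released, while the stop is still latched (((horizontal distance between jar0_mid and cradle0 below 0.024 m and x of jar0_mid in the frame of cradle0 between -0.008 and 0.008 m and z of jar0_mid in the frame of cradle0 between -0.006 and 0.006 m) or (horizontal distance between jar0_mid and cradle1 below 0.024 m and x of jar0_mid in the frame of cradle1 between -0.008 and 0.008 m and z of jar0_mid in the frame of cradle1 between -0.006 and 0.006 m) or (horizontal distance between jar0_mid and cradle2 below 0.024 m and x of jar0_mid in the frame of cradle2 between -0.008 and 0.008 m and z of jar0_mid in the frame of cradle2 between -0.006 and 0.006 m) or (horizontal distance between jar0_mid and cradle3 below 0.024 m and x of jar0_mid in the frame of cradle3 between -0.008 and 0.008 m and z of jar0_mid in the frame of cradle3 between -0.006 and 0.006 m) or (horizontal distance between jar0_mid and cradle4 below 0.024 m and x of jar0_mid in the frame of cradle4 between -0.008 and 0.008 m and z of jar0_mid in the frame of cradle4 between -0.006 and 0.006 m) or (horizontal distance between jar0_mid and cradle5 below 0.024 m and x of jar0_mid in the frame of cradle5 between -0.008 and 0.008 m and z of jar0_mid in the frame of cradle5 between -0.006 and 0.006 m)) and angle between the z axis of each of jar0, jar1, jar2, jar3, jar4 and the y axis of mixer, either way round below 0.15 rad and linear speed of each of jar0, jar1, jar2, jar3, jar4 below 0.03 m/s and contact force between the fingers and jar0 below 0.3 N and ((horizontal distance between jar1_mid and cradle0 below 0.024 m and x of jar1_mid in the frame of cradle0 between -0.008 and 0.008 m and z of jar1_mid in the frame of cradle0 between -0.006 and 0.006 m) or (horizontal distance between jar1_mid and cradle1 below 0.024 m and x of jar1_mid in the frame of cradle1 between -0.008 and 0.008 m and z of jar1_mid in the frame of cradle1 between -0.006 and 0.006 m) or (horizontal distance between jar1_mid and cradle2 below 0.024 m and x of jar1_mid in the frame of cradle2 between -0.008 and 0.008 m and z of jar1_mid in the frame of cradle2 between -0.006 and 0.006 m) or (horizontal distance between jar1_mid and cradle3 below 0.024 m and x of jar1_mid in the frame of cradle3 between -0.008 and 0.008 m and z of jar1_mid in the frame of cradle3 between -0.006 and 0.006 m) or (horizontal distance between jar1_mid and cradle4 below 0.024 m and x of jar1_mid in the frame of cradle4 between -0.008 and 0.008 m and z of jar1_mid in the frame of cradle4 between -0.006 and 0.006 m) or (horizontal distance between jar1_mid and cradle5 below 0.024 m and x of jar1_mid in the frame of cradle5 between -0.008 and 0.008 m and z of jar1_mid in the frame of cradle5 between -0.006 and 0.006 m)) and contact force between the fingers and jar1 below 0.3 N and ((horizontal distance between jar2_mid and cradle0 below 0.024 m and x of jar2_mid in the frame of cradle0 between -0.008 and 0.008 m and z of jar2_mid in the frame of cradle0 between -0.006 and 0.006 m) or (horizontal distance between jar2_mid and cradle1 below 0.024 m and x of jar2_mid in the frame of cradle1 between -0.008 and 0.008 m and z of jar2_mid in the frame of cradle1 between -0.006 and 0.006 m) or (horizontal distance between jar2_mid and cradle2 below 0.024 m and x of jar2_mid in the frame of cradle2 between -0.008 and 0.008 m and z of jar2_mid in the frame of cradle2 between -0.006 and 0.006 m) or (horizontal distance between jar2_mid and cradle3 below 0.024 m and x of jar2_mid in the frame of cradle3 between -0.008 and 0.008 m and z of jar2_mid in the frame of cradle3 between -0.006 and 0.006 m) or (horizontal distance between jar2_mid and cradle4 below 0.024 m and x of jar2_mid in the frame of cradle4 between -0.008 and 0.008 m and z of jar2_mid in the frame of cradle4 between -0.006 and 0.006 m) or (horizontal distance between jar2_mid and cradle5 below 0.024 m and x of jar2_mid in the frame of cradle5 between -0.008 and 0.008 m and z of jar2_mid in the frame of cradle5 between -0.006 and 0.006 m)) and contact force between the fingers and jar2 below 0.3 N and ((horizontal distance between jar3_mid and cradle0 below 0.024 m and x of jar3_mid in the frame of cradle0 between -0.008 and 0.008 m and z of jar3_mid in the frame of cradle0 between -0.006 and 0.006 m) or (horizontal distance between jar3_mid and cradle1 below 0.024 m and x of jar3_mid in the frame of cradle1 between -0.008 and 0.008 m and z of jar3_mid in the frame of cradle1 between -0.006 and 0.006 m) or (horizontal distance between jar3_mid and cradle2 below 0.024 m and x of jar3_mid in the frame of cradle2 between -0.008 and 0.008 m and z of jar3_mid in the frame of cradle2 between -0.006 and 0.006 m) or (horizontal distance between jar3_mid and cradle3 below 0.024 m and x of jar3_mid in the frame of cradle3 between -0.008 and 0.008 m and z of jar3_mid in the frame of cradle3 between -0.006 and 0.006 m) or (horizontal distance between jar3_mid and cradle4 below 0.024 m and x of jar3_mid in the frame of cradle4 between -0.008 and 0.008 m and z of jar3_mid in the frame of cradle4 between -0.006 and 0.006 m) or (horizontal distance between jar3_mid and cradle5 below 0.024 m and x of jar3_mid in the frame of cradle5 between -0.008 and 0.008 m and z of jar3_mid in the frame of cradle5 between -0.006 and 0.006 m)) and contact force between the fingers and jar3 below 0.3 N and ((horizontal distance between jar4_mid and cradle0 below 0.024 m and x of jar4_mid in the frame of cradle0 between -0.008 and 0.008 m and z of jar4_mid in the frame of cradle0 between -0.006 and 0.006 m) or (horizontal distance between jar4_mid and cradle1 below 0.024 m and x of jar4_mid in the frame of cradle1 between -0.008 and 0.008 m and z of jar4_mid in the frame of cradle1 between -0.006 and 0.006 m) or (horizontal distance between jar4_mid and cradle2 below 0.024 m and x of jar4_mid in the frame of cradle2 between -0.008 and 0.008 m and z of jar4_mid in the frame of cradle2 between -0.006 and 0.006 m) or (horizontal distance between jar4_mid and cradle3 below 0.024 m and x of jar4_mid in the frame of cradle3 between -0.008 and 0.008 m and z of jar4_mid in the frame of cradle3 between -0.006 and 0.006 m) or (horizontal distance between jar4_mid and cradle4 below 0.024 m and x of jar4_mid in the frame of cradle4 between -0.008 and 0.008 m and z of jar4_mid in the frame of cradle4 between -0.006 and 0.006 m) or (horizontal distance between jar4_mid and cradle5 below 0.024 m and x of jar4_mid in the frame of cradle5 between -0.008 and 0.008 m and z of jar4_mid in the frame of cradle5 between -0.006 and 0.006 m)) and contact force between the fingers and jar4 below 0.3 N and value of joint stop_press above 0.0065 m), for 0.3 s.
3. the red head has been turned clockwise and has come up (value of joint stop_turn above 0.5 rad and value of joint stop_press below 0.0025 m), for 0.2 s.
At the end, for the whole second after the job is handed in: Every jar present lies at rest and released on its side in a cradle: the mid point of its body within 8 mm of the cradle point across, about 22 mm along and 6 mm in height, its axis within 0.15 rad of the cradle's direction; the red head is up (less than 2.5 mm down) (((horizontal distance between jar0_mid and cradle0 below 0.024 m and x of jar0_mid in the frame of cradle0 between -0.008 and 0.008 m and z of jar0_mid in the frame of cradle0 between -0.006 and 0.006 m) or (horizontal distance between jar0_mid and cradle1 below 0.024 m and x of jar0_mid in the frame of cradle1 between -0.008 and 0.008 m and z of jar0_mid in the frame of cradle1 between -0.006 and 0.006 m) or (horizontal distance between jar0_mid and cradle2 below 0.024 m and x of jar0_mid in the frame of cradle2 between -0.008 and 0.008 m and z of jar0_mid in the frame of cradle2 between -0.006 and 0.006 m) or (horizontal distance between jar0_mid and cradle3 below 0.024 m and x of jar0_mid in the frame of cradle3 between -0.008 and 0.008 m and z of jar0_mid in the frame of cradle3 between -0.006 and 0.006 m) or (horizontal distance between jar0_mid and cradle4 below 0.024 m and x of jar0_mid in the frame of cradle4 between -0.008 and 0.008 m and z of jar0_mid in the frame of cradle4 between -0.006 and 0.006 m) or (horizontal distance between jar0_mid and cradle5 below 0.024 m and x of jar0_mid in the frame of cradle5 between -0.008 and 0.008 m and z of jar0_mid in the frame of cradle5 between -0.006 and 0.006 m)) and angle between the z axis of each of jar0, jar1, jar2, jar3, jar4 and the y axis of mixer, either way round below 0.15 rad and linear speed of each of jar0, jar1, jar2, jar3, jar4 below 0.03 m/s and contact force between the fingers and jar0 below 0.3 N and ((horizontal distance between jar1_mid and cradle0 below 0.024 m and x of jar1_mid in the frame of cradle0 between -0.008 and 0.008 m and z of jar1_mid in the frame of cradle0 between -0.006 and 0.006 m) or (horizontal distance between jar1_mid and cradle1 below 0.024 m and x of jar1_mid in the frame of cradle1 between -0.008 and 0.008 m and z of jar1_mid in the frame of cradle1 between -0.006 and 0.006 m) or (horizontal distance between jar1_mid and cradle2 below 0.024 m and x of jar1_mid in the frame of cradle2 between -0.008 and 0.008 m and z of jar1_mid in the frame of cradle2 between -0.006 and 0.006 m) or (horizontal distance between jar1_mid and cradle3 below 0.024 m and x of jar1_mid in the frame of cradle3 between -0.008 and 0.008 m and z of jar1_mid in the frame of cradle3 between -0.006 and 0.006 m) or (horizontal distance between jar1_mid and cradle4 below 0.024 m and x of jar1_mid in the frame of cradle4 between -0.008 and 0.008 m and z of jar1_mid in the frame of cradle4 between -0.006 and 0.006 m) or (horizontal distance between jar1_mid and cradle5 below 0.024 m and x of jar1_mid in the frame of cradle5 between -0.008 and 0.008 m and z of jar1_mid in the frame of cradle5 between -0.006 and 0.006 m)) and contact force between the fingers and jar1 below 0.3 N and ((horizontal distance between jar2_mid and cradle0 below 0.024 m and x of jar2_mid in the frame of cradle0 between -0.008 and 0.008 m and z of jar2_mid in the frame of cradle0 between -0.006 and 0.006 m) or (horizontal distance between jar2_mid and cradle1 below 0.024 m and x of jar2_mid in the frame of cradle1 between -0.008 and 0.008 m and z of jar2_mid in the frame of cradle1 between -0.006 and 0.006 m) or (horizontal distance between jar2_mid and cradle2 below 0.024 m and x of jar2_mid in the frame of cradle2 between -0.008 and 0.008 m and z of jar2_mid in the frame of cradle2 between -0.006 and 0.006 m) or (horizontal distance between jar2_mid and cradle3 below 0.024 m and x of jar2_mid in the frame of cradle3 between -0.008 and 0.008 m and z of jar2_mid in the frame of cradle3 between -0.006 and 0.006 m) or (horizontal distance between jar2_mid and cradle4 below 0.024 m and x of jar2_mid in the frame of cradle4 between -0.008 and 0.008 m and z of jar2_mid in the frame of cradle4 between -0.006 and 0.006 m) or (horizontal distance between jar2_mid and cradle5 below 0.024 m and x of jar2_mid in the frame of cradle5 between -0.008 and 0.008 m and z of jar2_mid in the frame of cradle5 between -0.006 and 0.006 m)) and contact force between the fingers and jar2 below 0.3 N and ((horizontal distance between jar3_mid and cradle0 below 0.024 m and x of jar3_mid in the frame of cradle0 between -0.008 and 0.008 m and z of jar3_mid in the frame of cradle0 between -0.006 and 0.006 m) or (horizontal distance between jar3_mid and cradle1 below 0.024 m and x of jar3_mid in the frame of cradle1 between -0.008 and 0.008 m and z of jar3_mid in the frame of cradle1 between -0.006 and 0.006 m) or (horizontal distance between jar3_mid and cradle2 below 0.024 m and x of jar3_mid in the frame of cradle2 between -0.008 and 0.008 m and z of jar3_mid in the frame of cradle2 between -0.006 and 0.006 m) or (horizontal distance between jar3_mid and cradle3 below 0.024 m and x of jar3_mid in the frame of cradle3 between -0.008 and 0.008 m and z of jar3_mid in the frame of cradle3 between -0.006 and 0.006 m) or (horizontal distance between jar3_mid and cradle4 below 0.024 m and x of jar3_mid in the frame of cradle4 between -0.008 and 0.008 m and z of jar3_mid in the frame of cradle4 between -0.006 and 0.006 m) or (horizontal distance between jar3_mid and cradle5 below 0.024 m and x of jar3_mid in the frame of cradle5 between -0.008 and 0.008 m and z of jar3_mid in the frame of cradle5 between -0.006 and 0.006 m)) and contact force between the fingers and jar3 below 0.3 N and ((horizontal distance between jar4_mid and cradle0 below 0.024 m and x of jar4_mid in the frame of cradle0 between -0.008 and 0.008 m and z of jar4_mid in the frame of cradle0 between -0.006 and 0.006 m) or (horizontal distance between jar4_mid and cradle1 below 0.024 m and x of jar4_mid in the frame of cradle1 between -0.008 and 0.008 m and z of jar4_mid in the frame of cradle1 between -0.006 and 0.006 m) or (horizontal distance between jar4_mid and cradle2 below 0.024 m and x of jar4_mid in the frame of cradle2 between -0.008 and 0.008 m and z of jar4_mid in the frame of cradle2 between -0.006 and 0.006 m) or (horizontal distance between jar4_mid and cradle3 below 0.024 m and x of jar4_mid in the frame of cradle3 between -0.008 and 0.008 m and z of jar4_mid in the frame of cradle3 between -0.006 and 0.006 m) or (horizontal distance between jar4_mid and cradle4 below 0.024 m and x of jar4_mid in the frame of cradle4 between -0.008 and 0.008 m and z of jar4_mid in the frame of cradle4 between -0.006 and 0.006 m) or (horizontal distance between jar4_mid and cradle5 below 0.024 m and x of jar4_mid in the frame of cradle5 between -0.008 and 0.008 m and z of jar4_mid in the frame of cradle5 between -0.006 and 0.006 m)) and contact force between the fingers and jar4 below 0.3 N and value of joint stop_press below 0.0025 m); the robot touches nothing.
It fails at once if the first specimen cup is pushed or tipped (moved over 25 mm or tilted over 0.4 rad) (distance of cup_a from where it was at the start of the episode above 0.025 m or angle between cup_a's own z axis and vertical above 0.4 rad).
It fails at once if the second specimen cup is pushed or tipped (moved over 25 mm or tilted over 0.4 rad) (distance of cup_b from where it was at the start of the episode above 0.025 m or angle between cup_b's own z axis and vertical above 0.4 rad).
It fails at once if the probe block is pushed or tipped (moved over 25 mm or tilted over 0.4 rad) (distance of probe_block from where it was at the start of the episode above 0.025 m or angle between probe_block's own z axis and vertical above 0.4 rad).
Of jar0, jar1, jar2, jar3, jar4 only 3 to 5 are there at a start; the rules pass over those that are not, and their reading is None.
At some moment in a run one of jar0, jar1, jar2, jar3, jar4 may be knocked a few centimetres aside while the robot is not near it.
It also fails if it takes over 210 s, if anything falls off the work surface, if the arm or the gripper's body presses on something with over 40 N, if the wrist force passes 120 N, or if a joint passes its speed limit or range.

## Working session

There is one attempt and no reset: what is moved stays moved. The work goes in short steps, Python scripts to look and compute and a tool call to move; the robot and the scene stay as the last step left them, time stands still between calls to the robot, and variables do not carry over. Pictures are saved under pics/ and viewed, and the job is handed in when it is done.

Besides the shell and the picture viewer there is one more tool, called after "Request:" as a command line: name --argument value ..., lists and objects as JSON in quotes. play_rows: Moves the arm, as the interface text tells. Its arguments: {"type":"object","properties":{"series":{"type":"array"},"force":{"type":"number"}},"required":["series"]}

```bash
mkdir -p pics; ls
cat > h.py <<'E'
import numpy as np, cv2
from cell import robot
def snap(n,f):
    im=robot.get_image(n); cv2.imwrite('pics/'+f,cv2.cvtColor(im,cv2.COLOR_RGB2BGR)); return im
def ray(n,u,v,z):
    c=robot.calibration(n);R=np.array(c['R']);t=np.array(c['t'])
    d=R.T@np.array([(u-c['cx'])/c['fx'],(v-c['cy'])/c['fy'],1]);o=-R.T@t
    return o+d*(z-o[2])/d[2]
def proj(n,X):
    c=robot.calibration(n);p=np.array(c['R'])@np.array(X)+np.array(c['t'])
    return np.array([c['fx']*p[0]/p[2]+c['cx'],c['fy']*p[1]/p[2]+c['cy']])
E
python3 - <<'E'
from h import *
snap('top','t0.png');snap('scene','s0.png')
for n in('top','scene'):
    c=robot.calibration(n);print(c['fx'],c['cx'],-np.array(c['R']).T@np.array(c['t']),np.round(c['R'],3).tolist())
print(robot.sense(), robot.grasp_offset)
E
```

```text
pics
419.54599518327177 328.2841640777294 [0.34961093 0.0236488  1.25420396] [[0.014, -1.0, -0.001], [-0.977, -0.014, -0.211], [0.211, 0.004, -0.977]]
412.97809680728426 325.0076827297591 [ 1.0754924  -0.60970433  0.87607021] [[0.816, 0.578, 0.012], [0.423, -0.581, -0.695], [-0.395, 0.572, -0.719]]
{'time_s': 0.1, 'joint_positions': array([-1.43727194e+00,  1.81480477e-01,  1.60784342e+00,  3.50809640e-05,
        1.35375586e+00, -2.06303685e-01]), 'dq': array([ 0.00167378, -0.00102406, -0.0020837 ,  0.0008257 , -0.00011961,
        0.0008301 ]), 'joint_efforts': array([ 9.38161975e-04, -4.34819269e+01, -3.42693365e+01,  7.05037359e-02,
        3.40568495e-02, -5.06548020e-05]), 'tcp_pos': array([ 0.19162323, -0.54162992,  0.21452373]), 'orientation': array([-3.14125451e+00,  1.44855729e-03, -1.23097559e+00]), 'wrist_force': array([ 0.39276148,  0.80496945, -0.18682592]), 'torque': array([ 0.00861691,  0.02364946, -0.04737322]), 'gripper_width': 0.08810299343150946} 0.0187
```

View pics/t0.png

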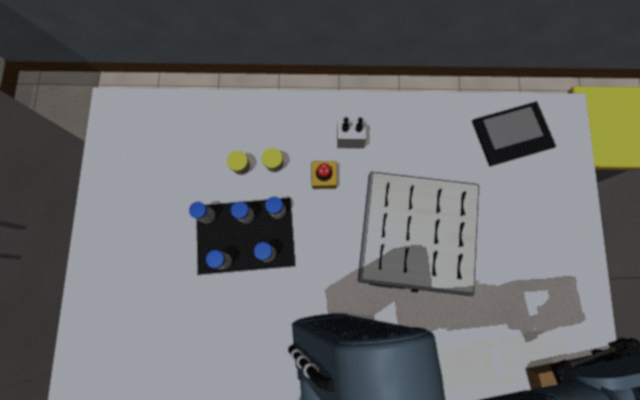

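View pics/s0.png

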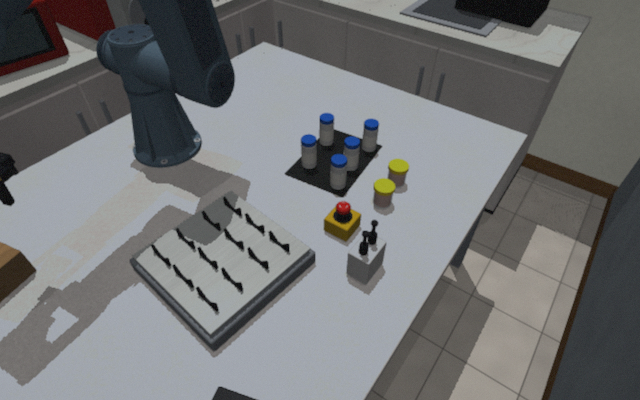

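Run:
```python
from h import *
t=cv2.imread('pics/t0.png');s=cv2.imread('pics/s0.png')
cv2.imwrite('pics/t0m.png',cv2.resize(t[165:300,350:490],None,fx=4.2,fy=4.2,interpolation=cv2.INTER_CUBIC))
cv2.imwrite('pics/s0m.png',cv2.resize(s[185:345,125:320],None,fx=3.7,fy=3.7,interpolation=cv2.INTER_CUBIC))
for n,im in(('top',t),('scene',s)):
    h=cv2.cvtColor(im,cv2.COLOR_BGR2HSV)
    for name,lo,hi,z in(('blue',(100,150,60),(125,255,255),.105),('red',(0,150,60),(8,255,255),.092),('yel',(20,150,80),(35,255,255),.069)):
        m=cv2.inRange(h,lo,hi)
        if name=='red': m|=cv2.inRange(h,(172,150,60),(180,255,255))
        k,l,st,c=cv2.connectedComponentsWithStats(m)
        for i in range(1,k):
            if 15<st[i,4]<1500: print(n,name,st[i],np.round(c[i],1),ray(n,*c[i],z).round(3))
```

```text
top blue [265 198  18  15 223] [273.3 204.9] [0.571 0.181 0.105]
top blue [190 203  16  15 193] [197.6 209.9] [0.554 0.391 0.105]
top blue [230 203  18  15 237] [238.7 209.7] [0.556 0.277 0.105]
top blue [253 242  19  19 269] [262.  250.5] [0.444 0.207 0.105]
top blue [205 250  19  19 279] [214.1 258.6] [0.42  0.336 0.105]
top red [317 164  14  13 117] [323.4 170.5] [0.676 0.043 0.092]
top yel [263 150  18  18 256] [272.  158.3] [0.718 0.196 0.069]
top yel [228 152  19  19 263] [237.4 161. ] [0.708 0.297 0.069]
top yel [313 162  23  25 308] [324.2 176.2] [0.665 0.041 0.069]
scene blue [320 114  13  10 115] [326.1 118.3] [0.427 0.327 0.105]
scene blue [365 119  13  11 123] [370.9 124.2] [0.562 0.386 0.105]
scene blue [302 135  14  12 141] [308.3 140.3] [0.451 0.199 0.105]
scene blue [344 136  16  13 162] [351.5 142. ] [0.562 0.27  0.105]
scene blue [331 153  16  14 176] [338.4 160. ] [0.578 0.176 0.105]
scene red [30  0 16  6 53] [37.   1.8] [-1.311  0.317  0.092]
scene red [336 202  14  12 125] [342.8 207.9] [0.689 0.034 0.092]
scene yel [389 159  19  16 238] [398.1 166.5] [0.716 0.293 0.069]
scene yel [374 179  21  17 283] [384.1 186.6] [0.726 0.192 0.069]
scene yel [325 208  35  24 306] [342.4 220. ] [0.701 0.015 0.069]
```

```bash
ls pics
```

```text
s0.png
s0m.png
t0.png
t0m.png
```

View pics/t0m.png

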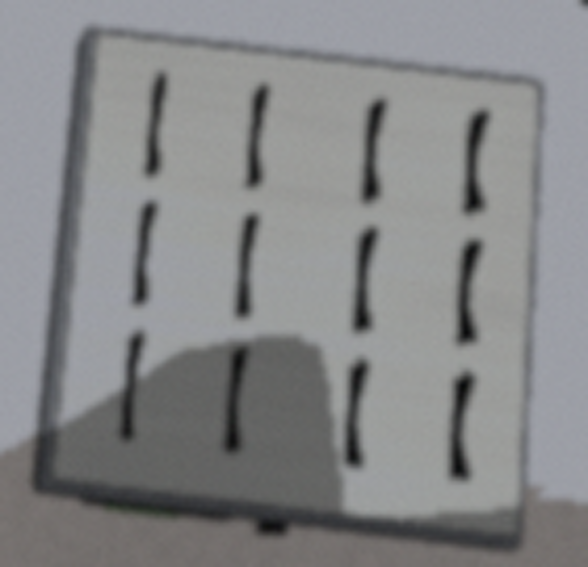

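View pics/s0m.png

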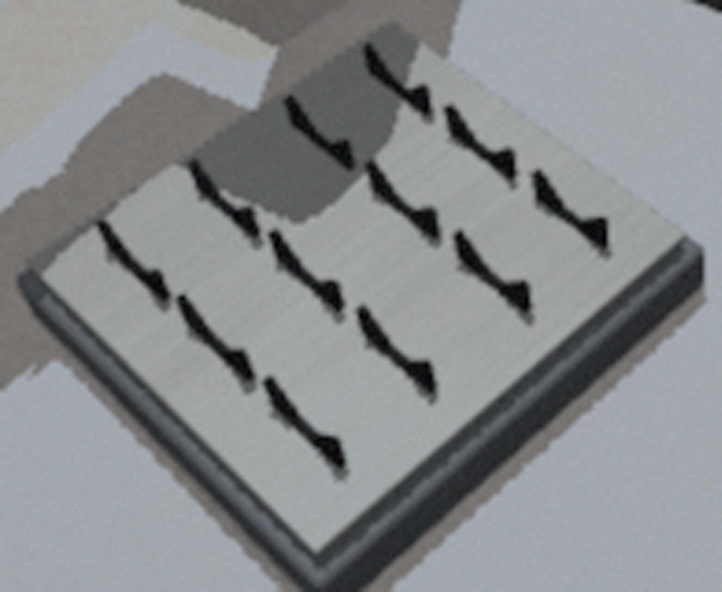

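```bash
cat >> h.py <<'E'
def blobs(n,im,lo,hi,amin,amax,roi=None,wrap=False):
    h=cv2.cvtColor(im,cv2.COLOR_RGB2HSV);m=cv2.inRange(h,lo,hi)
    if wrap: m|=cv2.inRange(h,(172,lo[1],lo[2]),(180,255,255))
    if roi:
        q=np.zeros_like(m);a,b,c,d=roi;q[b:d,a:c]=1;m=m*q
    out=[]
    for c in cv2.findContours(m,cv2.RETR_EXTERNAL,cv2.CHAIN_APPROX_NONE)[0]:
        a=cv2.contourArea(c)
        if amin<a<amax:
            M=cv2.moments(cv2.convexHull(c));out.append((M['m10']/M['m00'],M['m01']/M['m00']))
    return out
def tri(p,q):
    A=[];o=[]
    for n,(u,v) in(('top',p),('scene',q)):
        a=ray(n,u,v,0);b=ray(n,u,v,.3);d=(b-a)/np.linalg.norm(b-a);P=np.eye(3)-np.outer(d,d);A.append(P);o.append(P@a)
    X=np.linalg.lstsq(np.vstack(A),np.hstack(o),rcond=None)[0]
    return X,np.linalg.norm(np.vstack(A)@X-np.hstack(o))
def match(n1,n2,z):
    for p in n1:
        r=[(np.linalg.norm(ray('top',*p,z)-ray('scene',*q,z)),q) for q in n2]
        d,q=min(r); X,e=tri(p,q)
        print(ray('top',*p,z)[:2].round(4),ray('scene',*q,z)[:2].round(4),'tri',X.round(4),'err',round(e,4))
E
python3 - <<'E'
from h import *
t=cv2.imread('pics/t0.png')[...,::-1].copy();s=cv2.imread('pics/s0.png')[...,::-1].copy()
B=((100,130,50),(125,255,255),50,1500)
print('jars');match(blobs('top',t,*B),blobs('scene',s,*B),.096)
print('button');R=((0,130,50),(8,255,255),50,1500)
match(blobs('top',t,*R,wrap=True),blobs('scene',s,*R,roi=(250,150,450,300),wrap=True),.083)
D=((0,0,0),(180,255,52),25,400)
print('saddles')
a=blobs('top',t,*D,roi=(366,175,478,282));b=blobs('scene',s,*D,roi=(148,192,300,318));print(len(a),len(b));match(a,b,.074)
a=np.array([ray('top',*p,.074)[:2] for p in a]);print(a.mean(0))
E
```

```text
jars
[0.4211 0.3382] [0.4198 0.339 ] tri [0.4209 0.3378 0.0971] err 0.0003
[0.4447 0.2081] [0.4442 0.2081] tri [0.4445 0.2079 0.0963] err 0.0002
[0.5576 0.2779] [0.5563 0.2808] tri [0.5576 0.2777 0.0983] err 0.0007
[0.556  0.3943] [0.5559 0.3981] tri [0.5565 0.3946 0.0978] err 0.0016
[0.5729 0.1828] [0.5718 0.1853] tri [0.5729 0.1828 0.098 ] err 0.0007
button
[0.6793 0.0431] [0.6841 0.041 ] tri [0.6813 0.0438 0.0786] err 0.0013
saddles
0 13
nan<stdin>:10: RuntimeWarning: Mean of empty slice.
  ret = ret.dtype.type(ret / rcount)
```

Run:
```python
from h import *
t=cv2.imread('pics/t0.png')[...,::-1].copy();s=cv2.imread('pics/s0.png')[...,::-1].copy()
for th in (45,60,75):
  D=((0,0,0),(180,255,th),12,120)
  a=blobs('top',t,*D,roi=(370,178,474,282));b=blobs('scene',s,*D,roi=(148,192,300,318));print(th,len(a),len(b))
  if len(a)==12:
    match(a,b,.074)
    P=np.array([ray('top',*p,.074)[:2] for p in a])
    Q=np.array([min(([np.linalg.norm(ray('scene',*q,.074)[:2]-p),*ray('scene',*q,.074)[:2]] for q in b))[1:] for p in P])
    for W in (P,Q):
        # grid index
        best=None
        o=W.mean(0); d=W-o
        # yaw by fit
        for it in range(1):
            i=np.argsort(d[:,0]+d[:,1]*0) 
        G=np.array([[gx,gy] for gx in(-.09,0,.09) for gy in(-.11,-.04,.04,.11)])
        for it in range(10):
            if it==0: th0=-0.09
            R=np.array([[np.cos(th0),-np.sin(th0)],[np.sin(th0),np.cos(th0)]])
            g=G@R.T; idx=[np.argmin(np.linalg.norm(g-x,axis=1)) for x in d]
            A=G[idx]; th0=np.arctan2((A[:,0]*d[:,1]-A[:,1]*d[:,0]).sum(),(A*d).sum())
        R=np.array([[np.cos(th0),-np.sin(th0)],[np.sin(th0),np.cos(th0)]])
        print('centre',o.round(4),'yaw',th0,sorted(idx)==list(range(12)),'res',np.linalg.norm(A@R.T-d,axis=1).max())
    break
```

```text
45 0 13
60 2 13
75 9 13
```

```bash
cat > mix.py <<'E'
from h import *
def sad(im,roi,k,th):
    g=cv2.cvtColor(im,cv2.COLOR_RGB2GRAY);a,b,c,d=roi
    bh=cv2.morphologyEx(g,cv2.MORPH_BLACKHAT,np.ones((k,k),np.uint8))
    m=np.zeros_like(g);m[b:d,a:c]=(bh[b:d,a:c]>th)*255
    out=[]
    for c in cv2.findContours(m,cv2.RETR_EXTERNAL,cv2.CHAIN_APPROX_NONE)[0]:
        if cv2.contourArea(c)>10:
            x=cv2.convexHull(c); M=cv2.moments(x); out.append((M['m10']/M['m00'],M['m01']/M['m00']))
    return out
def fit(W):
    G=np.array([[gx,gy] for gx in(-.09,0,.09) for gy in(-.11,-.04,.04,.11)])
    o=W.mean(0);d=W-o;th0=-.09
    for it in range(10):
        R=np.array([[np.cos(th0),-np.sin(th0)],[np.sin(th0),np.cos(th0)]])
        g=G@R.T; idx=[int(np.argmin(np.linalg.norm(g-x,axis=1))) for x in d]
        A=G[idx]; th0=np.arctan2((A[:,0]*d[:,1]-A[:,1]*d[:,0]).sum(),(A*d).sum())
    R=np.array([[np.cos(th0),-np.sin(th0)],[np.sin(th0),np.cos(th0)]])
    print('centre',o.round(4),'yaw',th0,sorted(idx)==list(range(12)),'res',np.linalg.norm(A@R.T-d,axis=1).max())
if __name__=='__main__':
  t=cv2.imread('pics/t0.png')[...,::-1].copy();s=cv2.imread('pics/s0.png')[...,::-1].copy()
  for th in (20,30,35,40,45):
    a=sad(t,(366,178,474,282),11,th);b=sad(s,(148,192,300,318),13,th);print(th,len(a),len(b))
    if len(a)==12: fit(np.array([ray('top',*p,.074)[:2] for p in a]))
    if len(b)==12: fit(np.array([ray('scene',*p,.074)[:2] for p in b]))
    if len(a)==12 and len(b)==12: match(a,b,.074)
E
python3 mix.py
```

```text
20 15 14
30 14 13
35 13 14
40 13 14
45 13 15
```

Run:
```python
from mix import *
t=cv2.imread('pics/t0.png')[...,::-1].copy();s=cv2.imread('pics/s0.png')[...,::-1].copy()
print(np.round(sad(t,(366,178,474,282),11,35),0).tolist())
print(np.round(sad(s,(148,192,300,318),13,30),0).tolist())
```

```text
[[459.0, 266.0], [434.0, 263.0], [406.0, 260.0], [381.0, 255.0], [461.0, 234.0], [436.0, 231.0], [408.0, 228.0], [384.0, 225.0], [463.0, 203.0], [438.0, 201.0], [411.0, 198.0], [387.0, 195.0], [368.0, 200.0]]
[[167.0, 299.0], [232.0, 280.0], [272.0, 294.0], [266.0, 289.0], [258.0, 259.0], [208.0, 259.0], [185.0, 280.0], [279.0, 242.0], [234.0, 240.0], [186.0, 239.0], [255.0, 224.0], [211.0, 221.0], [233.0, 207.0]]
```

Run:
```python
from mix import *
import mix
t=cv2.imread('pics/t0.png')[...,::-1].copy();s=cv2.imread('pics/s0.png')[...,::-1].copy()
a=[p for p in sad(t,(366,178,474,282),11,35) if p[0]>372]
# scene: fill outside platform polygon with grey
poly=np.array([[140,256],[209,332],[309,251],[234,194],[222,191]])
m=np.zeros(s.shape[:2],np.uint8);cv2.fillConvexPoly(m,poly,1)
s2=s.copy();s2[m==0]=140
for th in(30,40,50):
  b=[p for p in sad(s2,(140,185,315,335),13,th)]
  print(len(b))
  if len(b)==12:break
fit(np.array([ray('top',*p,.074)[:2] for p in a]))
print(np.round(b).tolist())
if len(b)==12:
  fit(np.array([ray('scene',*p,.074)[:2] for p in b])); match(a,b,.074)
```

```text
11
12
centre [ 0.512  -0.2395] yaw -0.10748146187451965 True res 0.004157887428041461
[[207.0, 300.0], [232.0, 280.0], [295.0, 262.0], [258.0, 259.0], [208.0, 259.0], [173.0, 268.0], [279.0, 242.0], [234.0, 240.0], [185.0, 238.0], [255.0, 224.0], [211.0, 221.0], [233.0, 207.0]]
centre [ 0.5345 -0.2267] yaw -0.05046343736142819 False res 0.06493163716916239
[ 0.4115 -0.3389] [ 0.4653 -0.3477] tri [ 0.4214 -0.3421  0.0291] err 0.0181
[ 0.4195 -0.27  ] [ 0.4173 -0.2697] tri [ 0.4191 -0.27    0.0757] err 0.0008
[ 0.4263 -0.1897] [ 0.4283 -0.1911] tri [ 0.4265 -0.19    0.0718] err 0.0001
[ 0.4383 -0.1218] [ 0.4385 -0.1222] tri [ 0.4383 -0.1219  0.0736] err 0.0001
[ 0.5003 -0.3483] [ 0.4653 -0.3477] tri [ 0.4916 -0.3487  0.0994] err 0.014
[ 0.5078 -0.2791] [ 0.5116 -0.2819] tri [ 0.5085 -0.2801  0.0697] err 0.0001
[ 0.5166 -0.1997] [ 0.5207 -0.2024] tri [ 0.5174 -0.2003  0.0695] err 0.0004
[ 0.5237 -0.1311] [ 0.5267 -0.1326] tri [ 0.5244 -0.1312  0.0711] err 0.0006
[ 0.5894 -0.3583] [ 0.5936 -0.3612] tri [ 0.5905 -0.3598  0.069 ] err 0.0003
[ 0.5958 -0.2884] [ 0.6003 -0.2914] tri [ 0.597  -0.2895  0.0688] err 0.0004
[ 0.6042 -0.2089] [ 0.6094 -0.2124] tri [ 0.6057 -0.2098  0.0681] err 0.0005
[ 0.611  -0.1401] [ 0.6161 -0.1426] tri [ 0.6126 -0.1402  0.0688] err 0.0011
```

Run:
```python
from h import *
import cell
for p in ((346,120),(359,120),(338,147),(365,147),(352,122)): print(p,ray('top',*p,.09).round(3),ray('top',*p,.161).round(3))
for p in ((360,252),(373,235),(350,262)): print('s',p,ray('scene',*p,.161).round(3))
# yellow box corners at z .05 
t=cv2.imread('pics/t0.png');h=cv2.cvtColor(t,cv2.COLOR_BGR2HSV);m=cv2.inRange(h,(18,120,60),(35,255,255));m[:,:305]=0;m[:,345:]=0
c=max(cv2.findContours(m,cv2.RETR_EXTERNAL,cv2.CHAIN_APPROX_NONE)[0],key=cv2.contourArea)
r=cv2.minAreaRect(c);print(r,[ray('top',*p,.05).round(3)[:2] for p in cv2.boxPoints(r)])
print([a for a in dir(robot) if not a.startswith('_')])
```

```text
(346, 120) [ 0.832 -0.021  0.09 ] [ 0.803 -0.018  0.161]
(359, 120) [ 0.833 -0.059  0.09 ] [ 0.803 -0.054  0.161]
(338, 147) [0.748 0.002 0.09 ] [0.724 0.003 0.161]
(365, 147) [ 0.749 -0.077  0.09 ] [ 0.725 -0.071  0.161]
(352, 122) [ 0.826 -0.039  0.09 ] [ 0.797 -0.035  0.161]
s (360, 252) [ 0.826 -0.111  0.161]
s (373, 235) [ 0.824 -0.053  0.161]
s (350, 262) [ 0.823 -0.147  0.161]
((324.0, 174.5), (25.0, 24.0), 90.0) [array([0.714, 0.078]), array([0.715, 0.007]), array([0.638, 0.006]), array([0.637, 0.077])]
['Unreachable', 'calibration', 'get_image', 'grasp_offset', 'sense', 'sign_off']
```

Request:
play_rows --series '[{"x": 1,"y": 1.5,"z": 0.3,"rz": -5,"fingers": 0},{"x": 2.2,"y": 2.8,"z": 0.3,"rz": -10,"fingers": 0},{"x": 3.4,"y": 4.1,"z": 0.3,"rz": -15,"fingers": 0},{"x": 4.6,"y": 5.5,"z": 0.3,"rz": -20,"fingers": 0},{"x": 5.8,"y": 6.9,"z": 0.3,"rz": -25,"fingers": 0},{"x": 7,"y": 8.4,"z": 0.3,"rz": -30,"fingers": 0},{"x": 8.2,"y": 9.8,"z": 0.3,"rz": -35,"fingers": 0},{"x": 9.4,"y": 11.2,"z": 0.3,"rz": -40,"fingers": 0},{"x": 10.6,"y": 12.7,"z": 0.3,"rz": -45,"fingers": 0},{"x": 11.8,"y": 14.1,"z": 0.3,"rz": -50,"fingers": 0},{"x": 13,"y": 15.5,"z": 0.3,"rz": -54.5,"fingers": 0},{"x": 14.2,"y": 17,"z": 0.3,"rz": -54.5,"fingers": 0},{"x": 15.4,"y": 18.4,"z": 0.3,"rz": -54.5,"fingers": 0},{"x": 16.6,"y": 19.9,"z": 0.2,"rz": -54.5,"fingers": 0},{"x": 17.8,"y": 21.3,"z": 0,"rz": -54.5,"fingers": 0},{"x": 19,"y": 22.7,"z": -0.5,"rz": -54.5,"fingers": 0},{"x": 19.56,"y": 23.4,"z": -1.2,"rz": -54.5,"fingers": 0},{"x": 19.56,"y": 23.4,"z": -2.2,"rz": -54.5,"fingers": 0},{"x": 19.56,"y": 23.4,"z": -2.2,"rz": -54.5,"fingers": 0},{"x": 19.56,"y": 23.4,"z": -2.2,"rz": -54.5,"fingers": 0}]'

```text
schema error: expected keys x, y, z, rx, ry, rz, fingers
```

Request:
play_rows --series '[{"x": 1,"y": 1.5,"z": 0.3,"rx": 0,"ry": 0,"rz": -5,"fingers": 0},{"x": 2.2,"y": 2.8,"z": 0.3,"rx": 0,"ry": 0,"rz": -10,"fingers": 0},{"x": 3.4,"y": 4.1,"z": 0.3,"rx": 0,"ry": 0,"rz": -15,"fingers": 0},{"x": 4.6,"y": 5.5,"z": 0.3,"rx": 0,"ry": 0,"rz": -20,"fingers": 0},{"x": 5.8,"y": 6.9,"z": 0.3,"rx": 0,"ry": 0,"rz": -25,"fingers": 0},{"x": 7,"y": 8.4,"z": 0.3,"rx": 0,"ry": 0,"rz": -30,"fingers": 0},{"x": 8.2,"y": 9.8,"z": 0.3,"rx": 0,"ry": 0,"rz": -35,"fingers": 0},{"x": 9.4,"y": 11.2,"z": 0.3,"rx": 0,"ry": 0,"rz": -40,"fingers": 0},{"x": 10.6,"y": 12.7,"z": 0.3,"rx": 0,"ry": 0,"rz": -45,"fingers": 0},{"x": 11.8,"y": 14.1,"z": 0.3,"rx": 0,"ry": 0,"rz": -50,"fingers": 0},{"x": 13,"y": 15.5,"z": 0.3,"rx": 0,"ry": 0,"rz": -54.5,"fingers": 0},{"x": 14.2,"y": 17,"z": 0.3,"rx": 0,"ry": 0,"rz": -54.5,"fingers": 0},{"x": 15.4,"y": 18.4,"z": 0.3,"rx": 0,"ry": 0,"rz": -54.5,"fingers": 0},{"x": 16.6,"y": 19.9,"z": 0.2,"rx": 0,"ry": 0,"rz": -54.5,"fingers": 0},{"x": 17.8,"y": 21.3,"z": 0,"rx": 0,"ry": 0,"rz": -54.5,"fingers": 0},{"x": 19,"y": 22.7,"z": -0.5,"rx": 0,"ry": 0,"rz": -54.5,"fingers": 0},{"x": 19.56,"y": 23.4,"z": -1.2,"rx": 0,"ry": 0,"rz": -54.5,"fingers": 0},{"x": 19.56,"y": 23.4,"z": -2.2,"rx": 0,"ry": 0,"rz": -54.5,"fingers": 0},{"x": 19.56,"y": 23.4,"z": -2.2,"rx": 0,"ry": 0,"rz": -54.5,"fingers": 0},{"x": 19.56,"y": 23.4,"z": -2.2,"rx": 0,"ry": 0,"rz": -54.5,"fingers": 0}]'

```text
time_s: 2.1
tcp_pos: [0.6799, 0.0433, 0.1588]
orientation: [3.14, 0.0, -2.182]
wrist_force: [0.3, 0.6, 0.5]
gripper_width: 0.0005
```

Run:
```python
from h import *
s=robot.sense();print(s['tcp_pos'].round(4),s['orientation'].round(3),s['joint_positions'].round(3),s['gripper_width'])
t=snap('top','t1.png');c=snap('scene','s1.png')
cv2.imwrite('pics/c1.png',np.hstack([cv2.resize(t[60:260,240:440,::-1],(400,400)),cv2.resize(c[120:320,250:450,::-1],(400,400))]))
```

```text
[0.6799 0.0433 0.1588] [ 3.14   0.    -2.182] [-1.110e-01  4.610e-01  1.364e+00  1.000e-03  1.318e+00  2.071e+00] 0.0005275228697304339
```

View pics/c1.png

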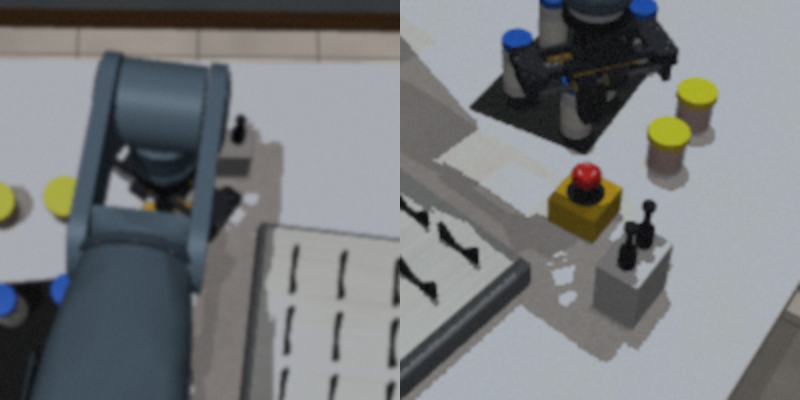

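Request:
play_rows --series '[{"x": 0,"y": 0,"z": -1,"rx": 0,"ry": 0,"rz": 0,"fingers": 0},{"x": 0,"y": 0,"z": -2,"rx": 0,"ry": 0,"rz": 0,"fingers": 0},{"x": 0,"y": 0,"z": -2.5,"rx": 0,"ry": 0,"rz": 0,"fingers": 0},{"x": 0,"y": 0,"z": -2.65,"rx": 0,"ry": 0,"rz": 0,"fingers": 0},{"x": 0,"y": 0,"z": -2.75,"rx": 0,"ry": 0,"rz": 0,"fingers": 0},{"x": 0,"y": 0,"z": -2.85,"rx": 0,"ry": 0,"rz": 0,"fingers": 0},{"x": 0,"y": 0,"z": -2.92,"rx": 0,"ry": 0,"rz": 0,"fingers": 0},{"x": 0,"y": 0,"z": -2.96,"rx": 0,"ry": 0,"rz": 0,"fingers": 0},{"x": 0,"y": 0,"z": -2.96,"rx": 0,"ry": 0,"rz": 0,"fingers": 0}]'

```text
time_s: 3.1
tcp_pos: [0.6813, 0.0427, 0.0873]
orientation: [-3.139, 0.002, -2.183]
wrist_force: [-0.1, 0.3, -0.1]
gripper_width: 0.0003
```

Request:
play_rows --series '[{"x": 0,"y": 0,"z": -0.12,"rx": 0,"ry": 0,"rz": 0,"fingers": 0},{"x": 0,"y": 0,"z": -0.16,"rx": 0,"ry": 0,"rz": 0,"fingers": 0},{"x": 0,"y": 0,"z": -0.16,"rx": 0,"ry": 0,"rz": 0,"fingers": 0}]'

```text
time_s: 3.4
tcp_pos: [0.6811, 0.0428, 0.083]
orientation: [-3.14, 0.002, -2.183]
wrist_force: [-0.2, 0.7, -0.3]
gripper_width: 0.0003
```

Request:
play_rows --series '[{"x": 0,"y": 0,"z": 1,"rx": 0,"ry": 0,"rz": 0,"fingers": 0},{"x": -1,"y": 0,"z": 3,"rx": 0,"ry": 0,"rz": 5,"fingers": 0},{"x": -2.5,"y": 0,"z": 4.5,"rx": 0,"ry": 0,"rz": 10,"fingers": 20},{"x": -4.5,"y": 0,"z": 6,"rx": 0,"ry": 0,"rz": 15,"fingers": 60},{"x": -6,"y": 0,"z": 6,"rx": 0,"ry": 0,"rz": 20,"fingers": 66},{"x": -7.5,"y": 0,"z": 6,"rx": 0,"ry": 0,"rz": 25,"fingers": 66},{"x": -8,"y": 0,"z": 6,"rx": 0,"ry": 0,"rz": 30,"fingers": 66},{"x": -8,"y": 0,"z": 6,"rx": 0,"ry": 0,"rz": 30,"fingers": 66}]'

```text
time_s: 4.2
tcp_pos: [0.4799, 0.043, 0.2337]
orientation: [-3.139, 0.002, -1.659]
wrist_force: [-0.4, 0.1, 0.5]
gripper_width: 0.0463
```

Run:
```python
from h import *
s=robot.sense();print(s['tcp_pos'].round(4),s['orientation'].round(3),s['joint_positions'].round(3),s['gripper_width'])
t=snap('top','t2.png');c=snap('scene','s2.png')
a=cv2.imread('pics/s0.png')
cv2.imwrite('pics/c2.png',np.hstack([cv2.resize(a[190:250,310:370],(400,400)),cv2.resize(c[190:250,310:370,::-1],(400,400))]))
R=((0,130,50),(8,255,255),30,1500)
print(blobs('scene',c,*R,roi=(250,150,450,300),wrap=True),blobs('scene',a[...,::-1].copy(),*R,roi=(250,150,450,300),wrap=True))
print(proj('scene',(.68,.043,.083))-proj('scene',(.68,.043,.075)))
```

```text
[0.4799 0.043  0.2337] [-3.139e+00  2.000e-03 -1.659e+00] [-0.159 -0.052  1.815  0.002  1.375  1.499] 0.04630876842237726
[(342.680608365019, 207.92015209125475)] [(342.7972116603295, 207.93662864385297)]
[ 0.12504764 -2.06855989]
```

View pics/c2.png

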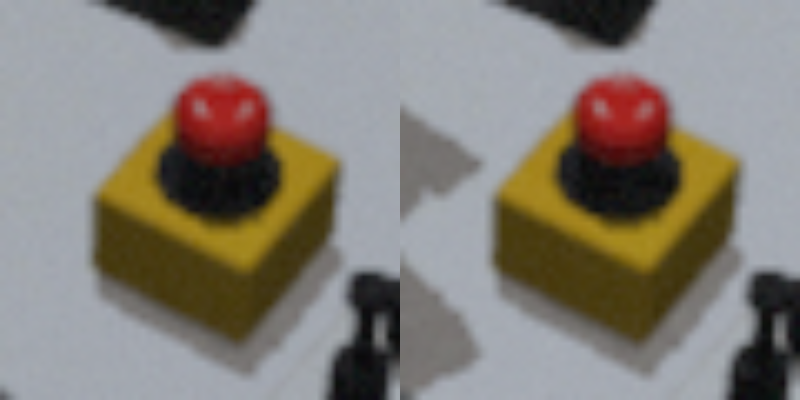

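View pics/s2.png

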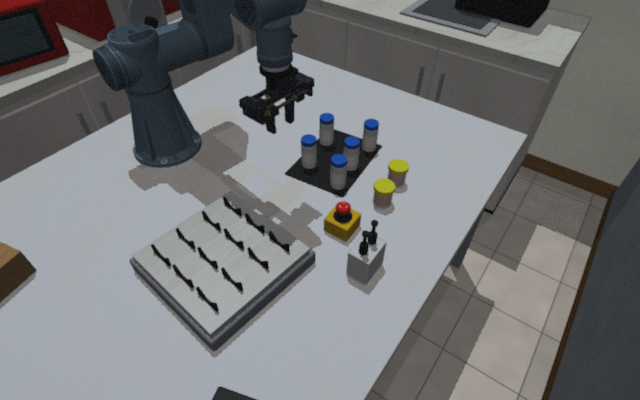

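Run:
```python
from h import *
print(proj('scene',(.68,.0433,.1588)),proj('top',(.68,.0433,.1588)))
print(proj('scene',(.4799,.043,.2337)))
a=cv2.imread('pics/s1.png');cv2.imwrite('pics/c3.png',cv2.resize(a[90:240,270:440],(800,600)[::1],interpolation=cv2.INTER_CUBIC))
```

```text
[343.2676083  186.04026848] [323.07503822 162.43819728]
[280.16043452 133.82633692]
```

View pics/c3.png

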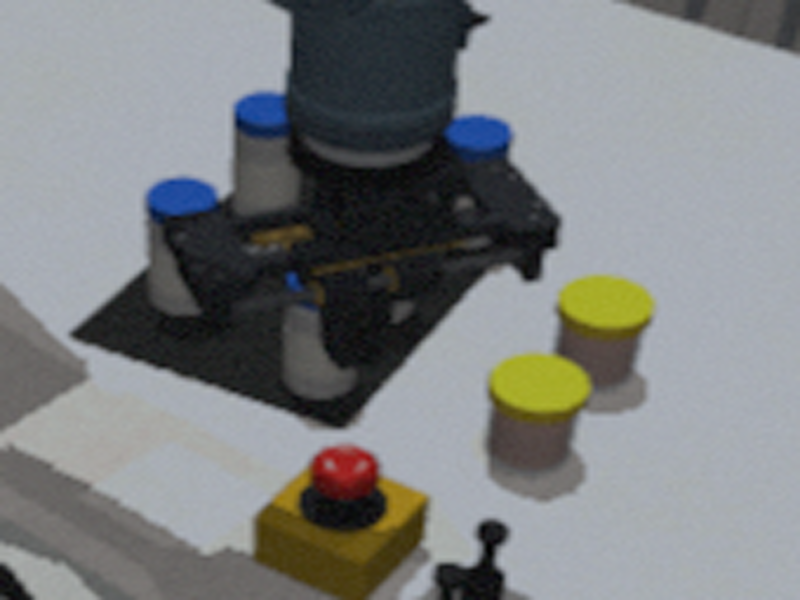

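Request:
play_rows --series '[{"x": 1.5,"y": 0,"z": 0,"rx": 0,"ry": 0,"rz": -5,"fingers": 0},{"x": 3,"y": 0,"z": 0,"rx": 0,"ry": 0,"rz": -10,"fingers": 0},{"x": 4.5,"y": 0,"z": -0.5,"rx": 0,"ry": 0,"rz": -15,"fingers": 0},{"x": 6,"y": 0,"z": -1,"rx": 0,"ry": 0,"rz": -20,"fingers": 0},{"x": 7,"y": 0,"z": -2,"rx": 0,"ry": 0,"rz": -25,"fingers": 0},{"x": 8,"y": 0,"z": -3.5,"rx": 0,"ry": 0,"rz": -30,"fingers": 0},{"x": 8.05,"y": 0,"z": -5,"rx": 0,"ry": 0,"rz": -30,"fingers": 0},{"x": 8.05,"y": 0,"z": -5.8,"rx": 0,"ry": 0,"rz": -30,"fingers": 0},{"x": 8.05,"y": 0,"z": -5.9,"rx": 0,"ry": 0,"rz": -30,"fingers": 0},{"x": 8.05,"y": 0,"z": -5.9,"rx": 0,"ry": 0,"rz": -30,"fingers": 0}]'

```text
time_s: 5.3
tcp_pos: [0.6834, 0.0426, 0.085]
orientation: [-3.139, 0.001, -2.186]
wrist_force: [0.5, 0.3, -0.0]
gripper_width: 0.0002
```

Run:
```python
from h import *
s=robot.sense();print(s['tcp_pos'].round(4),s['orientation'].round(3),s['wrist_force'].round(2),s['gripper_width'])
c=snap('scene','s3.png')
cv2.imwrite('pics/c4.png',cv2.resize(c[130:250,270:430,::-1],(800,600)[::1],interpolation=cv2.INTER_CUBIC))
print(proj('scene',s['tcp_pos']))
```

```text
[0.6834 0.0426 0.085 ] [-3.139e+00  1.000e-03 -2.186e+00] [ 0.5   0.3  -0.02] 0.0002377867953913704
[342.9772112  206.94100387]
```

View pics/c4.png

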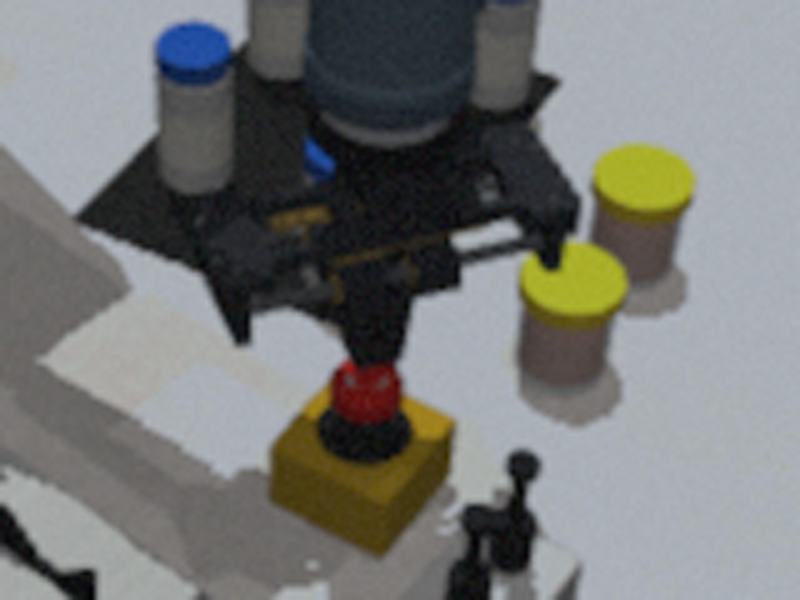

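Request:
play_rows --series '[{"x": -0.08,"y": 0,"z": -0.1,"rx": 0,"ry": 0,"rz": 0,"fingers": 0},{"x": -0.08,"y": 0,"z": -0.2,"rx": 0,"ry": 0,"rz": 0,"fingers": 0},{"x": -0.08,"y": 0,"z": -0.25,"rx": 0,"ry": 0,"rz": 0,"fingers": 0},{"x": -0.08,"y": 0,"z": -0.25,"rx": 0,"ry": 0,"rz": 0,"fingers": 0}]'

```text
time_s: 5.75
tcp_pos: [0.6823, 0.0426, 0.0809]
orientation: [-3.137, 0.003, -2.186]
wrist_force: [-0.8, 0.2, -0.4]
gripper_width: 0.0004
```

Request:
play_rows --series '[{"x": 0,"y": 0,"z": -0.1,"rx": 0,"ry": 0,"rz": 0,"fingers": 0},{"x": 0,"y": 0,"z": -0.15,"rx": 0,"ry": 0,"rz": 0,"fingers": 0},{"x": 0,"y": 0,"z": -0.15,"rx": 0,"ry": 0,"rz": 0,"fingers": 0}]'

```text
time_s: 6.05
tcp_pos: [0.6821, 0.0426, 0.0768]
orientation: [-3.137, 0.003, -2.186]
wrist_force: [0.7, 0.3, -0.6]
gripper_width: 0.0001
```

Run:
```python
from h import *
s=robot.sense();print(s['tcp_pos'].round(4),s['orientation'].round(3),s['wrist_force'].round(2),s['gripper_width'])
c=snap('scene','s4.png')
cv2.imwrite('pics/c5.png',cv2.resize(c[130:250,270:430,::-1],(800,600)[::1],interpolation=cv2.INTER_CUBIC))
print(proj('scene',s['tcp_pos']))
```

```text
[0.6821 0.0426 0.0768] [-3.137e+00  3.000e-03 -2.186e+00] [ 0.74  0.33 -0.6 ] 6.69144915001579e-05
[342.41706714 208.87159447]
```

View pics/c5.png

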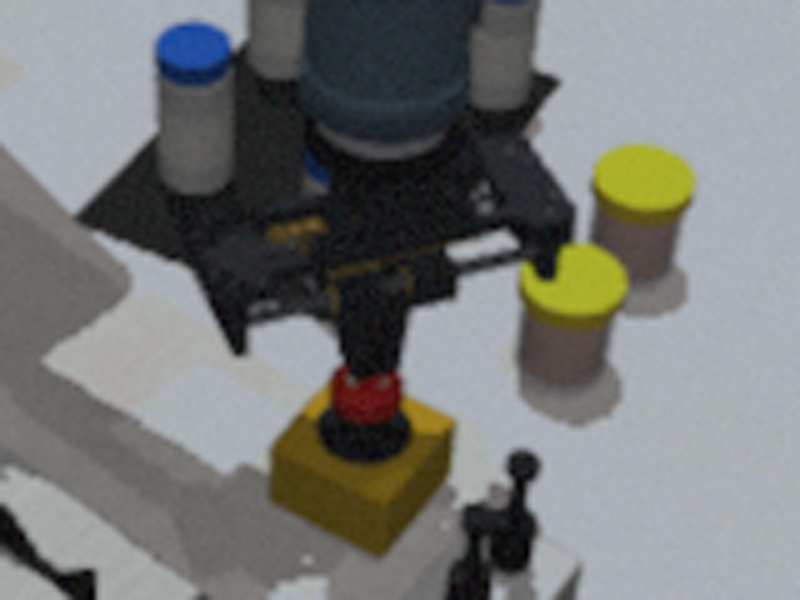

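Request:
play_rows --series '[{"x": 0,"y": 0,"z": -0.1,"rx": 0,"ry": 0,"rz": 0,"fingers": 0},{"x": 0,"y": 0,"z": -0.15,"rx": 0,"ry": 0,"rz": 0,"fingers": 0},{"x": 0,"y": 0,"z": -0.15,"rx": 0,"ry": 0,"rz": 0,"fingers": 0}]'

```text
time_s: 6.4
tcp_pos: [0.6819, 0.0426, 0.0727]
orientation: [-3.137, 0.003, -2.186]
wrist_force: [-0.3, -0.9, -0.0]
gripper_width: 0.0003
```

Request:
play_rows --series '[{"x": 0,"y": 0,"z": -0.1,"rx": 0,"ry": 0,"rz": 0,"fingers": 0},{"x": 0,"y": 0,"z": -0.15,"rx": 0,"ry": 0,"rz": 0,"fingers": 0},{"x": 0,"y": 0,"z": -0.15,"rx": 0,"ry": 0,"rz": 0,"fingers": 0}]'

```text
time_s: 6.7
tcp_pos: [0.6819, 0.0426, 0.0691]
orientation: [-3.138, 0.002, -2.186]
wrist_force: [-1.6, 0.1, 3.7]
gripper_width: 0.0004
```

Run:
```python
from h import *
s=robot.sense();print(s['tcp_pos'].round(4),s['orientation'].round(3),s['wrist_force'].round(2),s['gripper_width'])
c=snap('scene','s5.png');t=snap('top','t5.png')
cv2.imwrite('pics/c6.png',cv2.resize(c[130:250,270:430,::-1],(800,600)[::1],interpolation=cv2.INTER_CUBIC))
cv2.imwrite('pics/c6t.png',cv2.resize(t[110:230,250:410,::-1],(800,600)[::1],interpolation=cv2.INTER_CUBIC))
```

```text
[0.6819 0.0426 0.0691] [-3.138e+00  2.000e-03 -2.186e+00] [-1.58  0.11  3.72] 0.0004194760521346017
```

View pics/c6.png

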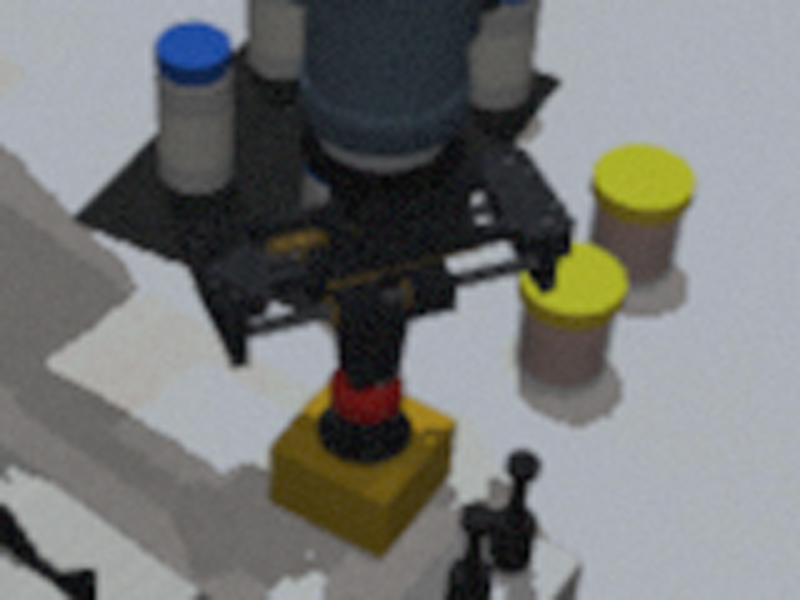

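View pics/c6t.png

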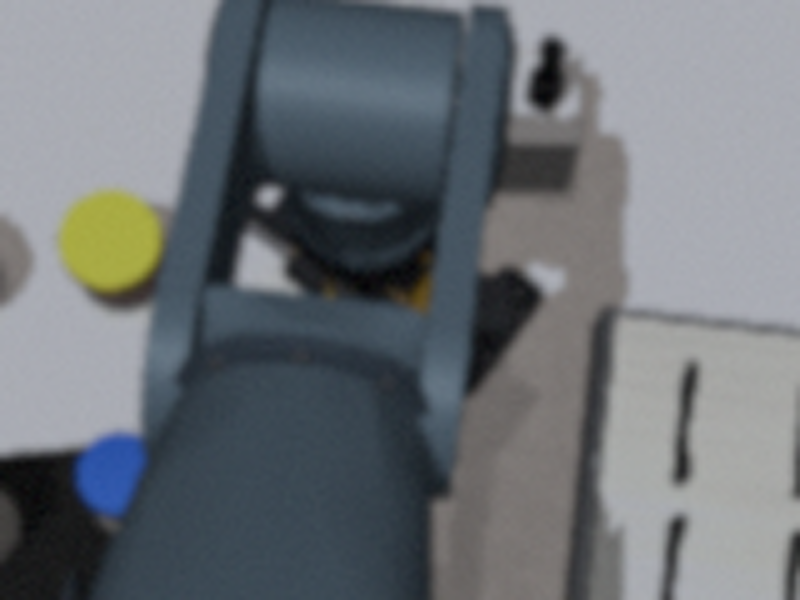

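Request:
play_rows --series '[{"x": 0,"y": 0,"z": -0.1,"rx": 0,"ry": 0,"rz": 0,"fingers": 0},{"x": 0,"y": 0,"z": -0.2,"rx": 0,"ry": 0,"rz": 0,"fingers": 0},{"x": 0,"y": 0,"z": -0.24,"rx": 0,"ry": 0,"rz": 0,"fingers": 0},{"x": 0,"y": 0,"z": -0.28,"rx": 0,"ry": 0,"rz": 0,"fingers": 0},{"x": 0,"y": 0,"z": -0.28,"rx": 0,"ry": 0,"rz": 0,"fingers": 0}]'

```text
time_s: 7.3
tcp_pos: [0.6818, 0.0426, 0.0617]
orientation: [-3.138, 0.002, -2.186]
wrist_force: [-0.0, 0.4, -0.8]
gripper_width: 0.0003
```

Request:
play_rows --series '[{"x": 0,"y": 0,"z": -0.06,"rx": 0,"ry": 0,"rz": 0,"fingers": 0},{"x": 0,"y": 0,"z": -0.1,"rx": 0,"ry": 0,"rz": 0,"fingers": 0},{"x": 0,"y": 0,"z": -0.1,"rx": 0,"ry": 0,"rz": 0,"fingers": 0}]'

```text
time_s: 7.6
tcp_pos: [0.6822, 0.0426, 0.0609]
orientation: [-3.137, 0.003, -2.186]
wrist_force: [-4.1, 0.4, 9.0]
gripper_width: 0.0007
```

Request:
play_rows --series '[{"x": 0,"y": 0,"z": 1,"rx": 0,"ry": 0,"rz": 0,"fingers": 0},{"x": -1,"y": 0,"z": 3,"rx": 0,"ry": 0,"rz": 5,"fingers": 0},{"x": -2.5,"y": 0,"z": 5,"rx": 0,"ry": 0,"rz": 10,"fingers": 0},{"x": -4.5,"y": 0,"z": 6.5,"rx": 0,"ry": 0,"rz": 15,"fingers": 0},{"x": -6,"y": 0,"z": 7,"rx": 0,"ry": 0,"rz": 20,"fingers": 0},{"x": -7.5,"y": 0,"z": 7,"rx": 0,"ry": 0,"rz": 25,"fingers": 0},{"x": -8,"y": 0,"z": 7,"rx": 0,"ry": 0,"rz": 30,"fingers": 0},{"x": -8,"y": 0,"z": 7,"rx": 0,"ry": 0,"rz": 30,"fingers": 0}]'

```text
time_s: 8.4
tcp_pos: [0.4808, 0.0428, 0.2369]
orientation: [-3.135, 0.002, -1.661]
wrist_force: [0.7, 0.4, 0.2]
gripper_width: 0.0004
```

Run:
```python
from h import *
s=robot.sense();print(s['tcp_pos'].round(4),s['orientation'].round(3),s['joint_positions'].round(3),s['wrist_force'].round(2))
c=snap('scene','s6.png');t=snap('top','t6.png')
cv2.imwrite('pics/c7.png',np.hstack([cv2.resize(c[70:220,210:360,::-1],(400,400)),cv2.resize(c[190:250,310:370,::-1],(400,400))]))
R=((0,130,50),(8,255,255),30,1500)
print(blobs('scene',c,*R,roi=(250,150,450,300),wrap=True), blobs('top',t,*R,wrap=True))
print(proj('scene',s['tcp_pos']),proj('scene',s['tcp_pos']+[0,0,.0225]))
```

```text
[0.4808 0.0428 0.2369] [-3.135e+00  2.000e-03 -1.661e+00] [-0.16  -0.055  1.812  0.003  1.379  1.501] [0.73 0.41 0.19]
[(342.63522012578613, 209.92075471698112)] [(323.5737913486005, 171.11832061068702)]
[280.2855912 132.9833927] [279.70709214 125.73158087]
```

View pics/c7.png

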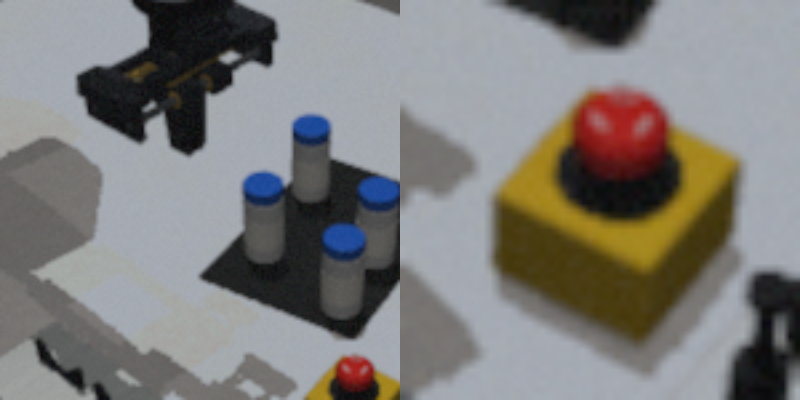

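Request:
play_rows --series '[{"x": 0,"y": 1,"z": 1,"rx": 0,"ry": 0,"rz": 8,"fingers": 66},{"x": 0,"y": 2,"z": 2,"rx": 0,"ry": 0,"rz": 16,"fingers": 66},{"x": 0,"y": 3,"z": 3,"rx": 0,"ry": 0,"rz": 24,"fingers": 66},{"x": 0,"y": 4,"z": 3,"rx": 0,"ry": 0,"rz": 32,"fingers": 66},{"x": 0,"y": 4,"z": 3,"rx": 0,"ry": 0,"rz": 40,"fingers": 66},{"x": 0,"y": 4,"z": 3,"rx": 0,"ry": 0,"rz": 48,"fingers": 66},{"x": 0,"y": 4,"z": 3,"rx": 0,"ry": 0,"rz": 50,"fingers": 66}]'

```text
time_s: 9.2
tcp_pos: [0.4842, 0.1429, 0.3108]
orientation: [-3.136, 0.003, -0.789]
wrist_force: [-0.5, -0.1, 0.2]
gripper_width: 0.0543
```

Request:
play_rows --series '[{"x": 0,"y": 0,"z": 0,"rx": 6,"ry": -6,"rz": 0,"fingers": 66},{"x": 0,"y": 0,"z": 0,"rx": 12,"ry": -12,"rz": 0,"fingers": 66},{"x": 0,"y": 0,"z": 0,"rx": 18,"ry": -18,"rz": 0,"fingers": 66},{"x": 0,"y": 0,"z": 0,"rx": 24,"ry": -24,"rz": 0,"fingers": 66},{"x": 0,"y": 0,"z": 0,"rx": 28,"ry": -28,"rz": 0,"fingers": 66},{"x": 0,"y": 0,"z": 0,"rx": 28,"ry": -28,"rz": 0,"fingers": 66}]'

```text
time_s: 9.8
tcp_pos: [0.4838, 0.1412, 0.3087]
orientation: [-2.446, 0.009, -0.792]
wrist_force: [-0.4, -0.0, 0.2]
gripper_width: 0.066
```

Run:
```python
from h import *
s=robot.sense();print(s['tcp_pos'].round(4),s['orientation'].round(3),s['joint_positions'].round(3),s['wrist_force'].round(2))
```

```text
[0.4838 0.1412 0.3087] [-2.446  0.009 -0.792] [-0.396 -0.45   2.132  0.679  1.24   0.244] [-0.37 -0.    0.19]
```

Request:
play_rows --series '[{"x": 0,"y": 0,"z": 0,"rx": 6,"ry": -6,"rz": 0,"fingers": 66},{"x": 0,"y": 0,"z": 0,"rx": 12,"ry": -12,"rz": 0,"fingers": 66},{"x": 0,"y": 0,"z": 0,"rx": 18,"ry": -18,"rz": 0,"fingers": 66},{"x": 0,"y": 0,"z": 0,"rx": 18,"ry": -18,"rz": 0,"fingers": 66}]'

```text
time_s: 10.2
tcp_pos: [0.483, 0.1406, 0.3055]
orientation: [-2.003, 0.021, -0.79]
wrist_force: [0.4, -0.7, -0.9]
gripper_width: 0.0657
```

Run:
```python
from h import *
from scipy.spatial.transform import Rotation as Ro
s=robot.sense();print(s['tcp_pos'].round(4),s['orientation'].round(3),s['joint_positions'].round(3),s['wrist_force'].round(2))
c=snap('scene','s7.png');t=snap('top','t7.png')
R=Ro.from_euler('xyz',s['orientation']).as_matrix();print(R.round(2))
p=s['tcp_pos'];tz=R[:,2];jx=R[:,0]
for n,im in(('scene',c),('top',t)):
    im=im[...,::-1].copy()
    im=cv2.resize(im,None,fx=4,fy=4,interpolation=cv2.INTER_CUBIC)
    for q,col in((p,(0,0,255)),(p-.0225*tz,(0,255,0)),(p+[0,0,.0225],(255,0,0)),(p-.0415*tz+.033*jx,(255,255,0)),(p-.0415*tz-.033*jx,(255,255,0))):
        u=proj(n,q);cv2.circle(im,(int(u[0]*4+2),int(u[1]*4+2)),4,col,-1)
    u=proj(n,p)*4;x,y=max(0,int(u[0])-300),max(0,int(u[1])-300)
    cv2.imwrite(f'pics/c8{n}.png',im[y:y+600,x:x+700])
```

```text
[0.483  0.1406 0.3055] [-2.003  0.021 -0.79 ] [-0.709 -0.475  2.397  1.182  1.364 -0.272] [ 0.43 -0.66 -0.93]
[[ 0.7  -0.31  0.64]
 [-0.71 -0.28  0.65]
 [-0.02 -0.91 -0.42]]
```

View pics/c8scene.png

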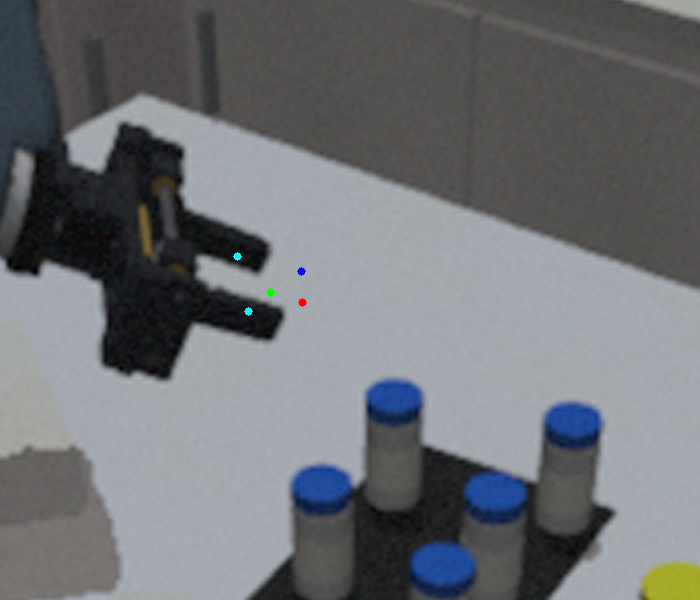

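View pics/c8top.png

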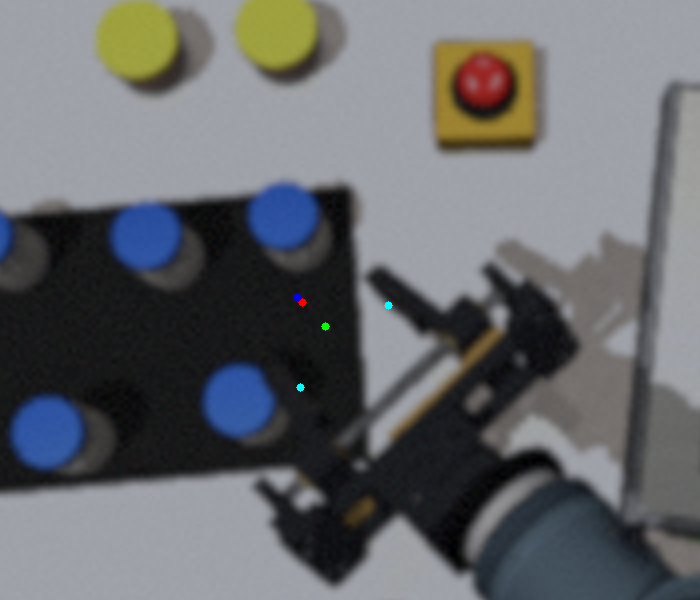

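Request:
play_rows --series '[{"x": 0,"y": -0.5,"z": 0,"rx": 0,"ry": 0,"rz": 6,"fingers": 66},{"x": 0,"y": -1,"z": 0,"rx": 0,"ry": 0,"rz": 13,"fingers": 66},{"x": 0,"y": -1.5,"z": 0,"rx": 0,"ry": 0,"rz": 20,"fingers": 66},{"x": -0.5,"y": -2,"z": -0.5,"rx": 0,"ry": 0,"rz": 27,"fingers": 66},{"x": -1,"y": -2,"z": -1.5,"rx": 0,"ry": 0,"rz": 34,"fingers": 66},{"x": -1.5,"y": -2,"z": -2.5,"rx": 0,"ry": 0,"rz": 41,"fingers": 66},{"x": -1.54,"y": -2,"z": -3.5,"rx": 0,"ry": 0,"rz": 45,"fingers": 66},{"x": -1.54,"y": -2,"z": -4.5,"rx": 0,"ry": 0,"rz": 45,"fingers": 66},{"x": -1.54,"y": -1.5,"z": -5.5,"rx": 0,"ry": 0,"rz": 45,"fingers": 66},{"x": -1.54,"y": -1,"z": -6.5,"rx": 0,"ry": 0,"rz": 45,"fingers": 66},{"x": -1.54,"y": -0.62,"z": -7.5,"rx": 0,"ry": 0,"rz": 45,"fingers": 66},{"x": -1.54,"y": -0.62,"z": -8.3,"rx": 0,"ry": 0,"rz": 45,"fingers": 66},{"x": -1.54,"y": -0.62,"z": -8.3,"rx": 0,"ry": 0,"rz": 45,"fingers": 66}]'

```text
time_s: 11.6
tcp_pos: [0.4461, 0.1255, 0.099]
orientation: [-2.01, 0.019, 0.003]
wrist_force: [-0.4, -0.0, 0.6]
gripper_width: 0.0662
```

```bash
cat > st.py <<'E'
from h import *
from scipy.spatial.transform import Rotation as Ro
def st(pr=True):
    s=robot.sense();R=Ro.from_euler('xyz',s['orientation']).as_matrix();p=s['tcp_pos']
    G=p-.0415*R[:,2]
    if pr: print('tcp',p.round(4),'rpy',s['orientation'].round(3),'q',s['joint_positions'].round(2),'F',s['wrist_force'].round(1),'w',round(s['gripper_width'],4));print('G',G.round(4),'tz',R[:,2].round(3),'jx',R[:,0].round(3))
    return G,R,p
def goto(G,Rt=None):
    """print shift (units) and rotvec to bring grasp point to G with rotation Rt"""
    G0,R,p=st()
    if Rt is None: Rt=R
    d=(np.array(G)+.0415*Rt[:,2]-p)/.025
    print('shift',d.round(2),'rot',np.degrees(Ro.from_matrix(Rt@R.T).as_rotvec()).round(1))
def frame(tz,jx):
    tz=np.array(tz)/np.linalg.norm(tz);jx=np.array(jx,float);jx-=tz*(jx@tz);jx/=np.linalg.norm(jx)
    return np.column_stack([jx,np.cross(tz,jx),tz])
def pick(az,tilt=65):
    a,t=np.radians(az),np.radians(tilt)
    return frame([np.sin(t)*np.cos(a),np.sin(t)*np.sin(a),-np.cos(t)],[np.sin(a),-np.cos(a),0])
E
python3 - <<'E'
from st import *
goto((.4445,.208,.059),pick(90))
snap('scene','s8.png')
E
```

```text
tcp [0.4461 0.1255 0.099 ] rpy [-2.01   0.019  0.003] q [-0.62  0.51  1.96  0.82  1.58 -1.02] F [-0.4 -0.   0.6] w 0.0662
G [0.4466 0.0879 0.1166] tz [-0.011  0.905 -0.425] jx [ 1.     0.003 -0.019]
shift [-0.07  4.81 -2.3 ] rot [ 0.2 -1.1 -0.2]
```

View pics/s8.png

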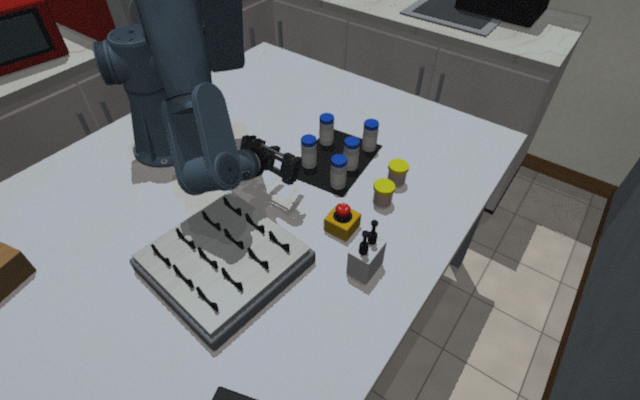

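Request:
play_rows --series '[{"x": -0.07,"y": 1,"z": -0.48,"rx": 0,"ry": -1,"rz": 0,"fingers": 66},{"x": -0.07,"y": 2,"z": -0.96,"rx": 0,"ry": -1,"rz": 0,"fingers": 66},{"x": -0.07,"y": 2.8,"z": -1.34,"rx": 0,"ry": -1,"rz": 0,"fingers": 66},{"x": -0.07,"y": 3.6,"z": -1.72,"rx": 0,"ry": -1,"rz": 0,"fingers": 66},{"x": -0.07,"y": 4.3,"z": -2.06,"rx": 0,"ry": -1,"rz": 0,"fingers": 66},{"x": -0.07,"y": 4.8,"z": -2.3,"rx": 0,"ry": -1,"rz": 0,"fingers": 66},{"x": -0.07,"y": 4.8,"z": -2.3,"rx": 0,"ry": -1,"rz": 0,"fingers": 66}]'

```text
time_s: 12.35
tcp_pos: [0.4449, 0.2462, 0.043]
orientation: [-2.011, -0.0, 0.005]
wrist_force: [0.0, -1.0, 0.7]
gripper_width: 0.0658
```

Run:
```python
from st import *
goto((.4445,.208,.059),pick(90))
c=snap('scene','s9.png')
cv2.imwrite('pics/c9.png',cv2.resize(c[100:220,230:390,::-1],(800,600),interpolation=cv2.INTER_CUBIC))
```

```text
tcp [0.4449 0.2462 0.043 ] rpy [-2.011 -0.     0.005] q [-0.39  0.61  2.01  1.02  1.38 -1.08] F [ 0.  -1.   0.7] w 0.0658
G [0.4451 0.2086 0.0606] tz [-0.005  0.905 -0.426] jx [1.    0.005 0.   ]
shift [-0.02 -0.02 -0.06] rot [ 0.2  0.  -0.3]
```

View pics/c9.png

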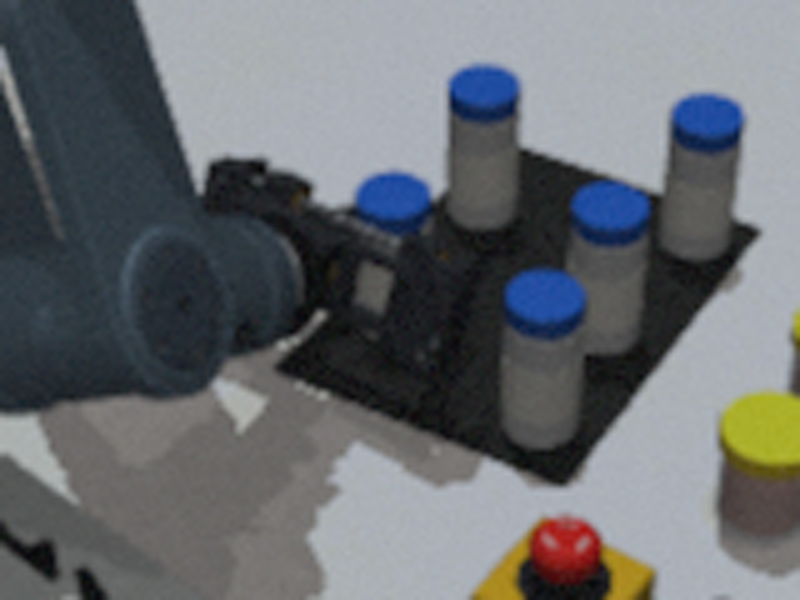

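Request:
play_rows --force 20 --series '[{"x": 0,"y": 0,"z": 0,"rx": 0,"ry": 0,"rz": 0,"fingers": 40},{"x": 0,"y": 0,"z": 0,"rx": 0,"ry": 0,"rz": 0,"fingers": 40},{"x": 0,"y": 0,"z": 0,"rx": 0,"ry": 0,"rz": 0,"fingers": 40},{"x": 0,"y": 0,"z": 0,"rx": 0,"ry": 0,"rz": 0,"fingers": 40},{"x": 0,"y": 0,"z": 0,"rx": 0,"ry": 0,"rz": 0,"fingers": 40},{"x": 0,"y": 0,"z": 0,"rx": 0,"ry": 0,"rz": 0,"fingers": 40}]'

```text
time_s: 13.0
tcp_pos: [0.4455, 0.2453, 0.0436]
orientation: [-2.01, -0.001, 0.004]
wrist_force: [-0.0, -0.7, 5.5]
gripper_width: 0.0467
```

Request:
play_rows --series '[{"x": 0,"y": 0,"z": 0.4,"rx": 0,"ry": 0,"rz": 0,"fingers": 40},{"x": 0,"y": 0,"z": 1,"rx": 0,"ry": 0,"rz": 0,"fingers": 40},{"x": 0,"y": -0.5,"z": 2,"rx": 0,"ry": 0,"rz": 0,"fingers": 40},{"x": 0,"y": -1,"z": 3,"rx": 0,"ry": 0,"rz": 0,"fingers": 40},{"x": 0,"y": -2,"z": 4,"rx": 0,"ry": 0,"rz": 0,"fingers": 40},{"x": 0,"y": -3,"z": 5,"rx": 0,"ry": 0,"rz": 0,"fingers": 40},{"x": 0,"y": -3.5,"z": 6,"rx": 0,"ry": 0,"rz": 0,"fingers": 40},{"x": 0,"y": -4,"z": 7,"rx": 0,"ry": 0,"rz": 0,"fingers": 40},{"x": 0,"y": -4,"z": 7,"rx": 0,"ry": 0,"rz": 0,"fingers": 40}]'

```text
time_s: 13.9
tcp_pos: [0.4473, 0.1434, 0.2207]
orientation: [-2.014, -0.006, 0.002]
wrist_force: [0.3, -0.3, -1.7]
gripper_width: 0.0468
```

Run:
```python
from st import *
st()
c=snap('scene','s10.png');t=snap('top','t10.png')
cv2.imwrite('pics/c10.png',cv2.resize(c[80:230,200:400,::-1],(800,600),interpolation=cv2.INTER_CUBIC))
```

```text
tcp [0.4473 0.1434 0.2207] rpy [-2.014e+00 -6.000e-03  2.000e-03] q [-0.59  0.23  1.99  0.86  1.72 -0.84] F [ 0.3 -0.3 -1.7] w 0.0468
G [0.4472 0.1059 0.2385] tz [ 0.001  0.903 -0.429] jx [1.    0.002 0.006]
```

View pics/c10.png

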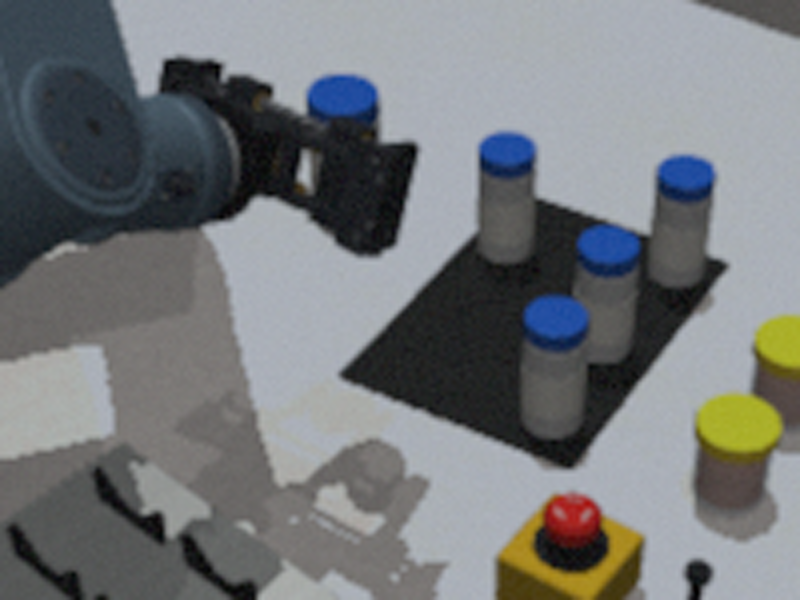

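```bash
cat >> st.py <<'E'
YAW=-.107;C0=np.array([.513,-.2402])
def cradle(i):
    gx=(i%3-1)*.09;gy=.075 if i<3 else -.075
    c,s=np.cos(YAW),np.sin(YAW);return np.array([C0[0]+c*gx-s*gy,C0[1]+s*gx+c*gy,.092])
def place(i,off,tilt=65,up=0):
    e=np.array([-np.sin(YAW),np.cos(YAW),0]);G=cradle(i)+off*e+[0,0,up]
    a=np.radians(90-tilt)
    R=frame(-e*np.sin(a)+[0,0,-np.cos(a)],[np.cos(YAW),np.sin(YAW),0])
    return G,R
E
python3 - <<'E'
from st import *
for i in range(6): print(i,cradle(i).round(4))
G,R=place(1,.0158,64.9,.13); goto(G,R)
# midway
G0,R0,p=st(False)
Rm=Ro.from_rotvec(Ro.from_matrix(R@R0.T).as_rotvec()/2).as_matrix()@R0
print('mid');goto((G0+G)/2+[0,0,.02],Rm)
E
```

```text
0 [ 0.4315 -0.156   0.092 ]
1 [ 0.521  -0.1656  0.092 ]
2 [ 0.6105 -0.1752  0.092 ]
3 [ 0.4155 -0.3052  0.092 ]
4 [ 0.505  -0.3148  0.092 ]
5 [ 0.5945 -0.3244  0.092 ]
tcp [0.4455 0.1452 0.2182] rpy [-2.012e+00 -2.000e-03  3.000e-03] q [-0.59  0.23  1.99  0.86  1.72 -0.84] F [ 0.3  1.1 -1.8] w 0.0467
G [0.4456 0.1077 0.2359] tz [-0.002  0.904 -0.427] jx [1.    0.003 0.002]
shift [  3.01 -12.5   -1.35] rot [-89.8   4.7  -5.1]
mid
tcp [0.4455 0.1452 0.2182] rpy [-2.012e+00 -2.000e-03  3.000e-03] q [-0.59  0.23  1.99  0.86  1.72 -0.84] F [ 0.3  1.1 -1.8] w 0.0467
G [0.4456 0.1077 0.2359] tz [-0.002  0.904 -0.427] jx [1.    0.003 0.002]
shift [ 1.54 -6.09 -0.33] rot [-44.9   2.4  -2.5]
```

Request:
play_rows --series '[{"x": 0.2,"y": -0.8,"z": 0.3,"rx": -6,"ry": 0.3,"rz": -0.3,"fingers": 40},{"x": 0.4,"y": -1.6,"z": 0.3,"rx": -12,"ry": 0.6,"rz": -0.7,"fingers": 40},{"x": 0.6,"y": -2.5,"z": 0.2,"rx": -18,"ry": 0.9,"rz": -1,"fingers": 40},{"x": 0.8,"y": -3.4,"z": 0,"rx": -24,"ry": 1.2,"rz": -1.3,"fingers": 40},{"x": 1,"y": -4.2,"z": -0.1,"rx": -30,"ry": 1.6,"rz": -1.7,"fingers": 40},{"x": 1.2,"y": -5.1,"z": -0.2,"rx": -36,"ry": 1.9,"rz": -2,"fingers": 40},{"x": 1.5,"y": -6,"z": -0.3,"rx": -42,"ry": 2.2,"rz": -2.4,"fingers": 40},{"x": 1.7,"y": -6.9,"z": -0.5,"rx": -48,"ry": 2.5,"rz": -2.7,"fingers": 40},{"x": 1.9,"y": -7.8,"z": -0.7,"rx": -54,"ry": 2.8,"rz": -3,"fingers": 40},{"x": 2.1,"y": -8.7,"z": -0.8,"rx": -60,"ry": 3.1,"rz": -3.4,"fingers": 40},{"x": 2.3,"y": -9.6,"z": -1,"rx": -66,"ry": 3.5,"rz": -3.7,"fingers": 40},{"x": 2.5,"y": -10.4,"z": -1.1,"rx": -72,"ry": 3.8,"rz": -4.1,"fingers": 40},{"x": 2.7,"y": -11.2,"z": -1.2,"rx": -78,"ry": 4.1,"rz": -4.4,"fingers": 40},{"x": 2.9,"y": -12,"z": -1.3,"rx": -84,"ry": 4.4,"rz": -4.8,"fingers": 40},{"x": 3,"y": -12.5,"z": -1.35,"rx": -89.8,"ry": 4.7,"rz": -5.1,"fingers": 40},{"x": 3,"y": -12.5,"z": -1.35,"rx": -89.8,"ry": 4.7,"rz": -5.1,"fingers": 40},{"x": 3,"y": -12.5,"z": -1.35,"rx": -89.8,"ry": 4.7,"rz": -5.1,"fingers": 40}]'

```text
time_s: 15.7
tcp_pos: [0.5197, -0.1656, 0.1822]
orientation: [2.706, 0.003, -0.105]
wrist_force: [0.5, -0.2, -1.2]
gripper_width: 0.0466
```

Run:
```python
from st import *
G,R=place(1,.0158,64.9,.0); goto(G,R)
c=snap('scene','s11.png');t=snap('top','t11.png')
cv2.imwrite('pics/c11.png',np.hstack([cv2.resize(c[130:330,120:320,::-1],(400,400)),cv2.resize(t[130:300,340:510,::-1],(400,400))]))
```

```text
tcp [ 0.5197 -0.1656  0.1822] rpy [ 2.706  0.003 -0.105] q [-0.27  0.16  1.77 -0.47  1.18  0.01] F [ 0.5 -0.2 -1.2] w 0.0466
G [ 0.5216 -0.1482  0.2199] tz [-0.047 -0.419 -0.907] jx [ 0.995 -0.105 -0.003]
shift [ 0.05 -0.07 -5.11] rot [-0.2 -0.2 -0.1]
```

View pics/c11.png

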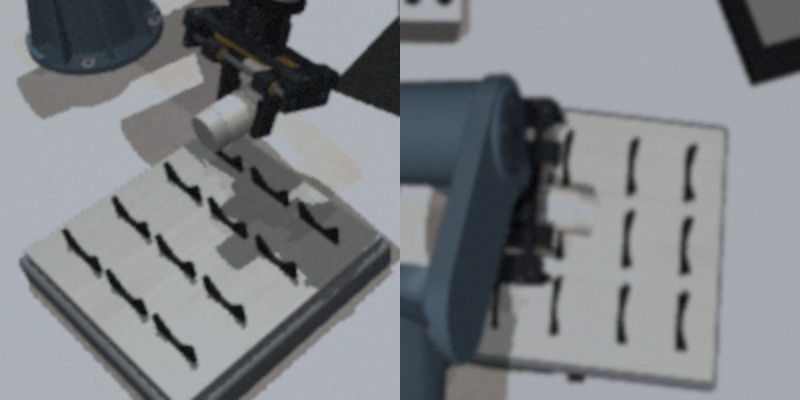

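Request:
play_rows --series '[{"x": 0.05,"y": -0.05,"z": -1,"rx": 0,"ry": 0,"rz": 0,"fingers": 40},{"x": 0.05,"y": -0.07,"z": -2,"rx": 0,"ry": 0,"rz": 0,"fingers": 40},{"x": 0.05,"y": -0.07,"z": -3,"rx": 0,"ry": 0,"rz": 0,"fingers": 40},{"x": 0.05,"y": -0.07,"z": -3.8,"rx": 0,"ry": 0,"rz": 0,"fingers": 40},{"x": 0.05,"y": -0.07,"z": -4.4,"rx": 0,"ry": 0,"rz": 0,"fingers": 40},{"x": 0.05,"y": -0.07,"z": -4.8,"rx": 0,"ry": 0,"rz": 0,"fingers": 40},{"x": 0.05,"y": -0.07,"z": -5,"rx": 0,"ry": 0,"rz": 0,"fingers": 40},{"x": 0.05,"y": -0.07,"z": -5.05,"rx": 0,"ry": 0,"rz": 0,"fingers": 40},{"x": 0.05,"y": -0.07,"z": -5.05,"rx": 0,"ry": 0,"rz": 0,"fingers": 40}]'

```text
time_s: 16.7
tcp_pos: [0.522, -0.1687, 0.0582]
orientation: [2.705, -0.001, -0.107]
wrist_force: [-0.9, -0.2, -1.0]
gripper_width: 0.047
```

Run:
```python
from st import *
G,R=place(1,.0158,64.9,.0); goto(G,R)
c=snap('scene','s12.png');t=snap('top','t12.png')
cv2.imwrite('pics/c12.png',np.hstack([cv2.resize(c[170:330,130:290,::-1],(400,400)),cv2.resize(t[150:290,350:490,::-1],(400,400))]))
```

```text
tcp [ 0.522  -0.1687  0.0582] rpy [ 2.705e+00 -1.000e-03 -1.070e-01] q [-0.27  0.35  1.83 -0.53  0.96  0.14] F [-0.9 -0.2 -1. ] w 0.047
G [ 0.5239 -0.1512  0.0958] tz [-0.044 -0.421 -0.906] jx [ 0.994 -0.106  0.001]
shift [-0.05  0.05 -0.15] rot [-0.1  0.1 -0. ]
```

View pics/c12.png

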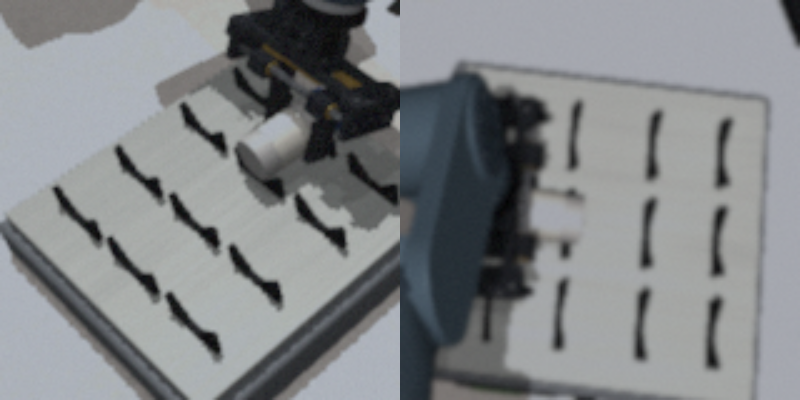

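Request:
play_rows --series '[{"x": -0.04,"y": 0.04,"z": -0.07,"rx": 0,"ry": 0,"rz": 0,"fingers": 40},{"x": -0.04,"y": 0.04,"z": -0.12,"rx": 0,"ry": 0,"rz": 0,"fingers": 40},{"x": -0.04,"y": 0.04,"z": -0.12,"rx": 0,"ry": 0,"rz": 0,"fingers": 40}]'

```text
time_s: 17.1
tcp_pos: [0.5211, -0.1676, 0.0555]
orientation: [2.705, -0.001, -0.106]
wrist_force: [-0.2, 0.4, -0.3]
gripper_width: 0.0473
```

Request:
play_rows --series '[{"x": 0,"y": 0,"z": -0.04,"rx": 0,"ry": 0,"rz": 0,"fingers": 40},{"x": 0,"y": 0,"z": -0.04,"rx": 0,"ry": 0,"rz": 0,"fingers": 50},{"x": 0,"y": 0,"z": -0.04,"rx": 0,"ry": 0,"rz": 0,"fingers": 54},{"x": 0,"y": 0,"z": -0.04,"rx": 0,"ry": 0,"rz": 0,"fingers": 58},{"x": 0,"y": 0,"z": -0.04,"rx": 0,"ry": 0,"rz": 0,"fingers": 60},{"x": 0,"y": 0,"z": -0.04,"rx": 0,"ry": 0,"rz": 0,"fingers": 60},{"x": 0,"y": 0,"z": -0.04,"rx": 0,"ry": 0,"rz": 0,"fingers": 60}]'

```text
time_s: 17.8
tcp_pos: [0.5212, -0.1676, 0.0546]
orientation: [2.705, -0.002, -0.106]
wrist_force: [0.0, -0.4, -0.0]
gripper_width: 0.06
```

Request:
play_rows --series '[{"x": 0,"y": 0.1,"z": 0.3,"rx": 0,"ry": 0,"rz": 0,"fingers": 60},{"x": 0,"y": 0.3,"z": 0.8,"rx": 0,"ry": 0,"rz": 0,"fingers": 60},{"x": 0,"y": 0.8,"z": 1.8,"rx": 0,"ry": 0,"rz": 0,"fingers": 60},{"x": 0,"y": 1.3,"z": 2.9,"rx": 0,"ry": 0,"rz": 0,"fingers": 60},{"x": 0,"y": 2,"z": 4.2,"rx": 0,"ry": 0,"rz": 0,"fingers": 64},{"x": 0,"y": 3.5,"z": 5,"rx": 6,"ry": 0,"rz": 0,"fingers": 66},{"x": 0,"y": 5,"z": 5,"rx": 12,"ry": 0,"rz": 0,"fingers": 66},{"x": 0,"y": 6,"z": 5,"rx": 18,"ry": 0,"rz": 0,"fingers": 66}]'

```text
time_s: 18.6
tcp_pos: [0.5224, -0.0146, 0.1826]
orientation: [3.022, 0.027, -0.098]
wrist_force: [0.6, 0.5, -0.9]
gripper_width: 0.0656
```

Run:
```python
from st import *
st()
c=snap('scene','s13.png');t=snap('top','t13.png')
cv2.imwrite('pics/c13.png',np.hstack([cv2.resize(c[170:330,130:290,::-1],(400,400)),cv2.resize(t[150:290,350:490,::-1],(400,400))]))
B=((100,130,50),(125,255,255),50,1500)
print('jars');match(blobs('top',t,*B),blobs('scene',c,*B),.096)
```

```text
tcp [ 0.5224 -0.0146  0.1826] rpy [ 3.022  0.027 -0.098] q [-0.18  0.13  1.74 -0.13  1.29 -0.04] F [ 0.6  0.5 -0.9] w 0.0656
G [ 0.524  -0.0098  0.2238] tz [-0.039 -0.116 -0.993] jx [ 0.995 -0.098 -0.027]
jars
[ 0.1049 -0.6512] [ 0.5272 -0.1075] tri [ 0.4249 -0.3241  0.3905] err 0.3884
[0.4211 0.3382] [0.4198 0.3391] tri [0.4209 0.3378 0.0972] err 0.0002
[ 0.5251 -0.1129] [ 0.5272 -0.1075] tri [ 0.5266 -0.1106  0.0977] err 0.0039
[0.5576 0.2782] [0.5564 0.2806] tri [0.5575 0.278  0.098 ] err 0.0005
[0.556  0.3939] [0.5559 0.3981] tri [0.5566 0.3942 0.098 ] err 0.0018
[0.573  0.1827] [0.5718 0.1852] tri [0.5729 0.1827 0.098 ] err 0.0006
```

View pics/c13.png

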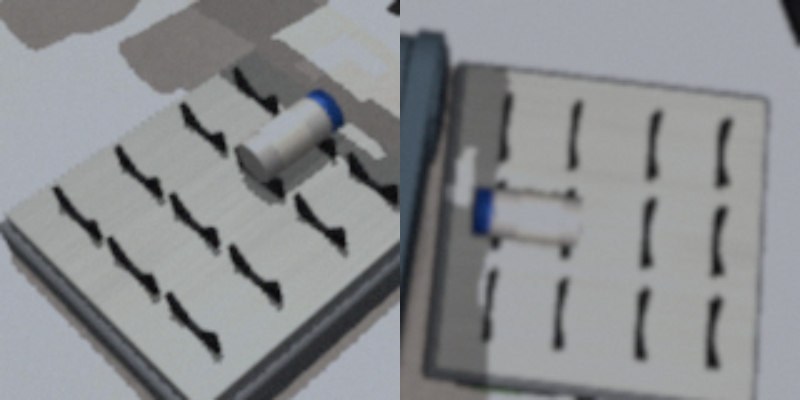

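Run:
```python
from st import *
R=pick(60);G=np.array([.5729,.1827,.0595])
print(R[:,2])
goto(G-.13*R[:,2]+[0,0,.03],R); print((.13*R[:,2]-[0,0,.03])/.025)
```

```text
[ 0.45315389  0.78488557 -0.42261826]
tcp [ 0.5221 -0.0168  0.1818] rpy [ 3.019  0.028 -0.101] q [-0.18  0.13  1.74 -0.13  1.29 -0.04] F [ 0.3  1.1 -0. ] w 0.0665
G [ 0.5238 -0.0119  0.223 ] tz [-0.04  -0.119 -0.992] jx [ 0.995 -0.101 -0.028]
shift [ 0.43  5.2  -2.2 ] rot [ 68.6 -23.6 -21.9]
[ 2.35640025  4.08140495 -3.39761496]
```

Request:
play_rows --series '[{"x": 0,"y": 0.5,"z": 0.4,"rx": 6.9,"ry": -2.4,"rz": -2.2,"fingers": 66},{"x": 0.1,"y": 1,"z": 0.6,"rx": 13.7,"ry": -4.7,"rz": -4.4,"fingers": 66},{"x": 0.1,"y": 1.5,"z": 0.6,"rx": 20.6,"ry": -7.1,"rz": -6.6,"fingers": 66},{"x": 0.2,"y": 2,"z": 0.6,"rx": 27.4,"ry": -9.4,"rz": -8.8,"fingers": 66},{"x": 0.2,"y": 2.6,"z": 0.4,"rx": 34.3,"ry": -11.8,"rz": -11,"fingers": 66},{"x": 0.3,"y": 3.2,"z": 0.2,"rx": 41.2,"ry": -14.2,"rz": -13.1,"fingers": 66},{"x": 0.3,"y": 3.8,"z": -0.3,"rx": 48,"ry": -16.5,"rz": -15.3,"fingers": 66},{"x": 0.4,"y": 4.4,"z": -0.9,"rx": 54.9,"ry": -18.9,"rz": -17.5,"fingers": 66},{"x": 0.4,"y": 4.9,"z": -1.5,"rx": 61.7,"ry": -21.2,"rz": -19.7,"fingers": 66},{"x": 0.43,"y": 5.2,"z": -2.2,"rx": 68.6,"ry": -23.6,"rz": -21.9,"fingers": 66},{"x": 0.43,"y": 5.2,"z": -2.2,"rx": 68.6,"ry": -23.6,"rz": -21.9,"fingers": 66},{"x": 0.43,"y": 5.2,"z": -2.2,"rx": 68.6,"ry": -23.6,"rz": -21.9,"fingers": 66}]'

```text
time_s: 19.9
tcp_pos: [0.5321, 0.1132, 0.1259]
orientation: [-2.01, 0.004, -0.522]
wrist_force: [-0.3, 0.0, 1.0]
gripper_width: 0.0661
```

Run:
```python
from st import *
R=pick(60);G=np.array([.5729,.1827,.0595])
goto(G,R)
c=snap('scene','s14.png')
cv2.imwrite('pics/c14.png',cv2.resize(c[80:260,200:440,::-1],(800,600),interpolation=cv2.INTER_CUBIC))
```

```text
tcp [0.5321 0.1132 0.1259] rpy [-2.01   0.004 -0.522] q [-0.67  0.34  2.15  1.18  1.31 -0.89] F [-0.3  0.   1. ] w 0.0661
G [0.5134 0.0806 0.1436] tz [ 0.45   0.785 -0.426] jx [ 0.867 -0.498 -0.004]
shift [ 2.39  4.08 -3.36] rot [ 0.1 -0.3 -0.1]
```

View pics/c14.png

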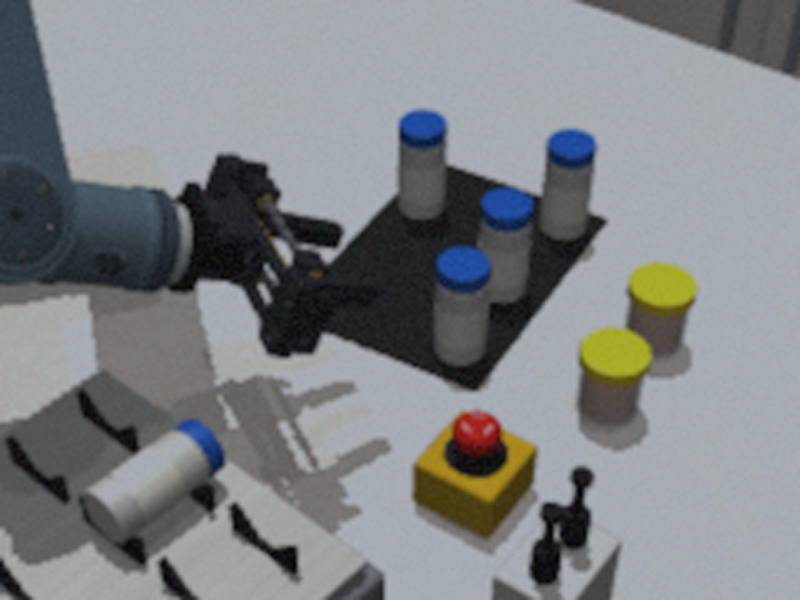

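Request:
play_rows --series '[{"x": 0,"y": 0,"z": -0.6,"rx": 0,"ry": 0,"rz": 0,"fingers": 66},{"x": 0.1,"y": 0.2,"z": -1.2,"rx": 0,"ry": 0,"rz": 0,"fingers": 66},{"x": 0.6,"y": 1,"z": -1.74,"rx": 0,"ry": 0,"rz": 0,"fingers": 66},{"x": 1.1,"y": 1.9,"z": -2.2,"rx": 0,"ry": 0,"rz": 0,"fingers": 66},{"x": 1.6,"y": 2.7,"z": -2.64,"rx": 0,"ry": 0,"rz": 0,"fingers": 66},{"x": 2,"y": 3.4,"z": -3,"rx": 0,"ry": 0,"rz": 0,"fingers": 66},{"x": 2.39,"y": 4.08,"z": -3.36,"rx": 0,"ry": 0,"rz": 0,"fingers": 66},{"x": 2.39,"y": 4.08,"z": -3.36,"rx": 0,"ry": 0,"rz": 0,"fingers": 66},{"x": 2.39,"y": 4.08,"z": -3.36,"rx": 0,"ry": 0,"rz": 0,"fingers": 66}]'

```text
time_s: 20.85
tcp_pos: [0.5948, 0.2148, 0.0467]
orientation: [-2.01, -0.008, -0.518]
wrist_force: [-0.3, -0.0, 0.4]
gripper_width: 0.066
```

Run:
```python
from st import *
R=pick(60);G=np.array([.5729,.1827,.0595])
goto(G,R)
```

```text
tcp [0.5948 0.2148 0.0467] rpy [-2.01  -0.008 -0.518] q [-0.37  0.59  2.02  1.46  1.12 -0.99] F [-0.3 -0.   0.4] w 0.066
G [0.576  0.1822 0.0644] tz [ 0.451  0.784 -0.426] jx [ 0.869 -0.495  0.008]
shift [-0.12  0.02 -0.19] rot [ 0.4  0.3 -0.3]
```

Request:
play_rows --force 20 --series '[{"x": 0,"y": 0,"z": 0,"rx": 0,"ry": 0,"rz": 0,"fingers": 40},{"x": 0,"y": 0,"z": 0,"rx": 0,"ry": 0,"rz": 0,"fingers": 40},{"x": 0,"y": 0,"z": 0,"rx": 0,"ry": 0,"rz": 0,"fingers": 40},{"x": 0,"y": 0,"z": 0,"rx": 0,"ry": 0,"rz": 0,"fingers": 40},{"x": 0,"y": 0,"z": 0,"rx": 0,"ry": 0,"rz": 0,"fingers": 40},{"x": 0,"y": 0,"z": 0,"rx": 0,"ry": 0,"rz": 0,"fingers": 40}]'

```text
time_s: 21.45
tcp_pos: [0.5955, 0.2143, 0.048]
orientation: [-2.008, -0.009, -0.519]
wrist_force: [-1.2, -0.2, 7.7]
gripper_width: 0.0471
```

Run:
```python
from st import *
G,R,p=st()
c=snap('scene','s15.png')
cv2.imwrite('pics/c15.png',cv2.resize(c[80:260,200:440,::-1],(800,600),interpolation=cv2.INTER_CUBIC))
```

```text
tcp [0.5955 0.2143 0.048 ] rpy [-2.008 -0.009 -0.519] q [-0.38  0.59  2.02  1.46  1.12 -0.99] F [-1.2 -0.2  7.7] w 0.0471
G [0.5767 0.1818 0.0656] tz [ 0.453  0.785 -0.423] jx [ 0.868 -0.496  0.009]
```

View pics/c15.png

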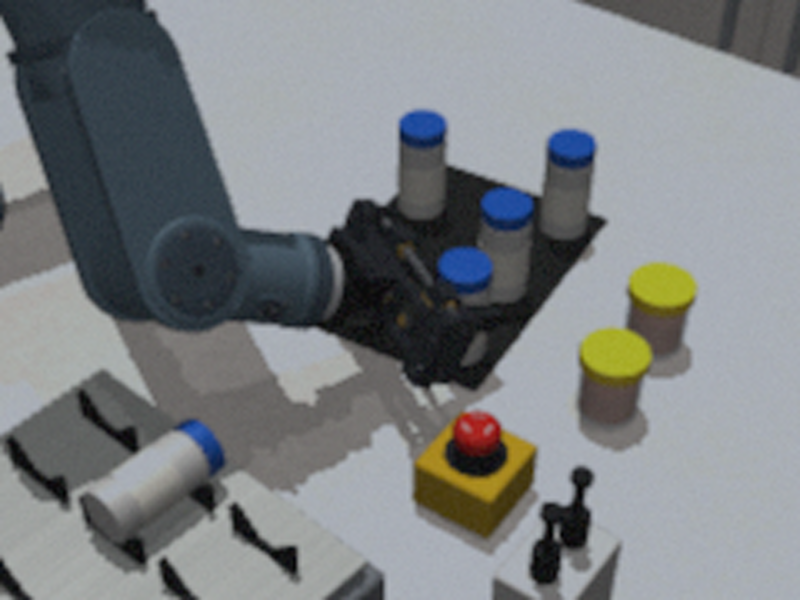

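Request:
play_rows --series '[{"x": 0,"y": 0,"z": 0.4,"rx": 0,"ry": 0,"rz": 0,"fingers": 40},{"x": 0,"y": 0,"z": 1,"rx": 0,"ry": 0,"rz": 0,"fingers": 40},{"x": 0,"y": 0,"z": 2,"rx": 0,"ry": 0,"rz": 0,"fingers": 40},{"x": 0,"y": 0,"z": 3,"rx": 0,"ry": 0,"rz": 0,"fingers": 40},{"x": -0.3,"y": -0.5,"z": 4,"rx": 0,"ry": 0,"rz": 0,"fingers": 40},{"x": -0.8,"y": -1.2,"z": 5,"rx": 0,"ry": 0,"rz": 4,"fingers": 40},{"x": -1.3,"y": -2,"z": 6,"rx": 0,"ry": 0,"rz": 10,"fingers": 40},{"x": -1.8,"y": -3,"z": 6.5,"rx": 0,"ry": 0,"rz": 16,"fingers": 40},{"x": -2.2,"y": -4,"z": 6.8,"rx": 0,"ry": 0,"rz": 22,"fingers": 40},{"x": -2.2,"y": -5,"z": 7,"rx": 0,"ry": 0,"rz": 24,"fingers": 40},{"x": -2.2,"y": -5,"z": 7,"rx": 0,"ry": 0,"rz": 24,"fingers": 40}]'

```text
time_s: 22.6
tcp_pos: [0.5422, 0.0858, 0.2235]
orientation: [-2.011, -0.011, -0.103]
wrist_force: [0.0, -0.3, -1.1]
gripper_width: 0.0477
```

Run:
```python
from st import *
G,R=place(5,.0166,65,.13); goto(G,R)
t=snap('top','t16.png');c=snap('scene','s16.png')
B=((100,130,50),(125,255,255),50,1500)
print('jars');match(blobs('top',t,*B),blobs('scene',c,*B),.096)
```

```text
tcp [0.5422 0.0858 0.2235] rpy [-2.011 -0.011 -0.103] q [-0.61  0.37  1.79  0.92  1.7  -0.76] F [ 0.  -0.3 -1.1] w 0.0477
G [0.5382 0.0484 0.2412] tz [ 0.098  0.899 -0.426] jx [ 0.995 -0.103  0.011]
shift [  2.09 -16.44  -1.57] rot [-89.2   9.9  -0.7]
jars
[ 0.1049 -0.6512] [ 0.5278 -0.1086] tri [ 0.4248 -0.3245  0.3898] err 0.3885
[0.4211 0.3382] [0.4198 0.3391] tri [0.4209 0.3377 0.0973] err 0.0002
[0.5576 0.2781] [0.5565 0.2806] tri [0.5576 0.278  0.0979] err 0.0006
[0.556  0.3939] [0.5559 0.3981] tri [0.5566 0.3942 0.098 ] err 0.0018
[0.5748 0.0505] [ 0.5278 -0.1086] tri [ 0.5366 -0.0126  0.0559] err 0.1106
```

View pics/s16.png

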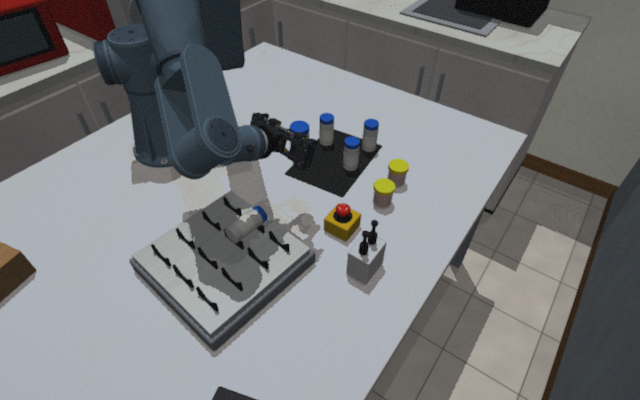

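Request:
play_rows --series '[{"x": 0.1,"y": -0.9,"z": 0.4,"rx": -5,"ry": 0.6,"rz": 0,"fingers": 40},{"x": 0.2,"y": -1.8,"z": 0.6,"rx": -10,"ry": 1.1,"rz": -0.1,"fingers": 40},{"x": 0.3,"y": -2.8,"z": 0.6,"rx": -15,"ry": 1.7,"rz": -0.1,"fingers": 40},{"x": 0.5,"y": -3.8,"z": 0.5,"rx": -20,"ry": 2.2,"rz": -0.2,"fingers": 40},{"x": 0.6,"y": -4.8,"z": 0.4,"rx": -25,"ry": 2.8,"rz": -0.2,"fingers": 40},{"x": 0.7,"y": -5.8,"z": 0.2,"rx": -30,"ry": 3.3,"rz": -0.2,"fingers": 40},{"x": 0.9,"y": -6.8,"z": 0,"rx": -36,"ry": 4,"rz": -0.3,"fingers": 40},{"x": 1,"y": -7.8,"z": -0.2,"rx": -42,"ry": 4.7,"rz": -0.3,"fingers": 40},{"x": 1.1,"y": -8.8,"z": -0.4,"rx": -48,"ry": 5.3,"rz": -0.4,"fingers": 40},{"x": 1.2,"y": -9.8,"z": -0.6,"rx": -54,"ry": 6,"rz": -0.4,"fingers": 40},{"x": 1.4,"y": -10.8,"z": -0.8,"rx": -60,"ry": 6.7,"rz": -0.5,"fingers": 40},{"x": 1.5,"y": -11.8,"z": -1,"rx": -66,"ry": 7.3,"rz": -0.5,"fingers": 40},{"x": 1.6,"y": -12.9,"z": -1.2,"rx": -72,"ry": 8,"rz": -0.6,"fingers": 40},{"x": 1.8,"y": -14,"z": -1.3,"rx": -78,"ry": 8.7,"rz": -0.6,"fingers": 40},{"x": 1.9,"y": -15,"z": -1.4,"rx": -84,"ry": 9.3,"rz": -0.7,"fingers": 40},{"x": 2,"y": -15.8,"z": -1.5,"rx": -89.2,"ry": 9.9,"rz": -0.7,"fingers": 40},{"x": 2.09,"y": -16.44,"z": -1.57,"rx": -89.2,"ry": 9.9,"rz": -0.7,"fingers": 40},{"x": 2.09,"y": -16.44,"z": -1.57,"rx": -89.2,"ry": 9.9,"rz": -0.7,"fingers": 40},{"x": 2.09,"y": -16.44,"z": -1.57,"rx": -89.2,"ry": 9.9,"rz": -0.7,"fingers": 40}]'

```text
time_s: 24.6
tcp_pos: [0.5924, -0.322, 0.1833]
orientation: [2.71, 0.001, -0.111]
wrist_force: [0.1, -0.3, -1.0]
gripper_width: 0.0472
```

Run:
```python
from st import *
G,R=place(5,.0166,65,.0); goto(G,R)
```

```text
tcp [ 0.5924 -0.322   0.1833] rpy [ 2.71e+00  1.00e-03 -1.11e-01] q [-0.48  0.37  1.5  -0.44  1.15 -0.21] F [ 0.1 -0.3 -1. ] w 0.0472
G [ 0.5943 -0.3047  0.221 ] tz [-0.047 -0.415 -0.908] jx [ 0.994 -0.111 -0.001]
shift [ 0.08 -0.13 -5.16] rot [-0.3 -0.   0.2]
```

Request:
play_rows --series '[{"x": 0.08,"y": -0.13,"z": -1,"rx": 0,"ry": 0,"rz": 0,"fingers": 40},{"x": 0.08,"y": -0.13,"z": -2,"rx": 0,"ry": 0,"rz": 0,"fingers": 40},{"x": 0.08,"y": -0.13,"z": -3,"rx": 0,"ry": 0,"rz": 0,"fingers": 40},{"x": 0.08,"y": -0.13,"z": -3.8,"rx": 0,"ry": 0,"rz": 0,"fingers": 40},{"x": 0.08,"y": -0.13,"z": -4.4,"rx": 0,"ry": 0,"rz": 0,"fingers": 40},{"x": 0.08,"y": -0.13,"z": -4.8,"rx": 0,"ry": 0,"rz": 0,"fingers": 40},{"x": 0.08,"y": -0.13,"z": -5,"rx": 0,"ry": 0,"rz": 0,"fingers": 40},{"x": 0.08,"y": -0.13,"z": -5.06,"rx": 0,"ry": 0,"rz": 0,"fingers": 40},{"x": 0.08,"y": -0.13,"z": -5.06,"rx": 0,"ry": 0,"rz": 0,"fingers": 40}]'

```text
time_s: 25.5
tcp_pos: [0.5948, -0.3254, 0.0576]
orientation: [2.71, -0.0, -0.111]
wrist_force: [-0.2, -0.2, -1.7]
gripper_width: 0.0472
```

Run:
```python
from st import *
G,R=place(5,.0166,65,.0); goto(G,R)
c=snap('scene','s17.png');t=snap('top','t17.png')
cv2.imwrite('pics/c17.png',np.hstack([cv2.resize(c[170:350,130:310,::-1],(400,400)),cv2.resize(t[150:290,350:490,::-1],(400,400))]))
```

```text
tcp [ 0.5948 -0.3254  0.0576] rpy [ 2.71  -0.    -0.111] q [-0.48  0.53  1.56 -0.5   0.95 -0.1 ] F [-0.2 -0.2 -1.7] w 0.0472
G [ 0.5968 -0.3082  0.0953] tz [-0.046 -0.416 -0.908] jx [ 0.994 -0.111  0.   ]
shift [-0.02  0.   -0.13] rot [-0.3  0.   0.2]
```

View pics/c17.png

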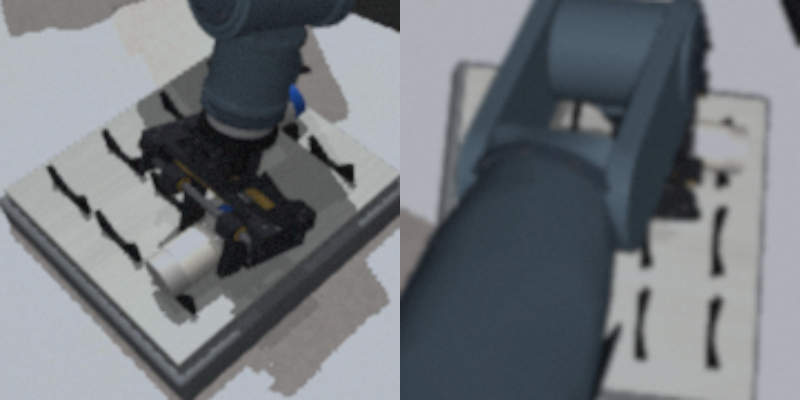

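Request:
play_rows --series '[{"x": -0.02,"y": 0,"z": -0.08,"rx": 0,"ry": 0,"rz": 0,"fingers": 40},{"x": -0.02,"y": 0,"z": -0.14,"rx": 0,"ry": 0,"rz": 0,"fingers": 40},{"x": -0.02,"y": 0,"z": -0.14,"rx": 0,"ry": 0,"rz": 0,"fingers": 40}]'

```text
time_s: 25.9
tcp_pos: [0.5944, -0.3254, 0.0543]
orientation: [2.71, -0.001, -0.111]
wrist_force: [-0.4, 0.4, -1.4]
gripper_width: 0.047
```

Request:
play_rows --series '[{"x": 0,"y": 0,"z": -0.05,"rx": 0,"ry": 0,"rz": 0,"fingers": 40},{"x": 0,"y": 0,"z": -0.06,"rx": 0,"ry": 0,"rz": 0,"fingers": 40},{"x": 0,"y": 0,"z": -0.06,"rx": 0,"ry": 0,"rz": 0,"fingers": 40}]'

```text
time_s: 26.2
tcp_pos: [0.5947, -0.3258, 0.0539]
orientation: [2.709, -0.001, -0.111]
wrist_force: [-2.8, 0.4, 4.1]
gripper_width: 0.047
```

Contact, sideways force -2.8 N is small. Release and retreat.

Request:
play_rows --series '[{"x": 0,"y": 0,"z": 0.02,"rx": 0,"ry": 0,"rz": 0,"fingers": 50},{"x": 0,"y": 0,"z": 0.02,"rx": 0,"ry": 0,"rz": 0,"fingers": 54},{"x": 0,"y": 0,"z": 0.02,"rx": 0,"ry": 0,"rz": 0,"fingers": 58},{"x": 0,"y": 0,"z": 0.02,"rx": 0,"ry": 0,"rz": 0,"fingers": 60},{"x": 0,"y": 0,"z": 0.02,"rx": 0,"ry": 0,"rz": 0,"fingers": 60},{"x": 0,"y": 0,"z": 0.02,"rx": 0,"ry": 0,"rz": 0,"fingers": 60},{"x": 0,"y": 0.1,"z": 0.3,"rx": 0,"ry": 0,"rz": 0,"fingers": 60},{"x": 0,"y": 0.3,"z": 0.8,"rx": 0,"ry": 0,"rz": 0,"fingers": 60},{"x": 0,"y": 0.8,"z": 1.8,"rx": 0,"ry": 0,"rz": 0,"fingers": 60},{"x": 0,"y": 1.3,"z": 2.9,"rx": 0,"ry": 0,"rz": 0,"fingers": 60},{"x": 0,"y": 2,"z": 4.2,"rx": 0,"ry": 0,"rz": 0,"fingers": 64},{"x": 0,"y": 3.5,"z": 5.5,"rx": 6,"ry": 0,"rz": 0,"fingers": 66},{"x": 0,"y": 5,"z": 6,"rx": 12,"ry": 0,"rz": 0,"fingers": 66},{"x": 0,"y": 6.5,"z": 6,"rx": 18,"ry": 0,"rz": 0,"fingers": 66},{"x": -0.5,"y": 8.2,"z": 6,"rx": 24,"ry": 0,"rz": 0,"fingers": 66},{"x": -1,"y": 9.9,"z": 6,"rx": 24,"ry": 0,"rz": 0,"fingers": 66},{"x": -1.5,"y": 11.6,"z": 6,"rx": 24,"ry": 0,"rz": 0,"fingers": 66},{"x": -1.5,"y": 12.6,"z": 6,"rx": 24,"ry": 0,"rz": 0,"fingers": 66}]'

```text
time_s: 28.0
tcp_pos: [0.5558, -0.0079, 0.2053]
orientation: [3.126, 0.043, -0.1]
wrist_force: [0.9, -0.7, -0.7]
gripper_width: 0.0661
```

Run:
```python
from st import *
c=snap('scene','s18.png');t=snap('top','t18.png')
cv2.imwrite('pics/c18.png',np.hstack([cv2.resize(c[170:350,130:310,::-1],(400,400)),cv2.resize(t[150:290,350:490,::-1],(400,400))]))
B=((100,130,50),(125,255,255),50,1500)
print('jars');match(blobs('top',t,*B),blobs('scene',c,*B),.096)
R=pick(90,70);G=np.array([.5576,.278,.056])
goto(G-.13*R[:,2]+[0,0,.03],R)
e=np.array([-np.sin(YAW),np.cos(YAW),0])
print(cradle(1)+.051*e,cradle(5)+.047*e)
```

```text
jars
[ 0.1049 -0.6512] [ 0.601  -0.2729] tri [ 0.4029 -0.3957  0.2687] err 0.3926
[0.4211 0.3382] [0.4199 0.339 ] tri [0.421  0.3378 0.0971] err 0.0002
[ 0.5248 -0.1129] [ 0.528  -0.1083] tri [ 0.5266 -0.1108  0.0966] err 0.0039
[0.5575 0.2782] [0.5562 0.2806] tri [0.5574 0.2779 0.0981] err 0.0005
[0.556  0.3943] [0.5559 0.3981] tri [0.5565 0.3946 0.0978] err 0.0016
[ 0.5968 -0.275 ] [ 0.601  -0.2729] tri [ 0.5985 -0.2737  0.0943] err 0.003
tcp [ 0.5569 -0.0075  0.2055] rpy [ 3.126  0.042 -0.097] q [-0.21  0.18  1.63 -0.02  1.37 -0.11] F [-0.2 -0.4  0. ] w 0.0659
G [ 0.5587 -0.007   0.247 ] tz [-0.044 -0.011 -0.999] jx [ 0.994 -0.097 -0.042]
shift [ 0.03  8.09 -3.57] rot [70.7 -5.6  3.3]
[ 0.52645629 -0.1149206   0.092     ] [ 0.599495  -0.2776515  0.092    ]
```

View pics/c18.png

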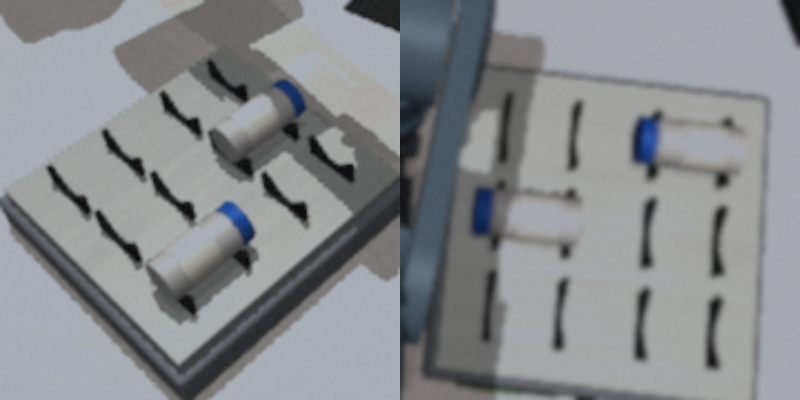

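Request:
play_rows --series '[{"x": 0,"y": 0.8,"z": 0.3,"rx": 7,"ry": -0.6,"rz": 0.3,"fingers": 66},{"x": 0,"y": 1.6,"z": 0.4,"rx": 14,"ry": -1.1,"rz": 0.7,"fingers": 66},{"x": 0,"y": 2.4,"z": 0.4,"rx": 21,"ry": -1.7,"rz": 1,"fingers": 66},{"x": 0,"y": 3.2,"z": 0.3,"rx": 28,"ry": -2.2,"rz": 1.3,"fingers": 66},{"x": 0,"y": 4,"z": 0,"rx": 35,"ry": -2.8,"rz": 1.6,"fingers": 66},{"x": 0,"y": 4.9,"z": -0.5,"rx": 42,"ry": -3.3,"rz": 2,"fingers": 66},{"x": 0,"y": 5.8,"z": -1.1,"rx": 49,"ry": -3.9,"rz": 2.3,"fingers": 66},{"x": 0,"y": 6.7,"z": -1.8,"rx": 56,"ry": -4.4,"rz": 2.6,"fingers": 66},{"x": 0,"y": 7.5,"z": -2.6,"rx": 63,"ry": -5,"rz": 3,"fingers": 66},{"x": 0.03,"y": 8.09,"z": -3.57,"rx": 70.7,"ry": -5.6,"rz": 3.3,"fingers": 66},{"x": 0.03,"y": 8.09,"z": -3.57,"rx": 70.7,"ry": -5.6,"rz": 3.3,"fingers": 66},{"x": 0.03,"y": 8.09,"z": -3.57,"rx": 70.7,"ry": -5.6,"rz": 3.3,"fingers": 66}]'

```text
time_s: 29.3
tcp_pos: [0.5573, 0.1942, 0.1154]
orientation: [-1.921, 0.003, -0.001]
wrist_force: [1.2, -0.7, 1.3]
gripper_width: 0.0659
```

Run:
```python
from st import *
R=pick(90,70);G=np.array([.5575,.278,.055])
goto(G,R)
c=snap('scene','s19.png')
cv2.imwrite('pics/c19.png',cv2.resize(c[80:260,200:440,::-1],(800,600),interpolation=cv2.INTER_CUBIC))
```

```text
tcp [0.5573 0.1942 0.1154] rpy [-1.921e+00  3.000e-03 -1.000e-03] q [-0.42  0.65  1.73  1.03  1.59 -0.89] F [ 1.2 -0.7  1.3] w 0.0659
G [0.5573 0.1552 0.1296] tz [ 0.     0.939 -0.343] jx [ 1.    -0.001 -0.003]
shift [ 0.01  4.91 -2.98] rot [ 0.  -0.2  0.1]
```

View pics/c19.png

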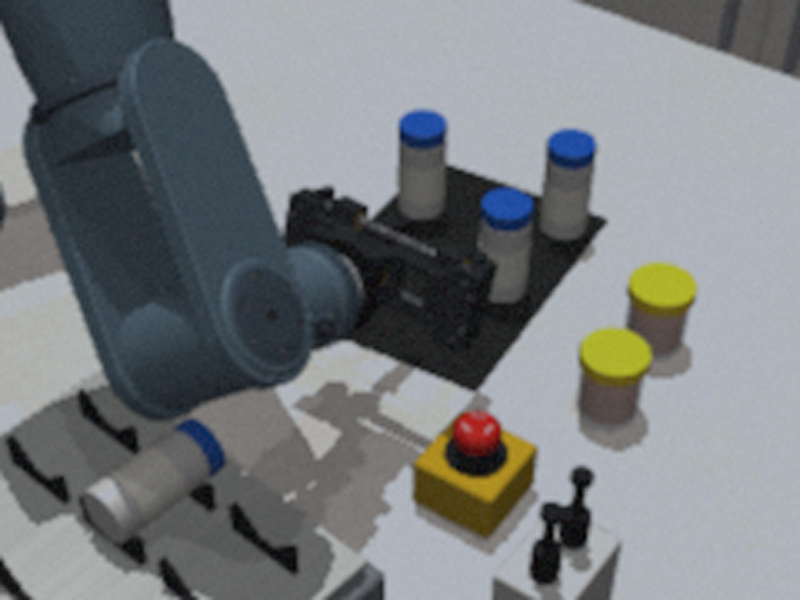

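Request:
play_rows --series '[{"x": 0,"y": 0.8,"z": -0.3,"rx": 0,"ry": 0,"rz": 0,"fingers": 66},{"x": 0,"y": 1.6,"z": -0.8,"rx": 0,"ry": 0,"rz": 0,"fingers": 66},{"x": 0,"y": 2.4,"z": -1.4,"rx": 0,"ry": 0,"rz": 0,"fingers": 66},{"x": 0,"y": 3.2,"z": -2,"rx": 0,"ry": 0,"rz": 0,"fingers": 66},{"x": 0,"y": 4,"z": -2.5,"rx": 0,"ry": 0,"rz": 0,"fingers": 66},{"x": 0,"y": 4.6,"z": -2.9,"rx": 0,"ry": 0,"rz": 0,"fingers": 66},{"x": 0,"y": 4.92,"z": -3.08,"rx": 0,"ry": 0,"rz": 0,"fingers": 66},{"x": 0,"y": 4.92,"z": -3.08,"rx": 0,"ry": 0,"rz": 0,"fingers": 66},{"x": 0,"y": 4.92,"z": -3.08,"rx": 0,"ry": 0,"rz": 0,"fingers": 66}]'

```text
time_s: 30.25
tcp_pos: [0.5601, 0.3162, 0.0427]
orientation: [-1.924, -0.007, -0.001]
wrist_force: [-1.3, 0.4, -0.5]
gripper_width: 0.0658
```

Run:
```python
from st import *
R=pick(90,70);G=np.array([.5575,.278,.055])
goto(G,R)
```

```text
tcp [0.5601 0.3162 0.0427] rpy [-1.924e+00 -7.000e-03 -1.000e-03] q [-0.21  0.79  1.72  1.2   1.41 -0.95] F [-1.3  0.4 -0.5] w 0.0658
G [0.56   0.2773 0.057 ] tz [ 0.003  0.938 -0.346] jx [ 1.    -0.001  0.007]
shift [-0.11  0.03 -0.08] rot [0.2 0.4 0.1]
```

Request:
play_rows --force 20 --series '[{"x": 0,"y": 0,"z": 0,"rx": 0,"ry": 0,"rz": 0,"fingers": 40},{"x": 0,"y": 0,"z": 0,"rx": 0,"ry": 0,"rz": 0,"fingers": 40},{"x": 0,"y": 0,"z": 0,"rx": 0,"ry": 0,"rz": 0,"fingers": 40},{"x": 0,"y": 0,"z": 0,"rx": 0,"ry": 0,"rz": 0,"fingers": 40},{"x": 0,"y": 0,"z": 0,"rx": 0,"ry": 0,"rz": 0,"fingers": 40},{"x": 0,"y": 0,"z": 0,"rx": 0,"ry": 0,"rz": 0,"fingers": 40}]'

```text
time_s: 30.85
tcp_pos: [0.5605, 0.316, 0.0433]
orientation: [-1.923, -0.007, -0.001]
wrist_force: [-0.9, -2.3, 6.1]
gripper_width: 0.0472
```

Run:
```python
from st import *
st()
```

```text
tcp [0.5605 0.316  0.0433] rpy [-1.923e+00 -7.000e-03 -1.000e-03] q [-0.21  0.78  1.72  1.2   1.41 -0.95] F [-0.9 -2.3  6.1] w 0.0472
G [0.5603 0.277  0.0576] tz [ 0.004  0.939 -0.345] jx [ 1.    -0.001  0.007]
```

Request:
play_rows --series '[{"x": 0,"y": 0,"z": 0.4,"rx": 0,"ry": 0,"rz": 0,"fingers": 40},{"x": 0,"y": 0,"z": 1,"rx": 0,"ry": 0,"rz": 0,"fingers": 40},{"x": 0,"y": 0,"z": 2,"rx": 0,"ry": 0,"rz": 0,"fingers": 40},{"x": 0,"y": -0.3,"z": 3,"rx": 0,"ry": 0,"rz": 0,"fingers": 40},{"x": 0,"y": -1,"z": 4,"rx": 0,"ry": 0,"rz": 0,"fingers": 40},{"x": 0,"y": -2,"z": 5,"rx": 0,"ry": 0,"rz": -1,"fingers": 40},{"x": 0,"y": -3,"z": 6,"rx": 0,"ry": 0,"rz": -2,"fingers": 40},{"x": 0,"y": -4.2,"z": 7,"rx": 0,"ry": 0,"rz": -3,"fingers": 40},{"x": 0,"y": -5.4,"z": 7.5,"rx": 0,"ry": 0,"rz": -4,"fingers": 40},{"x": 0,"y": -6.6,"z": 7.5,"rx": 0,"ry": 0,"rz": -5,"fingers": 40},{"x": 0,"y": -7.8,"z": 7.5,"rx": 0,"ry": 0,"rz": -6,"fingers": 40},{"x": 0,"y": -7.8,"z": 7.5,"rx": 0,"ry": 0,"rz": -6,"fingers": 40}]'

```text
time_s: 32.05
tcp_pos: [0.5614, 0.1178, 0.2308]
orientation: [-1.925, -0.008, -0.111]
wrist_force: [1.1, 0.4, -0.9]
gripper_width: 0.0472
```

Run:
```python
from st import *
G,R=place(2,.0126,69.8,.13); goto(G,R)
c=snap('scene','s20.png')
```

```text
tcp [0.5614 0.1178 0.2308] rpy [-1.925 -0.008 -0.111] q [-0.57  0.42  1.77  1.02  1.71 -0.74] F [ 1.1  0.4 -0.9] w 0.0472
G [0.5569 0.0791 0.2452] tz [ 0.106  0.932 -0.347] jx [ 0.994 -0.11   0.008]
shift [  1.96 -11.79  -1.91] rot [-89.3  10.1  -0.2]
```

View pics/s20.png

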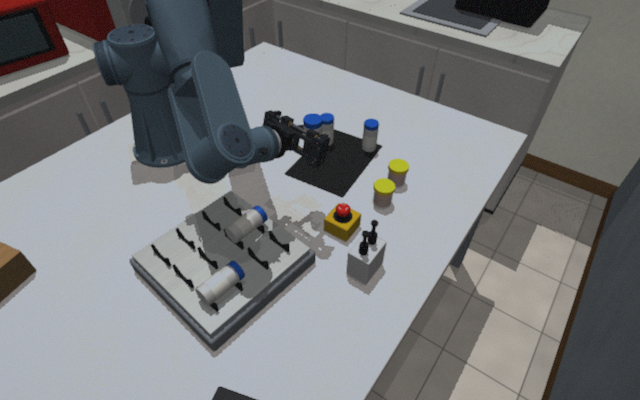

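Request:
play_rows --series '[{"x": 0.1,"y": -0.7,"z": 0.4,"rx": -6,"ry": 0.7,"rz": 0,"fingers": 40},{"x": 0.3,"y": -1.4,"z": 0.6,"rx": -12,"ry": 1.4,"rz": 0,"fingers": 40},{"x": 0.4,"y": -2.2,"z": 0.6,"rx": -18,"ry": 2,"rz": 0,"fingers": 40},{"x": 0.5,"y": -3,"z": 0.5,"rx": -24,"ry": 2.7,"rz": -0.1,"fingers": 40},{"x": 0.6,"y": -3.8,"z": 0.3,"rx": -30,"ry": 3.4,"rz": -0.1,"fingers": 40},{"x": 0.8,"y": -4.6,"z": 0.1,"rx": -36,"ry": 4.1,"rz": -0.1,"fingers": 40},{"x": 0.9,"y": -5.4,"z": -0.1,"rx": -42,"ry": 4.7,"rz": -0.1,"fingers": 40},{"x": 1,"y": -6.2,"z": -0.4,"rx": -48,"ry": 5.4,"rz": -0.1,"fingers": 40},{"x": 1.2,"y": -7.1,"z": -0.7,"rx": -54,"ry": 6.1,"rz": -0.1,"fingers": 40},{"x": 1.3,"y": -8,"z": -1,"rx": -60,"ry": 6.8,"rz": -0.1,"fingers": 40},{"x": 1.4,"y": -8.8,"z": -1.2,"rx": -66,"ry": 7.5,"rz": -0.1,"fingers": 40},{"x": 1.6,"y": -9.6,"z": -1.4,"rx": -72,"ry": 8.1,"rz": -0.2,"fingers": 40},{"x": 1.7,"y": -10.4,"z": -1.6,"rx": -78,"ry": 8.8,"rz": -0.2,"fingers": 40},{"x": 1.8,"y": -11.2,"z": -1.8,"rx": -84,"ry": 9.5,"rz": -0.2,"fingers": 40},{"x": 1.96,"y": -11.8,"z": -1.9,"rx": -89.3,"ry": 10.1,"rz": -0.2,"fingers": 40},{"x": 1.96,"y": -11.8,"z": -1.9,"rx": -89.3,"ry": 10.1,"rz": -0.2,"fingers": 40},{"x": 1.96,"y": -11.8,"z": -1.9,"rx": -89.3,"ry": 10.1,"rz": -0.2,"fingers": 40}]'

```text
time_s: 33.8
tcp_pos: [0.6097, -0.1736, 0.1825]
orientation: [2.794, 0.003, -0.106]
wrist_force: [0.1, 0.9, -0.6]
gripper_width: 0.0469
```

Run:
```python
from st import *
G,R=place(2,.0126,69.8,0); goto(G,R)
```

```text
tcp [ 0.6097 -0.1736  0.1825] rpy [ 2.794  0.003 -0.106] q [-0.29  0.34  1.52 -0.36  1.24 -0.07] F [ 0.1  0.9 -0.6] w 0.0469
G [ 0.6113 -0.1595  0.2215] tz [-0.039 -0.339 -0.94 ] jx [ 0.994 -0.106 -0.003]
shift [ 0.02 -0.13 -5.18] rot [-0.3 -0.1 -0.1]
```

Request:
play_rows --series '[{"x": 0.02,"y": -0.13,"z": -1,"rx": 0,"ry": 0,"rz": 0,"fingers": 40},{"x": 0.02,"y": -0.13,"z": -2,"rx": 0,"ry": 0,"rz": 0,"fingers": 40},{"x": 0.02,"y": -0.13,"z": -3,"rx": 0,"ry": 0,"rz": 0,"fingers": 40},{"x": 0.02,"y": -0.13,"z": -3.8,"rx": 0,"ry": 0,"rz": 0,"fingers": 40},{"x": 0.02,"y": -0.13,"z": -4.4,"rx": 0,"ry": 0,"rz": 0,"fingers": 40},{"x": 0.02,"y": -0.13,"z": -4.8,"rx": 0,"ry": 0,"rz": 0,"fingers": 40},{"x": 0.02,"y": -0.13,"z": -5.05,"rx": 0,"ry": 0,"rz": 0,"fingers": 40},{"x": 0.02,"y": -0.13,"z": -5.15,"rx": 0,"ry": 0,"rz": 0,"fingers": 40},{"x": 0.02,"y": -0.13,"z": -5.15,"rx": 0,"ry": 0,"rz": 0,"fingers": 40}]'

```text
time_s: 34.7
tcp_pos: [0.6106, -0.1769, 0.0542]
orientation: [2.794, 0.002, -0.106]
wrist_force: [-0.2, 0.3, -1.1]
gripper_width: 0.047
```

Run:
```python
from st import *
G,R=place(2,.0126,69.8,0); goto(G,R)
c=snap('scene','s21.png');t=snap('top','t21.png')
cv2.imwrite('pics/c21.png',np.hstack([cv2.resize(c[170:350,130:310,::-1],(400,400)),cv2.resize(t[150:290,350:490,::-1],(400,400))]))
```

```text
tcp [ 0.6106 -0.1769  0.0542] rpy [ 2.794e+00  2.000e-03 -1.060e-01] q [-0.29  0.5   1.59 -0.4   1.03  0.02] F [-0.2  0.3 -1.1] w 0.047
G [ 0.6122 -0.1629  0.0933] tz [-0.038 -0.339 -0.94 ] jx [ 0.994 -0.106 -0.002]
shift [-0.01 -0.   -0.05] rot [-0.3 -0.1 -0.1]
```

View pics/c21.png

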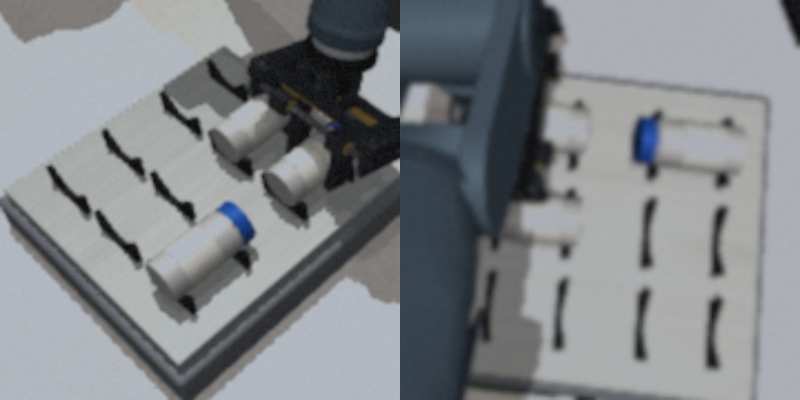

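Request:
play_rows --series '[{"x": 0,"y": 0,"z": -0.05,"rx": 0,"ry": 0,"rz": 0,"fingers": 40},{"x": 0,"y": 0,"z": -0.08,"rx": 0,"ry": 0,"rz": 0,"fingers": 40},{"x": 0,"y": 0,"z": -0.08,"rx": 0,"ry": 0,"rz": 0,"fingers": 40}]'

```text
time_s: 35.1
tcp_pos: [0.6112, -0.1771, 0.0543]
orientation: [2.793, 0.001, -0.106]
wrist_force: [-5.7, 2.3, 7.5]
gripper_width: 0.0471
```

Request:
play_rows --series '[{"x": -0.02,"y": 0,"z": 0.02,"rx": 0,"ry": 0,"rz": 0,"fingers": 48},{"x": -0.02,"y": 0,"z": 0.02,"rx": 0,"ry": 0,"rz": 0,"fingers": 54},{"x": 0,"y": 0,"z": 0.02,"rx": 0,"ry": 0,"rz": 0,"fingers": 58},{"x": 0,"y": 0,"z": 0.02,"rx": 0,"ry": 0,"rz": 0,"fingers": 60},{"x": 0,"y": 0,"z": 0.02,"rx": 0,"ry": 0,"rz": 0,"fingers": 60},{"x": 0,"y": 0,"z": 0.02,"rx": 0,"ry": 0,"rz": 0,"fingers": 60},{"x": 0,"y": 0.1,"z": 0.3,"rx": 0,"ry": 0,"rz": 0,"fingers": 60},{"x": 0,"y": 0.3,"z": 0.8,"rx": 0,"ry": 0,"rz": 0,"fingers": 60},{"x": 0,"y": 0.7,"z": 1.8,"rx": 0,"ry": 0,"rz": 0,"fingers": 60},{"x": 0,"y": 1.1,"z": 2.9,"rx": 0,"ry": 0,"rz": 0,"fingers": 60},{"x": 0,"y": 2,"z": 4.2,"rx": 0,"ry": 0,"rz": 0,"fingers": 64},{"x": -1,"y": 3.5,"z": 5.5,"rx": 6,"ry": 0,"rz": 0,"fingers": 66},{"x": -2.3,"y": 5,"z": 6,"rx": 12,"ry": 0,"rz": 0,"fingers": 66},{"x": -3.6,"y": 6.5,"z": 6,"rx": 18,"ry": 0,"rz": 0,"fingers": 66},{"x": -4.9,"y": 8,"z": 6,"rx": 20,"ry": 0,"rz": 0,"fingers": 66},{"x": -6,"y": 9,"z": 6,"rx": 20,"ry": 0,"rz": 0,"fingers": 66},{"x": -6,"y": 9,"z": 6,"rx": 20,"ry": 0,"rz": 0,"fingers": 66}]'

```text
time_s: 36.8
tcp_pos: [0.458, 0.0509, 0.2052]
orientation: [3.141, 0.037, -0.096]
wrist_force: [-0.0, -0.1, 0.5]
gripper_width: 0.0658
```

Run:
```python
from st import *
c=snap('scene','s22.png');t=snap('top','t22.png')
cv2.imwrite('pics/c22.png',np.hstack([cv2.resize(c[170:350,130:310,::-1],(400,400)),cv2.resize(t[150:290,350:490,::-1],(400,400))]))
B=((100,130,50),(125,255,255),50,1500)
print('jars');match(blobs('top',t,*B),blobs('scene',c,*B),.096)
R=pick(90,70);G=np.array([.421,.338,.055])
goto(G-.13*R[:,2]+[0,0,.03],R)
```

```text
jars
[ 0.1049 -0.6512] [ 0.601  -0.2729] tri [ 0.4029 -0.3957  0.2687] err 0.3926
[0.4211 0.3383] [0.4195 0.3392] tri [0.4208 0.3377 0.0974] err 0.0004
[ 0.5245 -0.1129] [ 0.5282 -0.1089] tri [ 0.5263 -0.1109  0.0959] err 0.0039
[0.556  0.3939] [0.5559 0.3981] tri [0.5566 0.3942 0.098 ] err 0.0018
[ 0.5968 -0.2748] [ 0.601  -0.2729] tri [ 0.5985 -0.2736  0.0942] err 0.003
[ 0.6125 -0.1225] [ 0.6173 -0.1163] tri [ 0.6151 -0.1196  0.0965] err 0.0055
tcp [0.4615 0.0484 0.2057] rpy [ 3.14   0.034 -0.097] q [-0.15 -0.04  1.86 -0.    1.35 -0.05] F [0.1 0.9 0.4] w 0.066
G [0.4629 0.0484 0.2472] tz [-0.034  0.001 -0.999] jx [ 0.995 -0.097 -0.034]
shift [-1.62  8.26 -3.62] rot [70.  -5.1  3.7]
```

View pics/c22.png

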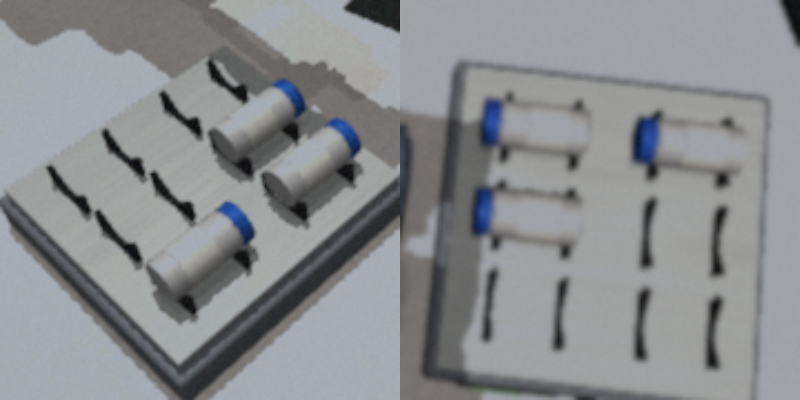

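Request:
play_rows --series '[{"x": -0.2,"y": 0.8,"z": 0.3,"rx": 7,"ry": -0.5,"rz": 0.4,"fingers": 66},{"x": -0.3,"y": 1.6,"z": 0.4,"rx": 14,"ry": -1,"rz": 0.7,"fingers": 66},{"x": -0.5,"y": 2.4,"z": 0.4,"rx": 21,"ry": -1.5,"rz": 1.1,"fingers": 66},{"x": -0.6,"y": 3.2,"z": 0.3,"rx": 28,"ry": -2,"rz": 1.5,"fingers": 66},{"x": -0.8,"y": 4.1,"z": 0,"rx": 35,"ry": -2.6,"rz": 1.9,"fingers": 66},{"x": -1,"y": 5,"z": -0.5,"rx": 42,"ry": -3.1,"rz": 2.2,"fingers": 66},{"x": -1.1,"y": 5.9,"z": -1.1,"rx": 49,"ry": -3.6,"rz": 2.6,"fingers": 66},{"x": -1.3,"y": 6.8,"z": -1.8,"rx": 56,"ry": -4.1,"rz": 3,"fingers": 66},{"x": -1.5,"y": 7.6,"z": -2.6,"rx": 63,"ry": -4.6,"rz": 3.3,"fingers": 66},{"x": -1.62,"y": 8.26,"z": -3.6,"rx": 70,"ry": -5.1,"rz": 3.7,"fingers": 66},{"x": -1.62,"y": 8.26,"z": -3.6,"rx": 70,"ry": -5.1,"rz": 3.7,"fingers": 66},{"x": -1.62,"y": 8.26,"z": -3.6,"rx": 70,"ry": -5.1,"rz": 3.7,"fingers": 66}]'

```text
time_s: 38.1
tcp_pos: [0.4212, 0.2543, 0.1148]
orientation: [-1.919, 0.004, -0.0]
wrist_force: [0.3, -0.7, 1.3]
gripper_width: 0.0662
```

Run:
```python
from st import *
R=pick(90,70);G=np.array([.4205,.338,.055])
goto(G,R)
c=snap('scene','s23.png')
cv2.imwrite('pics/c23.png',cv2.resize(c[80:260,200:440,::-1],(800,600),interpolation=cv2.INTER_CUBIC))
```

```text
tcp [0.4212 0.2543 0.1148] rpy [-1.919  0.004 -0.   ] q [-0.42  0.46  2.09  1.03  1.5  -1.04] F [ 0.3 -0.7  1.3] w 0.0662
G [0.4213 0.2153 0.129 ] tz [-0.001  0.94  -0.342] jx [ 1.    -0.    -0.004]
shift [-0.03  4.91 -2.96] rot [-0.  -0.3  0. ]
```

View pics/c23.png

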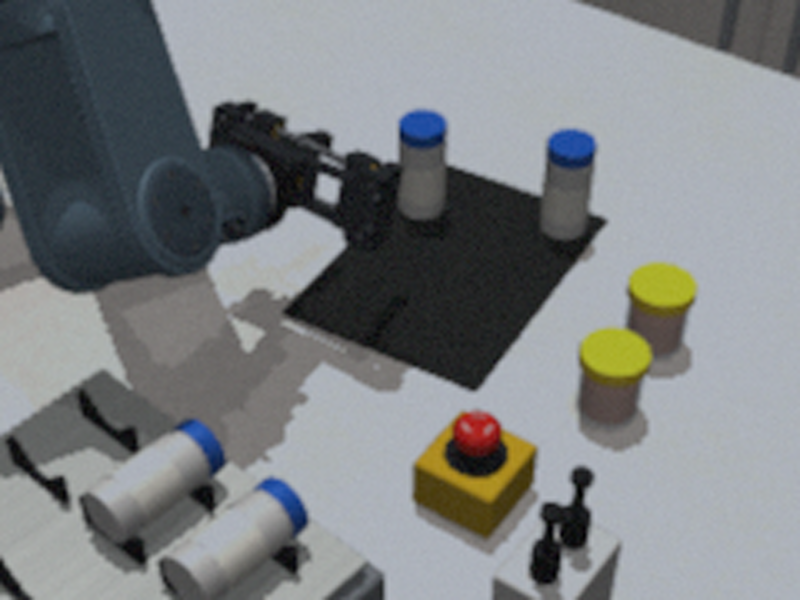

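Request:
play_rows --series '[{"x": -0.05,"y": 0.8,"z": -0.3,"rx": 0,"ry": 0,"rz": 0,"fingers": 66},{"x": -0.05,"y": 1.6,"z": -0.8,"rx": 0,"ry": 0,"rz": 0,"fingers": 66},{"x": -0.05,"y": 2.4,"z": -1.4,"rx": 0,"ry": 0,"rz": 0,"fingers": 66},{"x": -0.05,"y": 3.2,"z": -2,"rx": 0,"ry": 0,"rz": 0,"fingers": 66},{"x": -0.05,"y": 4,"z": -2.5,"rx": 0,"ry": 0,"rz": 0,"fingers": 66},{"x": -0.05,"y": 4.6,"z": -2.9,"rx": 0,"ry": 0,"rz": 0,"fingers": 66},{"x": -0.05,"y": 4.95,"z": -3.06,"rx": 0,"ry": 0,"rz": 0,"fingers": 66},{"x": -0.05,"y": 4.95,"z": -3.06,"rx": 0,"ry": 0,"rz": 0,"fingers": 66},{"x": -0.05,"y": 4.95,"z": -3.06,"rx": 0,"ry": 0,"rz": 0,"fingers": 66}]'

```text
time_s: 39.05
tcp_pos: [0.4237, 0.377, 0.0431]
orientation: [-1.923, -0.01, 0.0]
wrist_force: [-0.7, -0.5, -0.9]
gripper_width: 0.0656
```

Run:
```python
from st import *
R=pick(90,70);G=np.array([.4209,.338,.055])
goto(G,R)
```

```text
tcp [0.4237 0.377  0.0431] rpy [-1.923 -0.01   0.   ] q [-0.13  0.66  2.04  1.3   1.31 -1.13] F [-0.7 -0.5 -0.9] w 0.0656
G [0.4236 0.3381 0.0574] tz [ 0.003  0.939 -0.345] jx [1.   0.   0.01]
shift [-0.11 -0.   -0.09] rot [ 0.2  0.5 -0. ]
```

Request:
play_rows --force 20 --series '[{"x": 0,"y": 0,"z": 0,"rx": 0,"ry": 0,"rz": 0,"fingers": 40},{"x": 0,"y": 0,"z": 0,"rx": 0,"ry": 0,"rz": 0,"fingers": 40},{"x": 0,"y": 0,"z": 0,"rx": 0,"ry": 0,"rz": 0,"fingers": 40},{"x": 0,"y": 0,"z": 0,"rx": 0,"ry": 0,"rz": 0,"fingers": 40},{"x": 0,"y": 0,"z": 0,"rx": 0,"ry": 0,"rz": 0,"fingers": 40},{"x": 0,"y": 0,"z": 0,"rx": 0,"ry": 0,"rz": 0,"fingers": 40}]'

```text
time_s: 39.65
tcp_pos: [0.4241, 0.3768, 0.0438]
orientation: [-1.921, -0.009, -0.0]
wrist_force: [-0.5, -2.5, 6.9]
gripper_width: 0.0461
```

Run:
```python
from st import *
st()
c=snap('scene','s24.png')
cv2.imwrite('pics/c24.png',cv2.resize(c[80:260,200:440,::-1],(800,600),interpolation=cv2.INTER_CUBIC))
```

```text
tcp [0.4241 0.3768 0.0438] rpy [-1.921 -0.009 -0.   ] q [-0.13  0.66  2.04  1.3   1.31 -1.13] F [-0.5 -2.5  6.9] w 0.0461
G [0.4239 0.3379 0.0581] tz [ 0.003  0.939 -0.343] jx [ 1.    -0.     0.009]
```

View pics/c24.png

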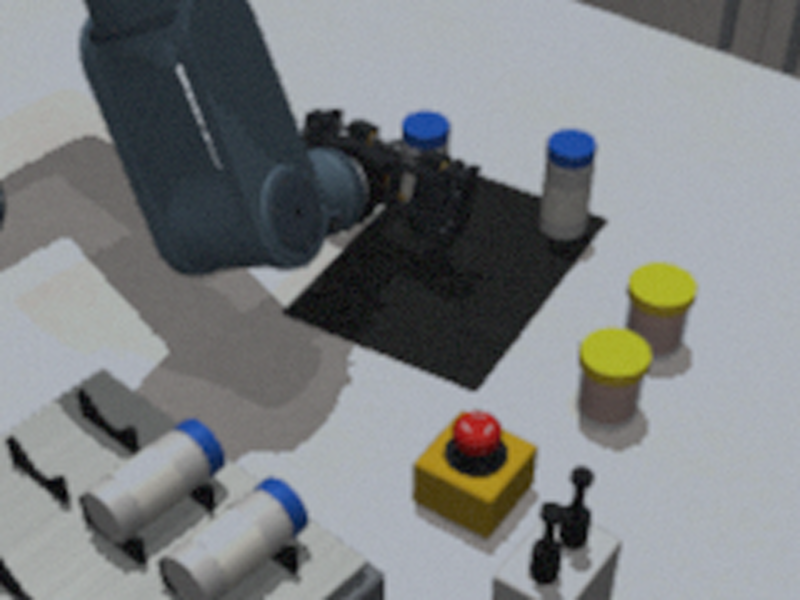

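Request:
play_rows --series '[{"x": 0,"y": 0,"z": 0.4,"rx": 0,"ry": 0,"rz": 0,"fingers": 40},{"x": 0,"y": 0,"z": 1,"rx": 0,"ry": 0,"rz": 0,"fingers": 40},{"x": 0,"y": 0,"z": 2,"rx": 0,"ry": 0,"rz": 0,"fingers": 40},{"x": 0,"y": -0.3,"z": 3,"rx": 0,"ry": 0,"rz": 0,"fingers": 40},{"x": 0,"y": -1,"z": 4,"rx": 0,"ry": 0,"rz": 0,"fingers": 40},{"x": 0.3,"y": -2,"z": 5,"rx": 0,"ry": 0,"rz": -1,"fingers": 40},{"x": 0.6,"y": -3.2,"z": 6,"rx": 0,"ry": 0,"rz": -2,"fingers": 40},{"x": 0.9,"y": -4.5,"z": 7,"rx": 0,"ry": 0,"rz": -3,"fingers": 40},{"x": 1.2,"y": -5.8,"z": 7.5,"rx": 0,"ry": 0,"rz": -4,"fingers": 40},{"x": 1.5,"y": -7.1,"z": 7.5,"rx": 0,"ry": 0,"rz": -5,"fingers": 40},{"x": 1.8,"y": -8.4,"z": 7.5,"rx": 0,"ry": 0,"rz": -6,"fingers": 40},{"x": 2,"y": -9.4,"z": 7.5,"rx": 0,"ry": 0,"rz": -6,"fingers": 40},{"x": 2,"y": -9.4,"z": 7.5,"rx": 0,"ry": 0,"rz": -6,"fingers": 40}]'

```text
time_s: 41.0
tcp_pos: [0.4756, 0.1388, 0.2314]
orientation: [-1.923, -0.011, -0.109]
wrist_force: [0.4, 0.6, -1.1]
gripper_width: 0.0465
```

Run:
```python
from st import *
G,R=place(4,.0131,69.9,.13); goto(G-[.001,0,0],R)
```

```text
tcp [0.4756 0.1388 0.2314] rpy [-1.923 -0.011 -0.109] q [-0.63  0.26  1.99  0.97  1.71 -0.83] F [ 0.4  0.6 -1.1] w 0.0465
G [0.4712 0.1001 0.2457] tz [ 0.106  0.933 -0.345] jx [ 0.994 -0.109  0.011]
shift [  1.13 -18.19  -1.93] rot [-89.3  10.2  -0.4]
```

Request:
play_rows --series '[{"x": 0.1,"y": -1,"z": 0.4,"rx": -5,"ry": 0.6,"rz": 0,"fingers": 40},{"x": 0.1,"y": -2,"z": 0.6,"rx": -10,"ry": 1.1,"rz": 0,"fingers": 40},{"x": 0.2,"y": -3,"z": 0.7,"rx": -15,"ry": 1.7,"rz": -0.1,"fingers": 40},{"x": 0.2,"y": -4,"z": 0.7,"rx": -20,"ry": 2.3,"rz": -0.1,"fingers": 40},{"x": 0.3,"y": -5,"z": 0.6,"rx": -25,"ry": 2.9,"rz": -0.1,"fingers": 40},{"x": 0.4,"y": -6.1,"z": 0.5,"rx": -30,"ry": 3.4,"rz": -0.1,"fingers": 40},{"x": 0.4,"y": -7.2,"z": 0.3,"rx": -35,"ry": 4,"rz": -0.2,"fingers": 40},{"x": 0.5,"y": -8.3,"z": 0.1,"rx": -40,"ry": 4.6,"rz": -0.2,"fingers": 40},{"x": 0.6,"y": -9.4,"z": -0.1,"rx": -46,"ry": 5.3,"rz": -0.2,"fingers": 40},{"x": 0.7,"y": -10.5,"z": -0.3,"rx": -52,"ry": 5.9,"rz": -0.2,"fingers": 40},{"x": 0.7,"y": -11.6,"z": -0.5,"rx": -58,"ry": 6.6,"rz": -0.3,"fingers": 40},{"x": 0.8,"y": -12.8,"z": -0.8,"rx": -64,"ry": 7.3,"rz": -0.3,"fingers": 40},{"x": 0.9,"y": -14,"z": -1.1,"rx": -70,"ry": 8,"rz": -0.3,"fingers": 40},{"x": 1,"y": -15.2,"z": -1.4,"rx": -76,"ry": 8.7,"rz": -0.3,"fingers": 40},{"x": 1,"y": -16.4,"z": -1.6,"rx": -82,"ry": 9.4,"rz": -0.4,"fingers": 40},{"x": 1.1,"y": -17.5,"z": -1.8,"rx": -89.3,"ry": 10.2,"rz": -0.4,"fingers": 40},{"x": 1.13,"y": -18.19,"z": -1.93,"rx": -89.3,"ry": 10.2,"rz": -0.4,"fingers": 40},{"x": 1.13,"y": -18.19,"z": -1.93,"rx": -89.3,"ry": 10.2,"rz": -0.4,"fingers": 40},{"x": 1.13,"y": -18.19,"z": -1.93,"rx": -89.3,"ry": 10.2,"rz": -0.4,"fingers": 40}]'

```text
time_s: 42.9
tcp_pos: [0.5036, -0.3158, 0.1831]
orientation: [2.794, 0.0, -0.109]
wrist_force: [0.2, -0.2, 0.1]
gripper_width: 0.0466
```

Run:
```python
from st import *
G,R=place(4,.0131,69.9,0); goto(G-[.001,0,0],R)
c=snap('scene','s25.png');t=snap('top','t25.png')
cv2.imwrite('pics/c25.png',np.hstack([cv2.resize(c[150:350,110:310,::-1],(400,400)),cv2.resize(t[150:290,350:490,::-1],(400,400))]))
```

```text
tcp [ 0.5036 -0.3158  0.1831] rpy [ 2.794  0.    -0.109] q [-0.59  0.19  1.71 -0.35  1.1  -0.34] F [ 0.2 -0.2  0.1] w 0.0466
G [ 0.5052 -0.3017  0.2221] tz [-0.037 -0.338 -0.94 ] jx [ 0.994 -0.109 -0.   ]
shift [ 0.01 -0.01 -5.2 ] rot [-0.2  0.   0.1]
```

View pics/c25.png

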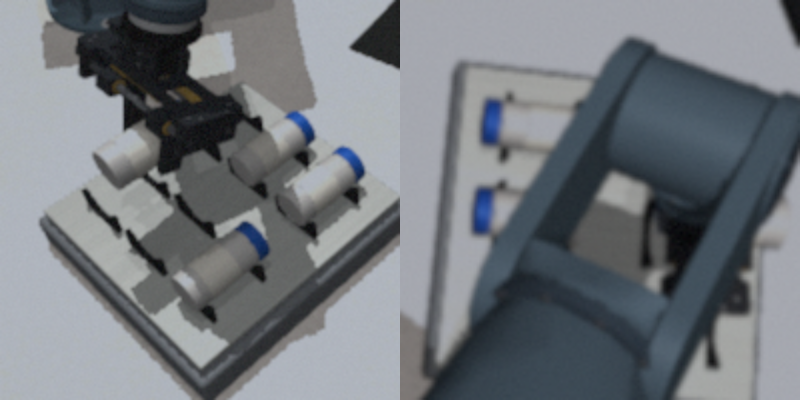

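Request:
play_rows --series '[{"x": 0.01,"y": -0.03,"z": -1,"rx": 0,"ry": 0,"rz": 0,"fingers": 40},{"x": 0.01,"y": -0.03,"z": -2,"rx": 0,"ry": 0,"rz": 0,"fingers": 40},{"x": 0.01,"y": -0.03,"z": -3,"rx": 0,"ry": 0,"rz": 0,"fingers": 40},{"x": 0.01,"y": -0.03,"z": -3.8,"rx": 0,"ry": 0,"rz": 0,"fingers": 40},{"x": 0.01,"y": -0.03,"z": -4.4,"rx": 0,"ry": 0,"rz": 0,"fingers": 40},{"x": 0.01,"y": -0.03,"z": -4.8,"rx": 0,"ry": 0,"rz": 0,"fingers": 40},{"x": 0.01,"y": -0.03,"z": -5.05,"rx": 0,"ry": 0,"rz": 0,"fingers": 40},{"x": 0.01,"y": -0.03,"z": -5.15,"rx": 0,"ry": 0,"rz": 0,"fingers": 40},{"x": 0.01,"y": -0.03,"z": -5.15,"rx": 0,"ry": 0,"rz": 0,"fingers": 40}]'

```text
time_s: 43.9
tcp_pos: [0.5043, -0.3168, 0.0552]
orientation: [2.793, -0.001, -0.109]
wrist_force: [-0.2, 0.2, -1.2]
gripper_width: 0.0468
```

Run:
```python
from st import *
G,R=place(4,.0131,69.9,0); goto(G-[.001,0,0],R)
c=snap('scene','s26.png')
cv2.imwrite('pics/c26.png',cv2.resize(c[170:350,110:350,::-1],(800,600)))
```

```text
tcp [ 0.5043 -0.3168  0.0552] rpy [ 2.793e+00 -1.000e-03 -1.090e-01] q [-0.59  0.37  1.78 -0.41  0.87 -0.23] F [-0.2  0.2 -1.2] w 0.0468
G [ 0.5058 -0.3027  0.0942] tz [-0.036 -0.34  -0.94 ] jx [ 0.994 -0.109  0.001]
shift [-0.02  0.04 -0.09] rot [-0.1  0.1  0.1]
```

View pics/c26.png

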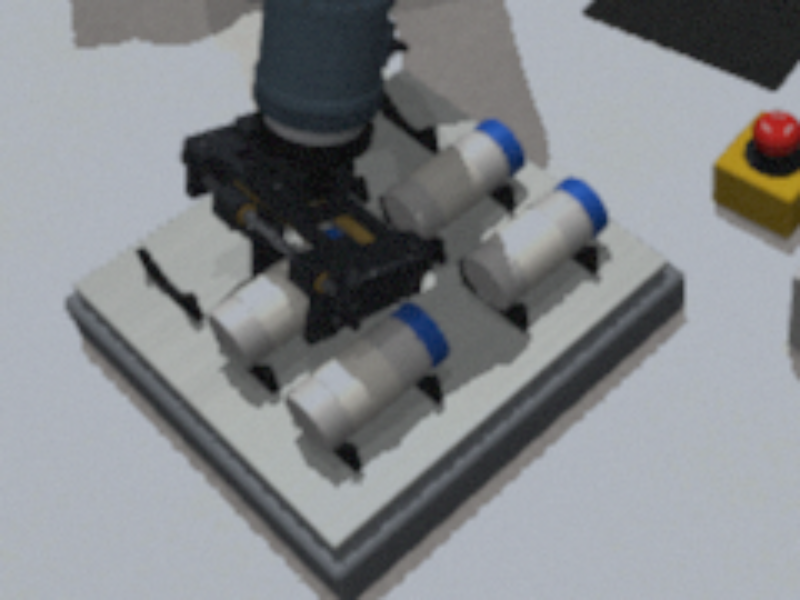

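Request:
play_rows --series '[{"x": 0,"y": 0,"z": -0.06,"rx": 0,"ry": 0,"rz": 0,"fingers": 40},{"x": 0,"y": 0,"z": -0.1,"rx": 0,"ry": 0,"rz": 0,"fingers": 40},{"x": 0,"y": 0,"z": -0.1,"rx": 0,"ry": 0,"rz": 0,"fingers": 40}]'

```text
time_s: 44.25
tcp_pos: [0.5047, -0.317, 0.0533]
orientation: [2.792, -0.002, -0.109]
wrist_force: [-0.5, -0.3, -0.7]
gripper_width: 0.0467
```

Request:
play_rows --series '[{"x": 0,"y": 0,"z": -0.05,"rx": 0,"ry": 0,"rz": 0,"fingers": 40},{"x": 0,"y": 0,"z": -0.05,"rx": 0,"ry": 0,"rz": 0,"fingers": 40}]'

```text
time_s: 44.45
tcp_pos: [0.5046, -0.3169, 0.0519]
orientation: [2.792, -0.002, -0.109]
wrist_force: [0.0, -0.5, -2.5]
gripper_width: 0.0462
```

Request:
play_rows --series '[{"x": 0,"y": 0,"z": -0.05,"rx": 0,"ry": 0,"rz": 0,"fingers": 40},{"x": 0,"y": 0,"z": -0.05,"rx": 0,"ry": 0,"rz": 0,"fingers": 40}]'

```text
time_s: 44.65
tcp_pos: [0.5047, -0.3172, 0.0515]
orientation: [2.792, -0.002, -0.109]
wrist_force: [-3.0, 1.2, 5.0]
gripper_width: 0.0466
```

Contact. Release, retreat, head for the last jar.

Request:
play_rows --series '[{"x": -0.02,"y": 0,"z": 0.02,"rx": 0,"ry": 0,"rz": 0,"fingers": 48},{"x": -0.02,"y": 0,"z": 0.02,"rx": 0,"ry": 0,"rz": 0,"fingers": 54},{"x": 0,"y": 0,"z": 0.02,"rx": 0,"ry": 0,"rz": 0,"fingers": 58},{"x": 0,"y": 0,"z": 0.02,"rx": 0,"ry": 0,"rz": 0,"fingers": 60},{"x": 0,"y": 0,"z": 0.02,"rx": 0,"ry": 0,"rz": 0,"fingers": 60},{"x": 0,"y": 0,"z": 0.02,"rx": 0,"ry": 0,"rz": 0,"fingers": 60},{"x": 0,"y": 0.1,"z": 0.3,"rx": 0,"ry": 0,"rz": 0,"fingers": 60},{"x": 0,"y": 0.3,"z": 0.8,"rx": 0,"ry": 0,"rz": 0,"fingers": 60},{"x": 0,"y": 0.7,"z": 1.8,"rx": 0,"ry": 0,"rz": 0,"fingers": 60},{"x": 0,"y": 1.1,"z": 2.9,"rx": 0,"ry": 0,"rz": 0,"fingers": 60},{"x": 0,"y": 2,"z": 4.2,"rx": 0,"ry": 0,"rz": 0,"fingers": 64},{"x": 0,"y": 3.5,"z": 5.5,"rx": 6,"ry": 0,"rz": 0,"fingers": 66},{"x": 0.3,"y": 5,"z": 6,"rx": 12,"ry": 0,"rz": 0,"fingers": 66},{"x": 0.6,"y": 6.7,"z": 6,"rx": 18,"ry": 0,"rz": 0,"fingers": 66},{"x": 0.9,"y": 8.4,"z": 6,"rx": 20,"ry": 0,"rz": 0,"fingers": 66},{"x": 1.2,"y": 10.1,"z": 6,"rx": 20,"ry": 0,"rz": 0,"fingers": 66},{"x": 1.5,"y": 11.8,"z": 6,"rx": 20,"ry": 0,"rz": 0,"fingers": 66},{"x": 1.8,"y": 13.5,"z": 6,"rx": 20,"ry": 0,"rz": 0,"fingers": 66},{"x": 2,"y": 15,"z": 6,"rx": 20,"ry": 0,"rz": 0,"fingers": 66},{"x": 2,"y": 15,"z": 6,"rx": 20,"ry": 0,"rz": 0,"fingers": 66}]'

```text
time_s: 46.65
tcp_pos: [0.5547, 0.0625, 0.2028]
orientation: [3.14, 0.034, -0.097]
wrist_force: [1.2, -0.4, -0.0]
gripper_width: 0.0662
```

Run:
```python
from st import *
c=snap('scene','s27.png');t=snap('top','t27.png')
cv2.imwrite('pics/c27.png',np.hstack([cv2.resize(c[170:350,130:310,::-1],(400,400)),cv2.resize(t[150:290,350:490,::-1],(400,400))]))
B=((100,130,50),(125,255,255),50,1500)
print('jars');match(blobs('top',t,*B),blobs('scene',c,*B),.096)
R=pick(90,70);G=np.array([.5565,.3945,.055])
goto(G-.13*R[:,2]+[0,0,.03],R)
```

```text
jars
[ 0.1049 -0.6512] [ 0.5123 -0.2604] tri [ 0.3636 -0.3924  0.2688] err 0.3475
[ 0.5083 -0.2631] [ 0.5123 -0.2604] tri [ 0.5099 -0.2615  0.0949] err 0.0032
[ 0.5251 -0.113 ] [ 0.5279 -0.1082] tri [ 0.5268 -0.1109  0.0969] err 0.0038
[0.556  0.3943] [0.5559 0.3981] tri [0.5565 0.3946 0.0978] err 0.0016
[ 0.5972 -0.2756] [ 0.601  -0.2729] tri [ 0.5989 -0.2741  0.095 ] err 0.0032
[ 0.6127 -0.1225] [ 0.6178 -0.1165] tri [ 0.6154 -0.1196  0.0962] err 0.0055
tcp [0.5546 0.0588 0.2025] rpy [ 3.138  0.034 -0.1  ] q [-0.11  0.18  1.64 -0.    1.36 -0.  ] F [-1.1 -1.2 -0.5] w 0.066
G [0.5561 0.0588 0.2439] tz [-0.034  0.    -0.999] jx [ 0.994 -0.1   -0.034]
shift [ 0.07 10.1  -3.49] rot [70.  -5.2  3.8]
```

View pics/c27.png

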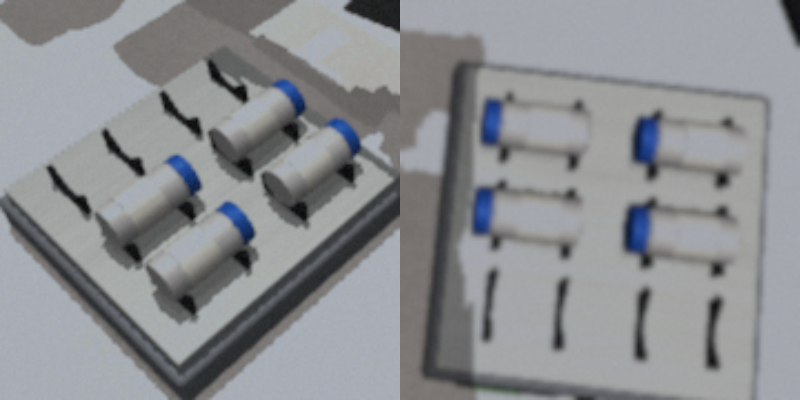

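Request:
play_rows --series '[{"x": 0,"y": 1,"z": 0.3,"rx": 7,"ry": -0.5,"rz": 0.4,"fingers": 66},{"x": 0,"y": 2,"z": 0.4,"rx": 14,"ry": -1,"rz": 0.8,"fingers": 66},{"x": 0,"y": 3,"z": 0.4,"rx": 21,"ry": -1.6,"rz": 1.1,"fingers": 66},{"x": 0,"y": 4,"z": 0.3,"rx": 28,"ry": -2.1,"rz": 1.5,"fingers": 66},{"x": 0,"y": 5,"z": 0,"rx": 35,"ry": -2.6,"rz": 1.9,"fingers": 66},{"x": 0,"y": 6.1,"z": -0.5,"rx": 42,"ry": -3.1,"rz": 2.3,"fingers": 66},{"x": 0,"y": 7.2,"z": -1.1,"rx": 49,"ry": -3.6,"rz": 2.7,"fingers": 66},{"x": 0,"y": 8.3,"z": -1.8,"rx": 56,"ry": -4.2,"rz": 3,"fingers": 66},{"x": 0,"y": 9.3,"z": -2.6,"rx": 63,"ry": -4.7,"rz": 3.4,"fingers": 66},{"x": 0.07,"y": 10.1,"z": -3.5,"rx": 70,"ry": -5.2,"rz": 3.8,"fingers": 66},{"x": 0.07,"y": 10.1,"z": -3.5,"rx": 70,"ry": -5.2,"rz": 3.8,"fingers": 66},{"x": 0.07,"y": 10.1,"z": -3.5,"rx": 70,"ry": -5.2,"rz": 3.8,"fingers": 66}]'

```text
time_s: 47.95
tcp_pos: [0.5562, 0.3102, 0.114]
orientation: [-1.921, 0.004, -0.001]
wrist_force: [0.5, 0.3, -0.0]
gripper_width: 0.0661
```

Run:
```python
from st import *
R=pick(90,70);G=np.array([.556,.3945,.0535])
goto(G,R)
c=snap('scene','s28.png');t=snap('top','t28.png')
cv2.imwrite('pics/c28.png',cv2.resize(c[80:260,200:440,::-1],(800,600),interpolation=cv2.INTER_CUBIC))
B=((100,130,50),(125,255,255),50,1500)
print('jars');match(blobs('top',t,*B),blobs('scene',c,*B),.096)
```

```text
tcp [0.5562 0.3102 0.114 ] rpy [-1.921e+00  4.000e-03 -1.000e-03] q [-0.22  0.63  1.77  1.17  1.46 -0.84] F [ 0.5  0.3 -0. ] w 0.0661
G [0.5562 0.2712 0.1283] tz [-0.001  0.939 -0.343] jx [ 1.    -0.001 -0.004]
shift [-0.01  4.93 -2.99] rot [ 0.1 -0.2  0. ]
jars
[ 0.1049 -0.6512] [ 0.5123 -0.2604] tri [ 0.3636 -0.3924  0.2688] err 0.3475
[ 0.5083 -0.263 ] [ 0.5123 -0.2604] tri [ 0.5098 -0.2615  0.0948] err 0.0032
[ 0.5251 -0.113 ] [ 0.5267 -0.1072] tri [ 0.5266 -0.1107  0.0983] err 0.0038
[0.556  0.3939] [0.5559 0.3981] tri [0.5566 0.3942 0.098 ] err 0.0018
[ 0.5969 -0.275 ] [ 0.601  -0.2729] tri [ 0.5986 -0.2738  0.0944] err 0.003
[ 0.6129 -0.1224] [ 0.6176 -0.1173] tri [ 0.6153 -0.1199  0.0959] err 0.0049
```

View pics/c28.png

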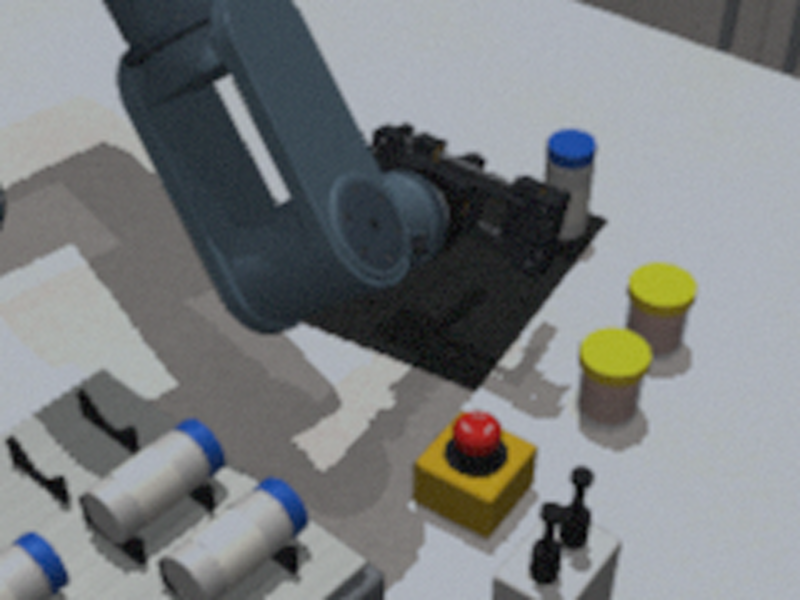

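Request:
play_rows --series '[{"x": -0.05,"y": 0.8,"z": -0.3,"rx": 0,"ry": 0,"rz": 0,"fingers": 66},{"x": -0.05,"y": 1.6,"z": -0.8,"rx": 0,"ry": 0,"rz": 0,"fingers": 66},{"x": -0.05,"y": 2.4,"z": -1.4,"rx": 0,"ry": 0,"rz": 0,"fingers": 66},{"x": -0.05,"y": 3.2,"z": -2,"rx": 0,"ry": 0,"rz": 0,"fingers": 66},{"x": -0.05,"y": 4,"z": -2.5,"rx": 0,"ry": 0,"rz": 0,"fingers": 66},{"x": -0.05,"y": 4.6,"z": -2.9,"rx": 0,"ry": 0,"rz": 0,"fingers": 66},{"x": -0.05,"y": 4.95,"z": -3.05,"rx": 0,"ry": 0,"rz": 0,"fingers": 66},{"x": -0.05,"y": 4.95,"z": -3.05,"rx": 0,"ry": 0,"rz": 0,"fingers": 66},{"x": -0.05,"y": 4.95,"z": -3.05,"rx": 0,"ry": 0,"rz": 0,"fingers": 66}]'

```text
time_s: 48.95
tcp_pos: [0.5584, 0.4334, 0.0436]
orientation: [-1.923, -0.009, -0.001]
wrist_force: [0.3, -0.0, -0.4]
gripper_width: 0.0658
```

Run:
```python
from st import *
R=pick(90,70);G=np.array([.5565,.3945,.0555])
goto(G,R)
```

```text
tcp [0.5584 0.4334 0.0436] rpy [-1.923e+00 -9.000e-03 -1.000e-03] q [ 0.    0.8   1.69  1.36  1.29 -0.9 ] F [ 0.3 -0.  -0.4] w 0.0658
G [0.5582 0.3945 0.0579] tz [ 0.004  0.939 -0.345] jx [ 1.    -0.001  0.009]
shift [-0.08  0.   -0.09] rot [0.2 0.5 0. ]
```

Request:
play_rows --force 20 --series '[{"x": 0,"y": 0,"z": 0,"rx": 0,"ry": 0,"rz": 0,"fingers": 40},{"x": 0,"y": 0,"z": 0,"rx": 0,"ry": 0,"rz": 0,"fingers": 40},{"x": 0,"y": 0,"z": 0,"rx": 0,"ry": 0,"rz": 0,"fingers": 40},{"x": 0,"y": 0,"z": 0,"rx": 0,"ry": 0,"rz": 0,"fingers": 40},{"x": 0,"y": 0,"z": 0,"rx": 0,"ry": 0,"rz": 0,"fingers": 40},{"x": 0,"y": 0,"z": 0,"rx": 0,"ry": 0,"rz": 0,"fingers": 40}]'

```text
time_s: 49.55
tcp_pos: [0.5586, 0.4333, 0.0443]
orientation: [-1.922, -0.009, -0.001]
wrist_force: [-1.2, -2.8, 5.9]
gripper_width: 0.0473
```

Run:
```python
from st import *
st()
```

```text
tcp [0.5586 0.4333 0.0443] rpy [-1.922e+00 -9.000e-03 -1.000e-03] q [ 0.    0.8   1.69  1.36  1.29 -0.9 ] F [-1.2 -2.8  5.9] w 0.0473
G [0.5585 0.3943 0.0585] tz [ 0.004  0.939 -0.344] jx [ 1.    -0.001  0.009]
```

Request:
play_rows --series '[{"x": 0,"y": 0,"z": 0.4,"rx": 0,"ry": 0,"rz": 0,"fingers": 40},{"x": 0,"y": 0,"z": 1,"rx": 0,"ry": 0,"rz": 0,"fingers": 40},{"x": 0,"y": 0,"z": 2,"rx": 0,"ry": 0,"rz": 0,"fingers": 40},{"x": 0,"y": -0.3,"z": 3,"rx": 0,"ry": 0,"rz": 0,"fingers": 40},{"x": 0,"y": -1,"z": 4,"rx": 0,"ry": 0,"rz": 0,"fingers": 40},{"x": -0.3,"y": -2,"z": 5,"rx": 0,"ry": 0,"rz": -1,"fingers": 40},{"x": -0.6,"y": -3.2,"z": 6,"rx": 0,"ry": 0,"rz": -2,"fingers": 40},{"x": -0.9,"y": -4.5,"z": 7,"rx": 0,"ry": 0,"rz": -3,"fingers": 40},{"x": -1.2,"y": -5.8,"z": 7.5,"rx": 0,"ry": 0,"rz": -4,"fingers": 40},{"x": -1.5,"y": -7.1,"z": 7.5,"rx": 0,"ry": 0,"rz": -5,"fingers": 40},{"x": -1.8,"y": -8.4,"z": 7.5,"rx": 0,"ry": 0,"rz": -6,"fingers": 40},{"x": -2.2,"y": -9.7,"z": 7.5,"rx": 0,"ry": 0,"rz": -6,"fingers": 40},{"x": -2.5,"y": -11,"z": 7.5,"rx": 0,"ry": 0,"rz": -6,"fingers": 40},{"x": -2.5,"y": -11,"z": 7.5,"rx": 0,"ry": 0,"rz": -6,"fingers": 40}]'

```text
time_s: 50.95
tcp_pos: [0.497, 0.155, 0.2317]
orientation: [-1.924, -0.01, -0.11]
wrist_force: [1.0, 1.4, -0.7]
gripper_width: 0.0473
```

Run:
```python
from st import *
G,R=place(0,.013,69.9,.13); goto(G-[.001,0,0],R)
snap('scene','s29.png')
```

```text
tcp [0.497  0.155  0.2317] rpy [-1.924 -0.01  -0.11 ] q [-0.57  0.28  1.96  1.01  1.68 -0.8 ] F [ 1.   1.4 -0.7] w 0.0473
G [0.4925 0.1163 0.2461] tz [ 0.106  0.932 -0.346] jx [ 0.994 -0.11   0.01 ]
shift [ -2.66 -12.49  -1.95] rot [-89.3  10.2  -0.3]
```

View pics/s29.png

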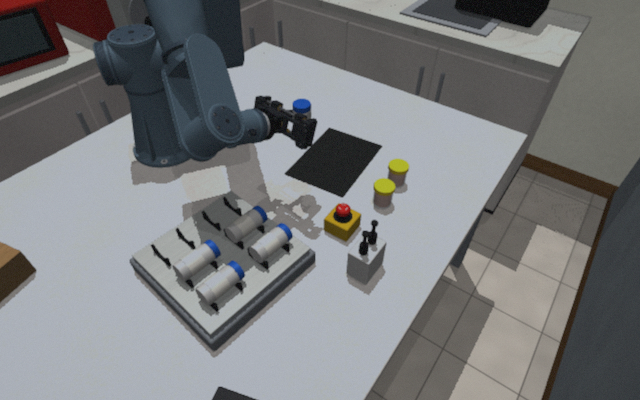

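Request:
play_rows --series '[{"x": -0.2,"y": -0.7,"z": 0.4,"rx": -6,"ry": 0.7,"rz": 0,"fingers": 40},{"x": -0.4,"y": -1.5,"z": 0.6,"rx": -12,"ry": 1.4,"rz": 0,"fingers": 40},{"x": -0.5,"y": -2.3,"z": 0.6,"rx": -18,"ry": 2,"rz": -0.1,"fingers": 40},{"x": -0.7,"y": -3.1,"z": 0.5,"rx": -24,"ry": 2.7,"rz": -0.1,"fingers": 40},{"x": -0.9,"y": -3.9,"z": 0.3,"rx": -30,"ry": 3.4,"rz": -0.1,"fingers": 40},{"x": -1.1,"y": -4.8,"z": 0.1,"rx": -36,"ry": 4.1,"rz": -0.1,"fingers": 40},{"x": -1.2,"y": -5.7,"z": -0.1,"rx": -42,"ry": 4.8,"rz": -0.1,"fingers": 40},{"x": -1.4,"y": -6.6,"z": -0.4,"rx": -48,"ry": 5.5,"rz": -0.2,"fingers": 40},{"x": -1.6,"y": -7.5,"z": -0.7,"rx": -54,"ry": 6.2,"rz": -0.2,"fingers": 40},{"x": -1.8,"y": -8.4,"z": -1,"rx": -60,"ry": 6.9,"rz": -0.2,"fingers": 40},{"x": -2,"y": -9.3,"z": -1.2,"rx": -66,"ry": 7.5,"rz": -0.2,"fingers": 40},{"x": -2.2,"y": -10.2,"z": -1.4,"rx": -72,"ry": 8.2,"rz": -0.2,"fingers": 40},{"x": -2.3,"y": -11,"z": -1.6,"rx": -78,"ry": 8.9,"rz": -0.3,"fingers": 40},{"x": -2.5,"y": -11.8,"z": -1.8,"rx": -84,"ry": 9.6,"rz": -0.3,"fingers": 40},{"x": -2.66,"y": -12.5,"z": -1.95,"rx": -89.3,"ry": 10.2,"rz": -0.3,"fingers": 40},{"x": -2.66,"y": -12.5,"z": -1.95,"rx": -89.3,"ry": 10.2,"rz": -0.3,"fingers": 40},{"x": -2.66,"y": -12.5,"z": -1.95,"rx": -89.3,"ry": 10.2,"rz": -0.3,"fingers": 40}]'

```text
time_s: 52.7
tcp_pos: [0.4305, -0.1543, 0.1826]
orientation: [2.794, 0.002, -0.106]
wrist_force: [0.2, -0.0, -1.3]
gripper_width: 0.0472
```

Run:
```python
from st import *
G,R=place(0,.0135,69.9,0); goto(G-[.001,0,0],R)
```

```text
tcp [ 0.4305 -0.1543  0.1826] rpy [ 2.794e+00  2.000e-03 -1.060e-01] q [-0.36 -0.06  1.97 -0.37  1.16 -0.12] F [ 0.2 -0.  -1.3] w 0.0472
G [ 0.4321 -0.1402  0.2216] tz [-0.037 -0.338 -0.94 ] jx [ 0.994 -0.106 -0.002]
shift [-0.   -0.1  -5.18] rot [-0.2 -0.1 -0.1]
```

Request:
play_rows --series '[{"x": 0,"y": -0.1,"z": -1,"rx": 0,"ry": 0,"rz": 0,"fingers": 40},{"x": 0,"y": -0.1,"z": -2,"rx": 0,"ry": 0,"rz": 0,"fingers": 40},{"x": 0,"y": -0.1,"z": -3,"rx": 0,"ry": 0,"rz": 0,"fingers": 40},{"x": 0,"y": -0.1,"z": -3.8,"rx": 0,"ry": 0,"rz": 0,"fingers": 40},{"x": 0,"y": -0.1,"z": -4.4,"rx": 0,"ry": 0,"rz": 0,"fingers": 40},{"x": 0,"y": -0.1,"z": -4.8,"rx": 0,"ry": 0,"rz": 0,"fingers": 40},{"x": 0,"y": -0.1,"z": -5.05,"rx": 0,"ry": 0,"rz": 0,"fingers": 40},{"x": 0,"y": -0.1,"z": -5.15,"rx": 0,"ry": 0,"rz": 0,"fingers": 40},{"x": 0,"y": -0.1,"z": -5.15,"rx": 0,"ry": 0,"rz": 0,"fingers": 40}]'

```text
time_s: 53.6
tcp_pos: [0.4309, -0.1569, 0.0542]
orientation: [2.795, 0.001, -0.106]
wrist_force: [0.1, -0.2, -1.2]
gripper_width: 0.0472
```

Run:
```python
from st import *
G,R=place(0,.0135,69.9,0); goto(G-[.001,0,0],R)
c=snap('scene','s30.png')
cv2.imwrite('pics/c30.png',cv2.resize(c[150:330,110:350,::-1],(800,600)))
```

```text
tcp [ 0.4309 -0.1569  0.0542] rpy [ 2.795e+00  1.000e-03 -1.060e-01] q [-0.37  0.16  2.06 -0.44  0.89  0.01] F [ 0.1 -0.2 -1.2] w 0.0472
G [ 0.4324 -0.1428  0.0932] tz [-0.037 -0.338 -0.94 ] jx [ 0.994 -0.106 -0.001]
shift [-0.02  0.   -0.05] rot [-0.2 -0.  -0.1]
```

View pics/c30.png

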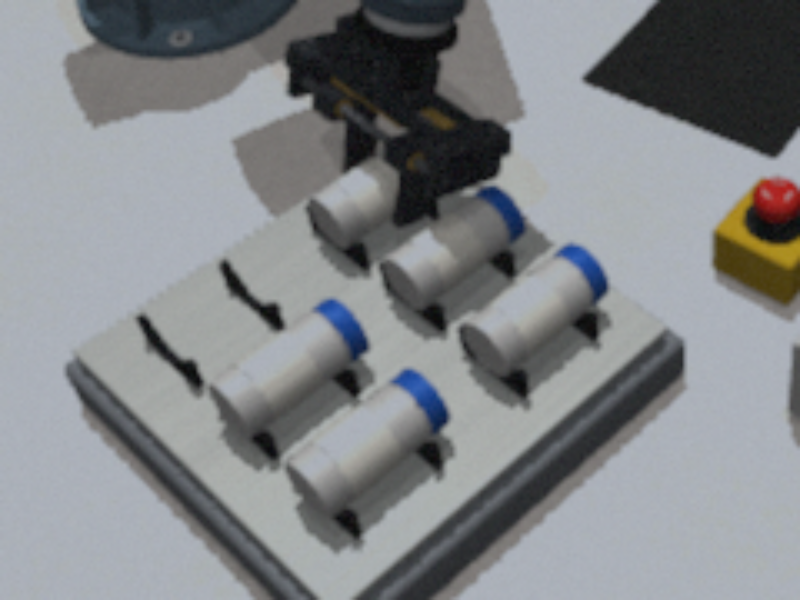

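Request:
play_rows --series '[{"x": 0,"y": 0,"z": -0.05,"rx": 0,"ry": 0,"rz": 0,"fingers": 40},{"x": 0,"y": 0,"z": -0.08,"rx": 0,"ry": 0,"rz": 0,"fingers": 40},{"x": 0,"y": 0,"z": -0.08,"rx": 0,"ry": 0,"rz": 0,"fingers": 40}]'

```text
time_s: 53.95
tcp_pos: [0.4314, -0.1571, 0.0539]
orientation: [2.793, -0.0, -0.106]
wrist_force: [-5.1, 3.4, 10.0]
gripper_width: 0.0472
```

Request:
play_rows --series '[{"x": -0.03,"y": 0,"z": 0.03,"rx": 0,"ry": 0,"rz": 0,"fingers": 48},{"x": -0.03,"y": 0,"z": 0.03,"rx": 0,"ry": 0,"rz": 0,"fingers": 54},{"x": 0,"y": 0,"z": 0.03,"rx": 0,"ry": 0,"rz": 0,"fingers": 58},{"x": 0,"y": 0,"z": 0.03,"rx": 0,"ry": 0,"rz": 0,"fingers": 60},{"x": 0,"y": 0,"z": 0.03,"rx": 0,"ry": 0,"rz": 0,"fingers": 60},{"x": 0,"y": 0,"z": 0.03,"rx": 0,"ry": 0,"rz": 0,"fingers": 60},{"x": 0,"y": 0.1,"z": 0.3,"rx": 0,"ry": 0,"rz": 0,"fingers": 60},{"x": 0,"y": 0.3,"z": 0.8,"rx": 0,"ry": 0,"rz": 0,"fingers": 60},{"x": 0,"y": 0.7,"z": 1.8,"rx": 0,"ry": 0,"rz": 0,"fingers": 60},{"x": 0,"y": 1.1,"z": 2.9,"rx": 0,"ry": 0,"rz": 0,"fingers": 60},{"x": 0,"y": 2,"z": 4.2,"rx": 0,"ry": 0,"rz": 0,"fingers": 64},{"x": 0.5,"y": 3.5,"z": 5.5,"rx": 6,"ry": 0,"rz": 0,"fingers": 66},{"x": 1,"y": 5,"z": 6,"rx": 12,"ry": 0,"rz": 0,"fingers": 66},{"x": 1.5,"y": 6.5,"z": 6,"rx": 18,"ry": 0,"rz": 0,"fingers": 66},{"x": 2,"y": 8,"z": 6,"rx": 20,"ry": 0,"rz": 0,"fingers": 66},{"x": 2,"y": 9,"z": 6,"rx": 20,"ry": 0,"rz": 0,"fingers": 66},{"x": 2,"y": 9,"z": 6,"rx": 20,"ry": 0,"rz": 0,"fingers": 66}]'

```text
time_s: 55.65
tcp_pos: [0.4812, 0.0701, 0.2043]
orientation: [3.141, 0.036, -0.097]
wrist_force: [-0.2, -0.0, -0.3]
gripper_width: 0.066
```

Run:
```python
from st import *
c=snap('scene','s31.png');t=snap('top','t31.png')
cv2.imwrite('pics/c31.png',np.hstack([cv2.resize(c[170:350,130:310,::-1],(400,400)),cv2.resize(t[150:290,350:490,::-1],(400,400))]))
B=((100,130,50),(125,255,255),50,1500)
print('jars');match(blobs('top',t,*B),blobs('scene',c,*B),.096)
e=np.array([-np.sin(YAW),np.cos(YAW),0])
for i in(0,1,2,4,5): print((cradle(i)+.051*e).round(4))
R=((0,130,50),(8,255,255),30,1500)
a=blobs('scene',c,*R,roi=(250,150,450,300),wrap=True);b=blobs('top',t,*R,wrap=True);print(a,b);match(b,a,.075)
st()
cv2.imwrite('pics/c31b.png',np.hstack([cv2.resize(c[190:250,310:370,::-1],(400,400)),cv2.resize(t[140:210,290:360,::-1],(400,400))]))
```

```text
jars
[ 0.105  -0.6513] [ 0.5116 -0.2597] tri [ 0.3636 -0.3921  0.2694] err 0.3473
[ 0.4356 -0.1038] [ 0.4397 -0.0993] tri [ 0.4376 -0.1015  0.0959] err 0.0043
[ 0.5081 -0.2631] [ 0.5116 -0.2597] tri [ 0.5096 -0.2613  0.0956] err 0.0034
[ 0.5251 -0.113 ] [ 0.527  -0.1073] tri [ 0.5266 -0.1107  0.098 ] err 0.0039
[ 0.5967 -0.2748] [ 0.6004 -0.2723] tri [ 0.5983 -0.2734  0.0949] err 0.003
[ 0.6127 -0.1225] [ 0.6177 -0.117 ] tri [ 0.6153 -0.1198  0.0959] err 0.0053
[ 0.437  -0.1053  0.092 ]
[ 0.5265 -0.1149  0.092 ]
[ 0.6159 -0.1245  0.092 ]
[ 0.5104 -0.2641  0.092 ]
[ 0.5999 -0.2737  0.092 ]
[(342.63522012578613, 209.92075471698112)] [(323.5737913486005, 171.11832061068702)]
[0.679  0.0429] [0.6838 0.0412] tri [0.681  0.0437 0.0707] err 0.0016
tcp [0.4812 0.0681 0.2041] rpy [ 3.14   0.036 -0.098] q [-0.1   0.02  1.81 -0.    1.35 -0.  ] F [0.4 1.1 1. ] w 0.0659
G [0.4827 0.068  0.2456] tz [-0.036  0.002 -0.999] jx [ 0.995 -0.098 -0.036]
```

View pics/c31.png

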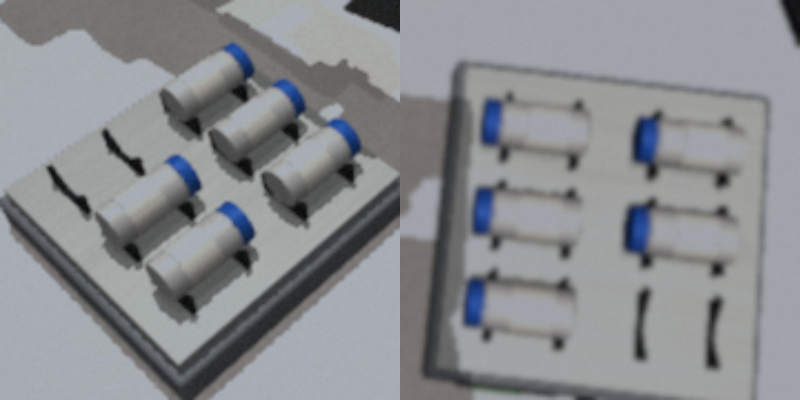

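View pics/c31b.png

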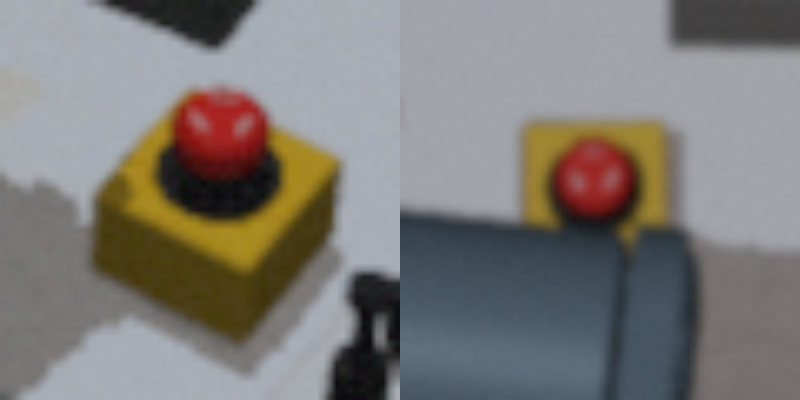

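Run:
```python
from st import *
a=np.radians(75);R=frame([0,0,-1],[np.cos(a),np.sin(a),0])
goto([.681,.0432,.175],R)
```

```text
tcp [0.4812 0.0681 0.2041] rpy [ 3.14   0.036 -0.098] q [-0.1   0.02  1.81 -0.    1.35 -0.  ] F [0.4 1.1 1. ] w 0.0659
G [0.4827 0.068  0.2456] tz [-0.036  0.002 -0.999] jx [ 0.995 -0.098 -0.036]
shift [ 7.99 -0.99 -2.82] rot [ 1.4 -1.8 80.6]
```

Request:
play_rows --series '[{"x": 0.6,"y": 0,"z": 0,"rx": 0.1,"ry": -0.2,"rz": 7,"fingers": 66},{"x": 1.2,"y": -0.1,"z": 0,"rx": 0.2,"ry": -0.3,"rz": 14,"fingers": 66},{"x": 1.8,"y": -0.2,"z": 0,"rx": 0.4,"ry": -0.5,"rz": 21,"fingers": 66},{"x": 2.5,"y": -0.3,"z": 0,"rx": 0.5,"ry": -0.6,"rz": 28,"fingers": 66},{"x": 3.2,"y": -0.4,"z": 0,"rx": 0.6,"ry": -0.8,"rz": 35,"fingers": 66},{"x": 3.9,"y": -0.5,"z": 0,"rx": 0.7,"ry": -0.9,"rz": 42,"fingers": 66},{"x": 4.6,"y": -0.6,"z": 0,"rx": 0.8,"ry": -1.1,"rz": 49,"fingers": 66},{"x": 5.4,"y": -0.7,"z": 0,"rx": 1,"ry": -1.3,"rz": 56,"fingers": 66},{"x": 6.2,"y": -0.8,"z": -0.5,"rx": 1.1,"ry": -1.4,"rz": 63,"fingers": 66},{"x": 7,"y": -0.9,"z": -1,"rx": 1.2,"ry": -1.6,"rz": 70,"fingers": 66},{"x": 7.6,"y": -1,"z": -1.7,"rx": 1.3,"ry": -1.7,"rz": 76,"fingers": 66},{"x": 7.95,"y": -1,"z": -2.4,"rx": 1.4,"ry": -1.8,"rz": 80.6,"fingers": 66},{"x": 7.95,"y": -1,"z": -2.82,"rx": 1.4,"ry": -1.8,"rz": 80.6,"fingers": 66},{"x": 7.95,"y": -1,"z": -2.82,"rx": 1.4,"ry": -1.8,"rz": 80.6,"fingers": 66}]'

```text
time_s: 57.15
tcp_pos: [0.6782, 0.0422, 0.1313]
orientation: [-3.137, 0.001, 1.306]
wrist_force: [0.2, -0.1, 0.2]
gripper_width: 0.066
```

Run:
```python
from st import *
a=np.radians(75);R=frame([0,0,-1],[np.cos(a),np.sin(a),0])
goto([.681,.0432,.078],R)
c=snap('scene','s32.png')
cv2.imwrite('pics/c32.png',cv2.resize(c[130:250,270:430,::-1],(800,600)[::1],interpolation=cv2.INTER_CUBIC))
```

```text
tcp [0.6782 0.0422 0.1313] rpy [-3.137e+00  1.000e-03  1.306e+00] q [-0.11  0.49  1.39  0.    1.27 -1.42] F [ 0.2 -0.1  0.2] w 0.066
G [0.6784 0.0422 0.1728] tz [-0.005  0.001 -1.   ] jx [ 0.262  0.965 -0.001]
shift [ 0.11  0.04 -3.79] rot [-0.  -0.3  0.2]
```

View pics/c32.png

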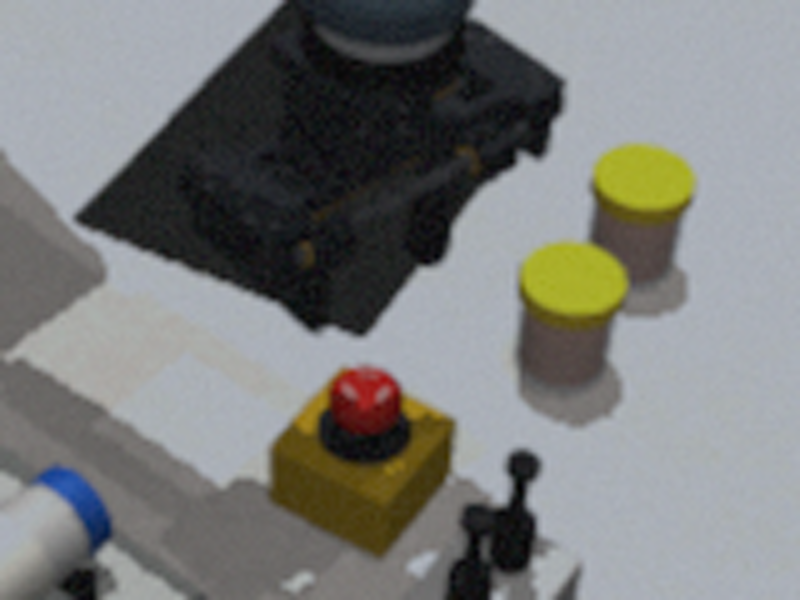

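Request:
play_rows --series '[{"x": 0.08,"y": 0.04,"z": -0.8,"rx": 0,"ry": 0,"rz": 0,"fingers": 66},{"x": 0.08,"y": 0.04,"z": -1.6,"rx": 0,"ry": 0,"rz": 0,"fingers": 66},{"x": 0.08,"y": 0.04,"z": -2.3,"rx": 0,"ry": 0,"rz": 0,"fingers": 66},{"x": 0.08,"y": 0.04,"z": -2.9,"rx": 0,"ry": 0,"rz": 0,"fingers": 66},{"x": 0.08,"y": 0.04,"z": -3.2,"rx": 0,"ry": 0,"rz": 0,"fingers": 66},{"x": 0.08,"y": 0.04,"z": -3.2,"rx": 0,"ry": 0,"rz": 0,"fingers": 66}]'

```text
time_s: 57.8
tcp_pos: [0.68, 0.0435, 0.0517]
orientation: [-3.137, 0.001, 1.306]
wrist_force: [-0.5, 0.1, -0.7]
gripper_width: 0.0659
```

Run:
```python
from st import *
a=np.radians(75);R=frame([0,0,-1],[np.cos(a),np.sin(a),0])
goto([.681,.0432,.0775],R)
```

```text
tcp [0.68   0.0435 0.0517] rpy [-3.137e+00  1.000e-03  1.306e+00] q [-0.11  0.58  1.42  0.    1.14 -1.42] F [-0.5  0.1 -0.7] w 0.0659
G [0.6802 0.0434 0.0932] tz [-0.005  0.001 -1.   ] jx [ 0.262  0.965 -0.001]
shift [ 0.04 -0.01 -0.63] rot [-0.  -0.3  0.2]
```

Continue down, then close gently.

Request:
play_rows --force 15 --series '[{"x": 0.03,"y": 0,"z": -0.3,"rx": 0,"ry": 0,"rz": 0,"fingers": 66},{"x": 0.03,"y": 0,"z": -0.55,"rx": 0,"ry": 0,"rz": 0,"fingers": 66},{"x": 0.03,"y": 0,"z": -0.63,"rx": 0,"ry": 0,"rz": 0,"fingers": 66},{"x": 0.03,"y": 0,"z": -0.63,"rx": 0,"ry": 0,"rz": 0,"fingers": 60},{"x": 0.03,"y": 0,"z": -0.63,"rx": 0,"ry": 0,"rz": 0,"fingers": 50},{"x": 0.03,"y": 0,"z": -0.63,"rx": 0,"ry": 0,"rz": 0,"fingers": 44},{"x": 0.03,"y": 0,"z": -0.63,"rx": 0,"ry": 0,"rz": 0,"fingers": 34},{"x": 0.03,"y": 0,"z": -0.63,"rx": 0,"ry": 0,"rz": 0,"fingers": 34},{"x": 0.03,"y": 0,"z": -0.63,"rx": 0,"ry": 0,"rz": 0,"fingers": 34},{"x": 0.03,"y": 0,"z": -0.63,"rx": 0,"ry": 0,"rz": 0,"fingers": 34}]'

```text
time_s: 58.8
tcp_pos: [0.6808, 0.0426, 0.0363]
orientation: [-3.137, 0.002, 1.306]
wrist_force: [-2.8, -4.5, 3.0]
gripper_width: 0.0387
```

Run:
```python
from st import *
st()
c=snap('scene','s33.png')
cv2.imwrite('pics/c33.png',cv2.resize(c[130:250,270:430,::-1],(800,600)[::1],interpolation=cv2.INTER_CUBIC))
```

```text
tcp [0.6808 0.0426 0.0363] rpy [-3.137e+00  2.000e-03  1.306e+00] q [-0.11  0.6   1.42 -0.    1.12 -1.42] F [-2.8 -4.5  3. ] w 0.0387
G [0.681  0.0426 0.0778] tz [-0.005 -0.    -1.   ] jx [ 0.262  0.965 -0.002]
```

View pics/c33.png

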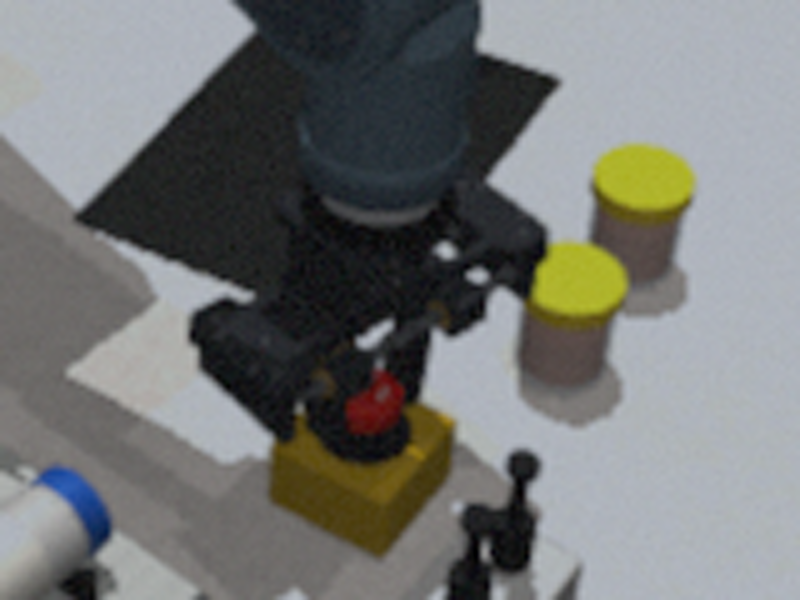

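Request:
play_rows --series '[{"x": 0,"y": 0,"z": 0.03,"rx": 0,"ry": 0,"rz": -5,"fingers": 34},{"x": 0,"y": 0,"z": 0.05,"rx": 0,"ry": 0,"rz": -10,"fingers": 34},{"x": 0,"y": 0,"z": 0.07,"rx": 0,"ry": 0,"rz": -15,"fingers": 34},{"x": 0,"y": 0,"z": 0.1,"rx": 0,"ry": 0,"rz": -20,"fingers": 34},{"x": 0,"y": 0,"z": 0.12,"rx": 0,"ry": 0,"rz": -25,"fingers": 34}]'

```text
time_s: 59.35
tcp_pos: [0.681, 0.043, 0.039]
orientation: [-3.137, 0.001, 0.866]
wrist_force: [0.8, -0.9, -1.3]
gripper_width: 0.0388
```

Request:
play_rows --series '[{"x": 0,"y": 0,"z": 0.03,"rx": 0,"ry": 0,"rz": -5,"fingers": 34},{"x": 0,"y": 0,"z": 0.05,"rx": 0,"ry": 0,"rz": -10,"fingers": 34},{"x": 0,"y": 0,"z": 0.08,"rx": 0,"ry": 0,"rz": -15,"fingers": 34},{"x": 0,"y": 0,"z": 0.11,"rx": 0,"ry": 0,"rz": -20,"fingers": 34},{"x": 0,"y": 0,"z": 0.14,"rx": 0,"ry": 0,"rz": -25,"fingers": 34},{"x": 0,"y": 0,"z": 0.17,"rx": 0,"ry": 0,"rz": -30,"fingers": 34},{"x": 0,"y": 0,"z": 0.18,"rx": 0,"ry": 0,"rz": -32,"fingers": 34},{"x": 0,"y": 0,"z": 0.18,"rx": 0,"ry": 0,"rz": -32,"fingers": 34}]'

```text
time_s: 60.15
tcp_pos: [0.6816, 0.0434, 0.0442]
orientation: [-3.137, -0.001, 0.307]
wrist_force: [0.3, -0.0, 3.7]
gripper_width: 0.0388
```

Run:
```python
from st import *
st()
c=snap('scene','s34.png')
cv2.imwrite('pics/c34.png',cv2.resize(c[130:250,270:430,::-1],(800,600)[::1],interpolation=cv2.INTER_CUBIC))
```

```text
tcp [0.6816 0.0434 0.0442] rpy [-3.137e+00 -1.000e-03  3.070e-01] q [-0.11  0.59  1.42  0.    1.13 -0.42] F [ 0.3 -0.   3.7] w 0.0388
G [0.6817 0.0432 0.0857] tz [-0.001  0.005 -1.   ] jx [0.953 0.302 0.001]
```

View pics/c34.png

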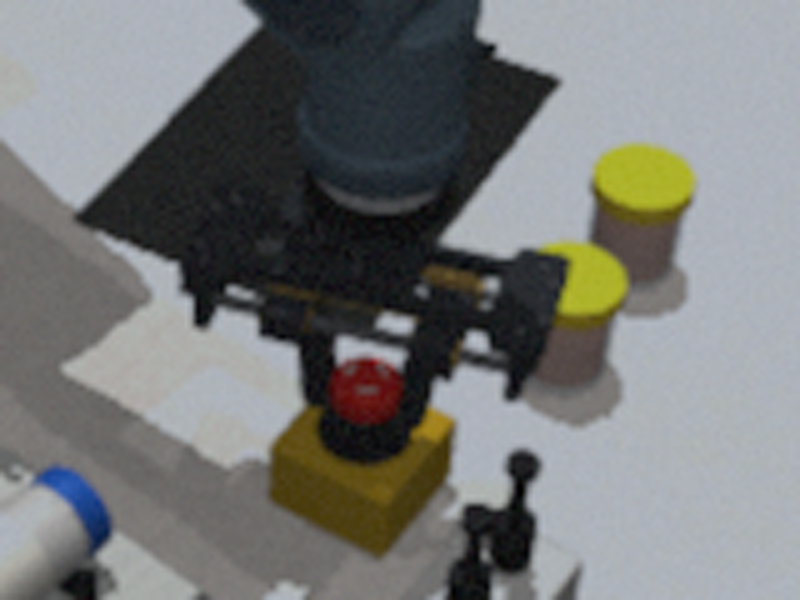

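Request:
play_rows --series '[{"x": 0,"y": 0,"z": 0.03,"rx": 0,"ry": 0,"rz": 0,"fingers": 46},{"x": 0,"y": 0,"z": 0.03,"rx": 0,"ry": 0,"rz": 0,"fingers": 56},{"x": 0,"y": 0,"z": 0.03,"rx": 0,"ry": 0,"rz": 0,"fingers": 64},{"x": 0,"y": 0,"z": 0.03,"rx": 0,"ry": 0,"rz": 0,"fingers": 66},{"x": 0,"y": 0,"z": 0.6,"rx": 0,"ry": 0,"rz": 0,"fingers": 66},{"x": 0,"y": 0,"z": 1.6,"rx": 0,"ry": 0,"rz": 0,"fingers": 66},{"x": 0,"y": 0,"z": 3,"rx": 0,"ry": 0,"rz": 0,"fingers": 66},{"x": -0.8,"y": 0,"z": 4.5,"rx": 0,"ry": 0,"rz": 0,"fingers": 66},{"x": -2.2,"y": 0,"z": 6,"rx": 0,"ry": 0,"rz": 0,"fingers": 66},{"x": -3.8,"y": 0,"z": 7,"rx": 0,"ry": 0,"rz": 0,"fingers": 66},{"x": -5.4,"y": 0,"z": 7,"rx": 0,"ry": 0,"rz": 0,"fingers": 66},{"x": -7,"y": 0,"z": 7,"rx": 0,"ry": 0,"rz": 0,"fingers": 66},{"x": -8,"y": 0,"z": 7,"rx": 0,"ry": 0,"rz": 0,"fingers": 66},{"x": -8,"y": 0,"z": 7,"rx": 0,"ry": 0,"rz": 0,"fingers": 66}]'

```text
time_s: 61.6
tcp_pos: [0.4794, 0.0437, 0.2203]
orientation: [-3.137, -0.001, 0.309]
wrist_force: [0.6, 0.3, -0.9]
gripper_width: 0.0661
```

Run:
```python
from st import *
st()
c=snap('scene','s35.png');t=snap('top','t35.png')
B=((100,130,50),(125,255,255),50,1500)
match(blobs('top',t,*B),blobs('scene',c,*B),.096)
R=((0,130,50),(8,255,255),30,1500)
a=blobs('scene',c,*R,roi=(250,150,450,300),wrap=True);b=blobs('top',t,*R,wrap=True);print(a,b)
Y=((20,150,80),(35,255,255),150,1500)
print(blobs('scene',c,*Y),blobs('top',t,*Y))
t0=cv2.imread('pics/t0.png')[...,::-1].copy();s0=cv2.imread('pics/s0.png')[...,::-1].copy()
print(blobs('scene',s0,*Y),blobs('top',t0,*Y))
cv2.imwrite('pics/c35.png',np.hstack([cv2.resize(c[190:250,310:370,::-1],(400,400)),cv2.resize(t[140:210,290:360,::-1],(400,400))]))
```

```text
tcp [0.4794 0.0437 0.2203] rpy [-3.137e+00 -1.000e-03  3.090e-01] q [-0.16 -0.04  1.83  0.    1.35 -0.47] F [ 0.6  0.3 -0.9] w 0.0661
G [0.4793 0.0436 0.2618] tz [ 0.     0.004 -1.   ] jx [0.953 0.304 0.001]
[ 0.105  -0.6513] [ 0.5123 -0.2604] tri [ 0.3637 -0.3924  0.2688] err 0.3475
[ 0.4353 -0.1037] [ 0.4397 -0.0994] tri [ 0.4374 -0.1014  0.0957] err 0.0043
[ 0.5083 -0.2631] [ 0.5123 -0.2604] tri [ 0.5098 -0.2615  0.0948] err 0.0033
[ 0.5251 -0.1129] [ 0.5283 -0.1089] tri [ 0.5267 -0.1109  0.0962] err 0.0036
[ 0.5969 -0.2749] [ 0.601  -0.2729] tri [ 0.5986 -0.2737  0.0944] err 0.003
[ 0.6139 -0.1223] [ 0.6189 -0.118 ] tri [ 0.6163 -0.1201  0.0952] err 0.0047
[(342.72892347600515, 207.9948119325551)] [(323.51994851994846, 170.23680823680823)]
[(342.3970149253731, 218.2016583747927), (384.0733830845771, 186.7257462686567), (397.9955456570156, 166.550853749072)] [(237.2828282828283, 160.9939393939394), (271.90070921985813, 158.31205673758862)]
[(342.4005322687957, 218.1773120425815), (384.07879924953096, 186.71294559099437), (398.1075996990218, 166.49134687735136)] [(324.00714749837556, 174.1130604288499), (237.32928475033737, 160.95209176788123), (271.8856140350877, 158.32982456140348)]
```

View pics/c35.png

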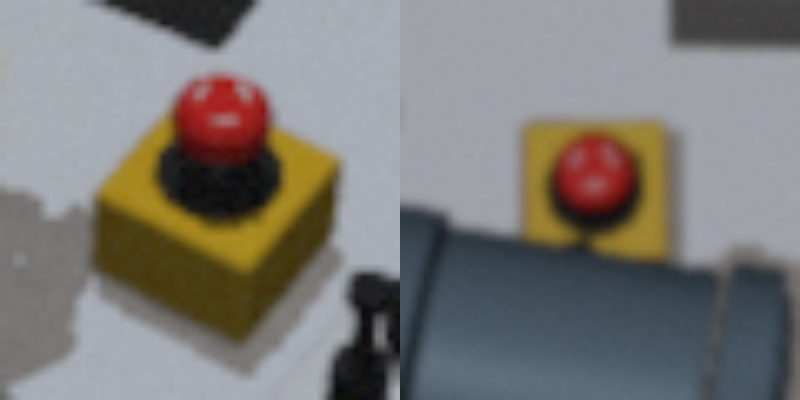

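View pics/s35.png

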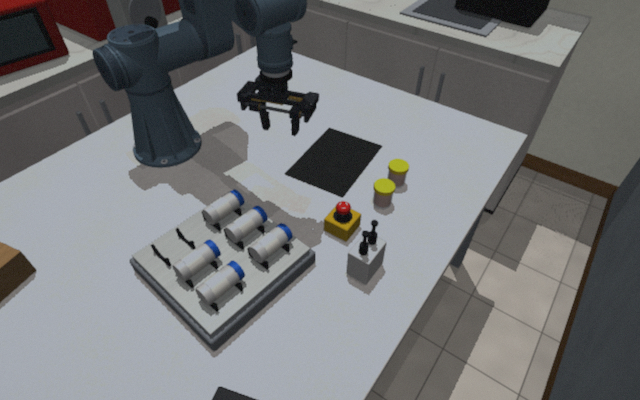

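```bash
python3 -c "
from cell import robot
print(robot.sign_off())"
```

```text
the job is handed in; nothing more can be done
None
```

I latched the red stop, laid all five jars on their sides in cradles 0, 1, 2, 4 and 5 (caps toward mixer +y), then turned the head clockwise until it came up. The job was handed in at about 62 s, and sign-off reports no verdict.

**Checks that passed:**
- **Stop:** the head showed 2 px lower in the scene view after pressing, and still did just before the turn. It is now back at its starting image height, and I turned it about 57° (1.0 rad).
- **Jars:** the five cap centres lie within 1 mm across and about 5 mm along of where centred jars would put them. None shifted noticeably after placing.
- **Bystanders:** the cup blobs moved no more than about 0.1 px. The probe block looks untouched by eye only; I did not measure it.
- **Arm:** it stands clear of everything with the gripper open.

**What disagreed:**
- **Tool length:** the fingertips sit about 22.5 mm behind the reported TCP. My first press therefore stopped short without touching, and I corrected for this in every later move.
- **Cap positions:** for the lying caps, the rays from the two cameras missed each other by 3–5 mm, so the figures above carry that uncertainty.

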